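# Make up the tile rail kit

## Task

Make up the kit for the tile display rail. Fit one spring nut in the rail at each of the two orange tape marks: drop it through the slot lengthwise, push it down against its spring, turn it a quarter turn and let it rise so that its grooves catch the lips. Before or after that, sort the brass corner brackets: left-hand ones (foot down and open side towards you, the end cheek is on the left) into the blue bin, right-hand ones into the white bin, and leave the pigment pot that stands among them where it is.

Things in the scene. Friction and masses are not known exactly. Their poses are not given: they have to be found in the camera images.
- bracket_1: cast brass corner bracket, foot plate down: foot 40 x 60 x 6 mm (x, y, z), open side -x; back plate 8 mm thick, 60 wide, 40 high along its +x edge (mid-plane x = +16 mm); one end cheek 8 mm thick, 30 high across the foot, from the front (-x) on the left (+y) of a left-hand bracket, on the right (-y) of a right-hand one; 0.12 kg. Origin: centre of the foot's underside. May be absent
- bracket_2: the same kind of bracket as bracket_1 (may be absent)
- bracket_3: the same kind of bracket as bracket_1 (may be absent)
- bracket_4: the same kind of bracket as bracket_1 (may be absent)
- bracket_5: the same kind of bracket as bracket_1 (may be absent)
- bracket_1_cheek (a point): middle of the end cheek of bracket_1: 26 mm along y from the bracket's origin, towards +y on a left-hand bracket, towards -y on a right-hand one
- bracket_2_cheek (a point): middle of the end cheek of bracket_2: 26 mm along y from the bracket's origin, towards +y on a left-hand bracket, towards -y on a right-hand one
- bracket_3_cheek (a point): middle of the end cheek of bracket_3: 26 mm along y from the bracket's origin, towards +y on a left-hand bracket, towards -y on a right-hand one
- bracket_4_cheek (a point): middle of the end cheek of bracket_4: 26 mm along y from the bracket's origin, towards +y on a left-hand bracket, towards -y on a right-hand one
- bracket_5_cheek (a point): middle of the end cheek of bracket_5: 26 mm along y from the bracket's origin, towards +y on a left-hand bracket, towards -y on a right-hand one
- nut_1: spring channel nut, 0.09 kg: steel plate 44 x 19 mm (x, y), z = 0 to 6, with ridges and middle block 3 mm higher that leave grooves for the rail's lips at x = +-(12 to 19.5); above it a green stem, round cap 34 mm across (z = 20 to 24 mm), thumb grip 26 x 10 mm (x, y; z = 24 to 50 mm). Origin: centre of the plate's underside; z up. At the start it hangs by its cap in the caddy, with 3 mm of play
- nut_2: the same kind of spring nut as nut_1. Under the plate of each is a sprung foot, 17 mm across, that reaches to z = -16 mm when free (0.9 N per mm, 10 mm of travel)
- rail: aluminium C-channel, slot up, fixed by wooden cleats (9 mm high, beside it 130 mm from the middle): 54 mm wide (x), 320 mm long (y), 30 mm high; floor 3 mm thick, slot 26 mm wide, inside 49 mm wide; lips 3 mm thick, turned down to z = 22 mm. Origin: centre of the underside
- mark_a (a point): centre of the slot at the orange tape mark at the rail's +y end, level with the rail's top (z = 30 mm). A nut passes the slot only with its x along the rail
- mark_b (a point): the same at the mark towards -y, 160 mm from mark_a. A nut turns freely once its plate's underside is less than 12.5 mm above the rail's; its cap meets the rail's top at 10 mm (8 N of spring); locked, its x across the rail, it rises to 16 mm
- caddy: wooden block, 130 x 78 x 42 mm, fixed, with two through holes 25 x 48 mm in which the nuts hang by their caps, 33 mm either side of the middle along x. Origin: centre of its underside
- bin_blue: blue parts bin, 130 x 226 x 50 mm outside, walls and floor 4 mm, fixed to the table. Origin: centre of its underside; its long side is y. For left-hand brackets
- bin_white: white parts bin, 130 x 226 x 50 mm outside, walls and floor 4 mm, fixed to the table. Origin: centre of its underside; its long side is y. For right-hand brackets
- pot_b: pigment pot with a dark red label and black cap, 37 x 37 x 46 mm, a bystander among the brackets; origin under its centre. The banding wheel just right of it and nearer the robot is 150 mm across and 146 mm high
Things that resemble listed ones, but are neither listed nor needed, are in the scene too. Leave any purple look-alike of the nut_2 alone.

How it is judged (in metres and radians):
At the end, for the whole second after the job is handed in: At each orange mark a nut: centre within 15 mm along and 5 mm across, long side square across the rail (0.2 rad), upright, risen into the lips (plate underside 14.2 to 17.8 mm over the rail's). Every left-hand bracket is in the blue bin, every right-hand one in the white, released, at rest (((x of nut_1 in the frame of mark_a between -0.005 and 0.005 m and y of nut_1 in the frame of mark_a between -0.015 and 0.015 m and z of nut_1 in the frame of mark_a between -0.0158 and -0.0122 m and angle between the x axis of nut_1 and the x axis of rail, either way round below 0.2 rad and angle between nut_1's own z axis and vertical below 0.1 rad and linear speed of nut_1 below 0.02 m/s) or (x of nut_2 in the frame of mark_a between -0.005 and 0.005 m and y of nut_2 in the frame of mark_a between -0.015 and 0.015 m and z of nut_2 in the frame of mark_a between -0.0158 and -0.0122 m and angle between the x axis of nut_2 and the x axis of rail, either way round below 0.2 rad and angle between nut_2's own z axis and vertical below 0.1 rad and linear speed of nut_2 below 0.02 m/s)) and ((x of nut_1 in the frame of mark_b between -0.005 and 0.005 m and y of nut_1 in the frame of mark_b between -0.015 and 0.015 m and z of nut_1 in the frame of mark_b between -0.0158 and -0.0122 m and angle between the x axis of nut_1 and the x axis of rail, either way round below 0.2 rad and angle between nut_1's own z axis and vertical below 0.1 rad and linear speed of nut_1 below 0.02 m/s) or (x of nut_2 in the frame of mark_b between -0.005 and 0.005 m and y of nut_2 in the frame of mark_b between -0.015 and 0.015 m and z of nut_2 in the frame of mark_b between -0.0158 and -0.0122 m and angle between the x axis of nut_2 and the x axis of rail, either way round below 0.2 rad and angle between nut_2's own z axis and vertical below 0.1 rad and linear speed of nut_2 below 0.02 m/s)) and x of bracket_1 in the frame of bin_blue between -0.06 and 0.06 m and y of bracket_1 in the frame of bin_blue between -0.108 and 0.108 m and z of bracket_1 in the frame of bin_blue between -0.01 and 0.048 m and linear speed of each of bracket_1, bracket_2, bracket_3, bracket_4, bracket_5 below 0.02 m/s and contact force between each of bracket_1, bracket_2, bracket_3, bracket_4, bracket_5 and the fingers below 0.3 N and x of bracket_2 in the frame of bin_blue between -0.06 and 0.06 m and y of bracket_2 in the frame of bin_blue between -0.108 and 0.108 m and z of bracket_2 in the frame of bin_blue between -0.01 and 0.048 m and x of bracket_3 in the frame of bin_blue between -0.06 and 0.06 m and y of bracket_3 in the frame of bin_blue between -0.108 and 0.108 m and z of bracket_3 in the frame of bin_blue between -0.01 and 0.048 m and x of bracket_4 in the frame of bin_white between -0.06 and 0.06 m and y of bracket_4 in the frame of bin_white between -0.108 and 0.108 m and z of bracket_4 in the frame of bin_white between -0.01 and 0.048 m and x of bracket_5 in the frame of bin_white between -0.06 and 0.06 m and y of bracket_5 in the frame of bin_white between -0.108 and 0.108 m and z of bracket_5 in the frame of bin_white between -0.01 and 0.048 m); the robot touches nothing.
It fails at once if the pigment pot among the brackets is knocked over or shifted by more than 50 mm (distance of pot_b from where it was at the start of the episode above 0.05 m or angle between pot_b's own z axis and vertical above 0.6 rad).
Of bracket_1, bracket_2, bracket_3, bracket_4, bracket_5 only 4 to 5 are there at a start; the rules pass over those that are not, and their reading is None.
At some moment in a run one of bracket_1, bracket_2, bracket_3, bracket_4, bracket_5 may be knocked a few centimetres aside while the robot is not near it.
It also fails if it takes over 192 s, if anything falls off the work surface, if the arm or the gripper's body presses on something with over 40 N, if the wrist force passes 120 N, or if a joint passes its speed limit or range.

## Robot

A 7-joint arm with a two-finger parallel gripper is mounted at the origin on a cart in front of the work surface, level with it; the furniture and walls round the work are solid. World frame = base frame: x ahead of the robot, y to its left, z up, the work surface at z = 0. Lengths are in mm, angles in rad, forces in N, time in s.
With the tool pointing down it reaches from about 400 to 875 mm from the base axis. Payload 4.4 kg.
Tool frame: the origin (TCP) lies between the finger pads; the fingertips stand 11 mm ahead of it and the grasp point (between the pads) lies 8 mm behind it; y points along the fingers, x is the direction in which the jaws open and shut, and the axes are right-handed (so a half turn about y gives the same grasp; the last joint's range is limited). The gripper opens to 85 mm and grips with 20 to 120 N. Pads are 22 mm wide; open, the fingers measure 114 mm over their backs; the gripper's body (76 mm by 85 mm) begins 54 mm behind the grasp point. The pads swing forward as they close: fully open they stand 13 mm farther back than shut.
Start: joints at [1.09, 0.628, 0.038, 1.517, -0.027, 0.996, -0.02], TCP at [261.982, -594.881, 242.313] pointing down, gripper open.
Joint ranges: [-3.06, 3.06], [-0.37, 2.12], [-1.25, 1.32], [0.18, 2.47], [-1.1, 4.24], [0.23, 1.98], [-2.94, 2.94]. Speed limits (rad/s): [2.57, 2.57, 3.14, 3.14, 3.14, 3.14, 3.14].

## Interface

Orientations are given as [roll, pitch, yaw] about the fixed x, y, z axes, in that order (R = Rz(yaw) Ry(pitch) Rx(roll)).
In Python, from cell import * gives the robot as it stands.
- The arm moves only by the shell command python3 -m jog 'ROWS'. ROWS is JSON, a list of rows, each an object of numbers: "x", "y", "z": the shift along the tool's x, y, z in mm; "ax", "ay", "az": the turn, a rotation vector about the tool's x, y, z in rad; "grip": the finger opening in mm, from 0 to 85.4. In form: [{"x": .., "y": .., "z": .., "ax": .., "ay": .., "az": .., "grip": ..}, ...]. A call has 1 to 5 rows; each row is the pose to reach, as a shift and turn from the pose commanded when the call began, along the tool's axes at that moment; what a row does not reach only later rows make up. A row lasts 1/10 s, in which the tool goes at most 50 mm and 8.59 degrees, less where a joint would pass 70% of its speed; a pose out of reach is approached as far as the arm can. A call with a gripper value outside its range is refused whole. The fingers move at their own pace and stop on an object; the grip force is fixed at half the most. Time passes only in rows, so rows that repeat a pose let the fingers close. It gives the time, the measured TCP pose, the force and the opening at its end, in the units of the state.
- read_state(): the state, without advancing time (a new reading comes with each control period).
- get_image(name): name is "scene" or "top" or "wrist"; returns a dict with "color" (400x640x3 uint8, red, green, blue), "vfov" (degrees; the focal length in pixels is half the picture's height over the tangent of half this angle, whatever the lens; pixels are square), "cx", "cy" (the principal point, pixels), "camera_from_world" (4x4, takes a point from world to camera coordinates). Camera axes: x right, y down, z forward; pixel columns grow to the right and rows downward; lengths in mm; the calibration is good to about 2 mm. A picture is of the moment at which its call begins. There is no depth.
- finish_job(): hands the job in, once; it reports no verdict.
The state is a dict: "clock": time; "qpos": joint angles; "qd": joint speeds; "tau": joint torques, N m; "eef_pos": TCP position; "tool_rot": TCP orientation; "force": force on the tool from outside, world axes, zero at the start; "torque": the same for the moment, N m; "width": finger opening in mm.
Only numpy, scipy, OpenCV 4.12 (cv2) and the standard library are available. Lean on these libraries where they do the work, as an engineer would, in place of code of your own. Each camera call takes 0.05 s, during which the arm holds its last target.

## Working session

There is one attempt and no reset: what is moved stays moved. The work goes in short steps, Python scripts to look and compute and a shell command to move; the robot and the scene stay as the last step left them, time stands still between calls to the robot, and variables do not carry over. Pictures are saved under pics/ and viewed, and the job is handed in when it is done.

```bash
ls -la; mkdir -p pics; cat > h.py <<'E'
from cell import *
import numpy as np, cv2
def cam(n):
    g=get_image(n); f=200/np.tan(np.radians(g["vfov"])/2); return g,f
def save(n,fn):
    g,f=cam(n); cv2.imwrite('pics/'+fn+'.png',g["color"][:,:,::-1]); np.savez('pics/'+fn+'.npz',color=g["color"],f=f,cx=g["cx"],cy=g["cy"],T=g["camera_from_world"]); return g
def ld(fn): return np.load('pics/'+fn+'.npz')
def ray(d,u,v):
    T=d["T"]; R=T[:3,:3]; o=-R.T@T[:3,3]; r=R.T@np.array([(u-d["cx"])/d["f"],(v-d["cy"])/d["f"],1]); return o,r
def atz(d,u,v,z):
    o,r=ray(d,u,v); return (o+r*(z-o[2])/r[2]).round(1)
def proj(d,p):
    c=d["T"][:3,:3]@np.array(p,float)+d["T"][:3,3]; return (d["f"]*c[:2]/c[2]+[d["cx"],d["cy"]]).round(1)
def tri(L):
    A=np.zeros((3,3));b=np.zeros(3)
    for d,u,v in L:
        o,r=ray(d,u,v); r=r/np.linalg.norm(r); P=np.eye(3)-np.outer(r,r); A+=P;b+=P@o
    return np.linalg.solve(A,b).round(1)
def crop(fn,x0,y0,x1,y1,out,s=None):
    d=ld(fn); c=d["color"][y0:y1,x0:x1,::-1]; s=s or min(800/(x1-x0),600/(y1-y0)); cv2.imwrite('pics/'+out+'.png',cv2.resize(c,None,fx=s,fy=s,interpolation=cv2.INTER_CUBIC)); print('scale',s)
E
python3 - <<'E'
from h import *
for n in ["scene","top","wrist"]:
    save(n,n+'0'); d=ld(n+'0'); print(n,d['f'],d['cx'],d['cy'],d['T'].round(3).tolist())
print(read_state())
E
```

```text
total 12
drwxr-xr-x  3 agent agent 4096 Dec  6 10:50 .
drwxr-xr-x 23 root  root  4096 Dec  6 10:50 ..
drwxr-xr-x  2 agent agent 4096 Dec  6 10:50 pics
scene 442.80037495571133 318.2843011454424 201.012047561764 [[0.46, -0.888, -0.001, -233.39], [-0.597, -0.309, -0.74, 314.003], [0.657, 0.341, -0.673, 945.45], [0.0, 0.0, 0.0, 1.0]]
top 431.18930444618957 323.51764902684687 192.23046354076112 [[0.001, -1.0, -0.018, -15.36], [-0.997, 0.001, -0.079, 455.666], [0.079, 0.018, -0.997, 1180.835], [0.0, 0.0, 0.0, 1.0]]
wrist 276.48693832974334 324.9658097890521 204.18853478788415 [[0.404, -0.915, -0.003, -648.631], [-0.877, -0.388, 0.283, -37.849], [-0.26, -0.112, -0.959, 379.163], [0.0, 0.0, 0.0, 1.0]]
{'clock': 0.15, 'qpos': array([ 1.0902145 ,  0.62914323,  0.03840941,  1.5181053 , -0.02702555,
        0.99626831, -0.01997706]), 'qd': array([-0.00092255, -0.00382106,  0.0005457 , -0.00213897,  0.00069484,
        0.00048454,  0.000463  ]), 'tau': array([ 1.47404826e-03, -5.63799870e+01,  1.22755084e+00, -1.93650502e+01,
        1.10901240e-02,  7.36130081e-03,  1.60986446e-05]), 'eef_pos': array([ 261.82782681, -594.46162062,  241.60394812]), 'tool_rot': array([-1.57075785e+00,  1.40836806e-03, -1.15597315e+00]), 'force': array([-0.8466188 ,  0.09529536,  0.72288108]), 'torque': array([-0.04710997,  0.05575636,  0.01933929]), 'width': 85.54779279083529}
```

View pics/scene0.png

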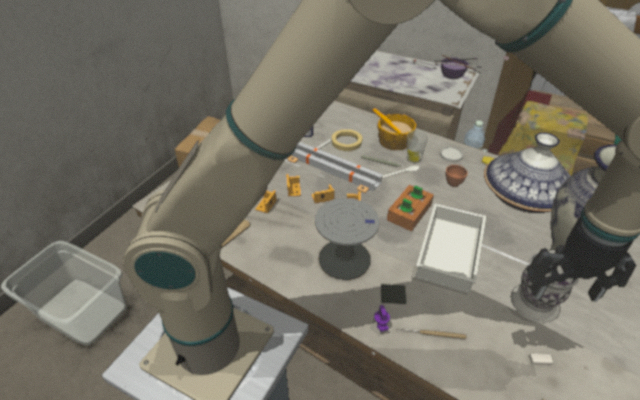

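View pics/top0.png

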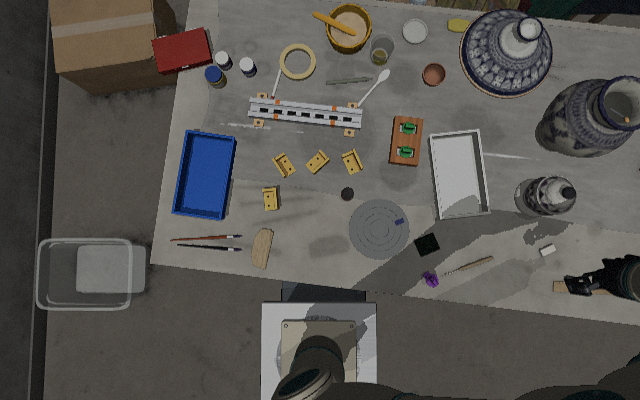

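View pics/wrist0.png

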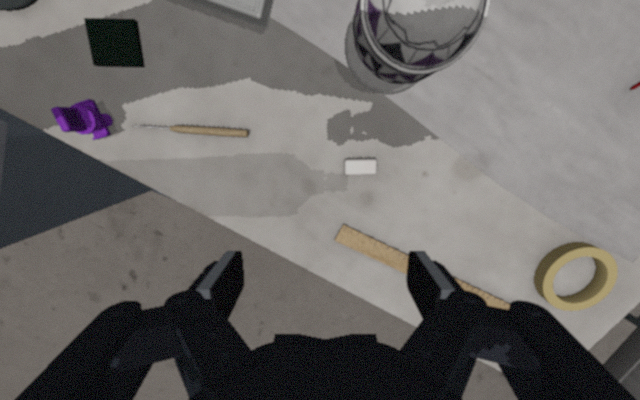

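```bash
python3 - <<'E'
from h import *
crop('top0',240,80,440,220,'c1'); crop('scene0',240,110,440,240,'c2')
d=ld('top0')
for u,v,z in [(205,174,50),(459,174,50),(405,140,42),(305,112,30),(284,165,20),(318,161,20),(351,161,20),(270,199,20),(347,194,46),(378,228,146)]: print(u,v,atz(d,u,v,z))
E
```

```text
scale 4.0
scale 4.0
205 174 [503.3 307.5  50. ]
459 174 [ 502.2 -381.8   50. ]
405 140 [ 597.2 -239.2   42. ]
305 112 [679.8  36.3  30. ]
284 165 [531.9  95.   20. ]
318 161 [543.   0.  20.]
351 161 [542.8 -92.   20. ]
270 199 [436.8 133.3  20. ]
347 194 [448.6 -79.6  46. ]
378 228 [ 357.1 -151.8  146. ]
```

View pics/c1.png

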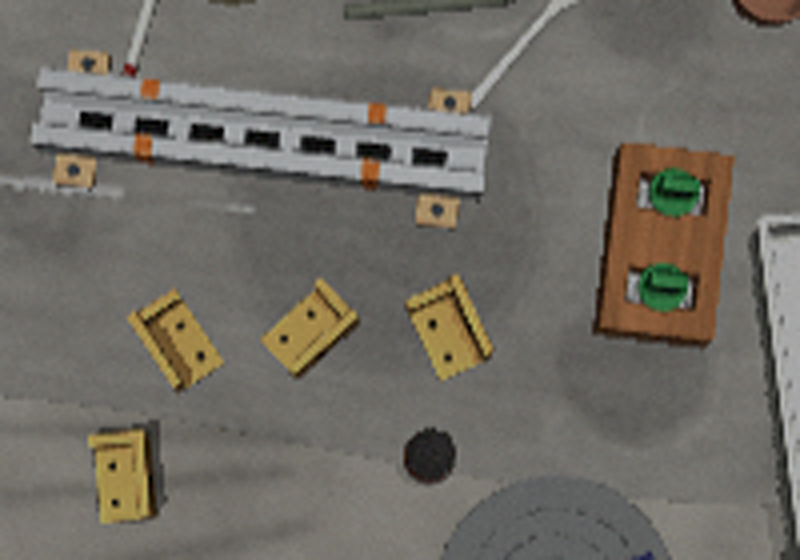

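View pics/c2.png

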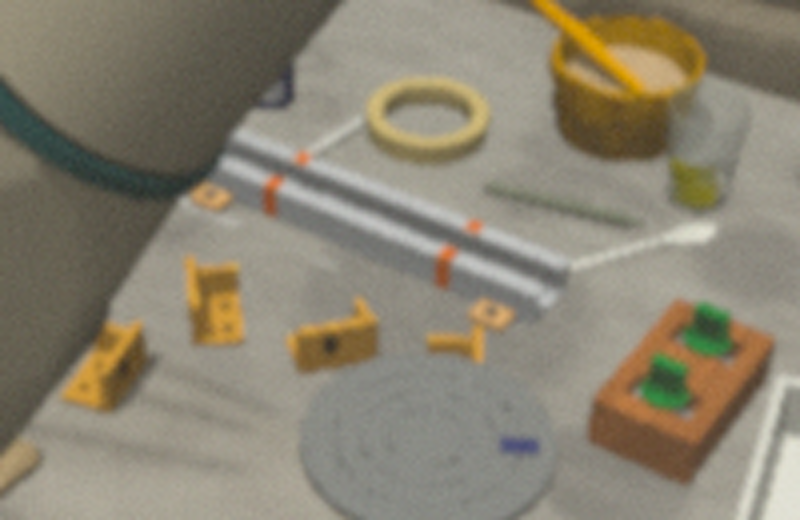

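```bash
cat > go.py <<'E'
import sys
from h import *
from scipy.spatial.transform import Rotation as Ro
s=read_state(); p=s['eef_pos']; r,pt,y=s['tool_rot']
R0=Ro.from_euler('xyz',[r,pt,y])
a=[float(v) for v in sys.argv[1:]]
print('t',round(s['clock'],2),'pos',p.round(1),'yaw',round(y,3),'w',round(s['width'],1),'F',s['force'].round(1),'q',s['qpos'].round(2))
# sequential waypoints x y z yaw, each planned from the previous one
while a:
    x,yy,z,yaw=a[:4]; a=a[4:]
    while yaw-y>np.pi/2: yaw-=np.pi
    while yaw-y<-np.pi/2: yaw+=np.pi
    R1=Ro.from_euler('xyz',[-np.pi/2,0,yaw])
    d=R0.inv().apply(np.array([x,yy,z])-p); rv=(R0.inv()*R1).as_rotvec()
    print('shift',d.round(1),'rot',rv.round(3),'rows>=',np.ceil(max(np.linalg.norm(d)/50,np.linalg.norm(rv)/.1499)),'yaw',round(yaw,3))
    p=np.array([x,yy,z]);R0=R1;y=yaw
E
python3 go.py 330 -420 300 -1.156 480 -280 300 -0.7 540 -240 260 -0.134
```

```text
t 0.15 pos [ 261.8 -594.5  241.6] yaw -1.156 w 85.5 F [-0.8  0.1  0.7] q [ 1.09  0.63  0.04  1.52 -0.03  1.   -0.02]
shift [-132.3  -58.2  132.7] rot [-0.     0.    -0.001] rows>= 4.0 yaw -1.156
shift [-67.7   0.  193.7] rot [ 0.    -0.456  0.   ] rows>= 5.0 yaw -0.7
shift [20.1 40.  69.2] rot [ 0.    -0.566  0.   ] rows>= 4.0 yaw -0.134
```

```bash

python3 -m jog '[{"x":-132,"y":-58,"z":133},{"x":-132,"y":-58,"z":133},{"x":-132,"y":-58,"z":133},{"x":-132,"y":-58,"z":133,"grip":40},{"x":-132,"y":-58,"z":133,"grip":40}]'
python3 -m jog '[{"x":-68,"z":194,"ay":-0.456,"grip":40},{"x":-68,"z":194,"ay":-0.456,"grip":40},{"x":-68,"z":194,"ay":-0.456,"grip":40},{"x":-68,"z":194,"ay":-0.456,"grip":40},{"x":-68,"z":194,"ay":-0.456,"grip":40}]'
python3 -m jog '[{"x":20,"y":40,"z":69,"ay":-0.566,"grip":40},{"x":20,"y":40,"z":69,"ay":-0.566,"grip":40},{"x":20,"y":40,"z":69,"ay":-0.566,"grip":40},{"x":20,"y":40,"z":69,"ay":-0.566,"grip":40},{"x":20,"y":40,"z":69,"ay":-0.566,"grip":40}]'
python3 -c "
from h import *
save('wrist','w1');save('top','t1')"; python3 go.py
```

```text
t 0.25 pos [ 261.8 -594.6  241.9] yaw -1.156 w 85.7 F [ 0.5 -0.  -0.1] q [ 1.09  0.63  0.04  1.52 -0.03  1.   -0.02]$[0]: bad value
$[0]: bad value
$[0]: bad value
```

View pics/w1.png

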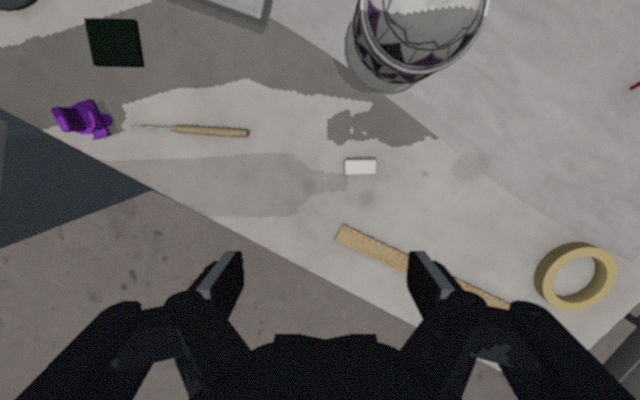

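View pics/t1.png

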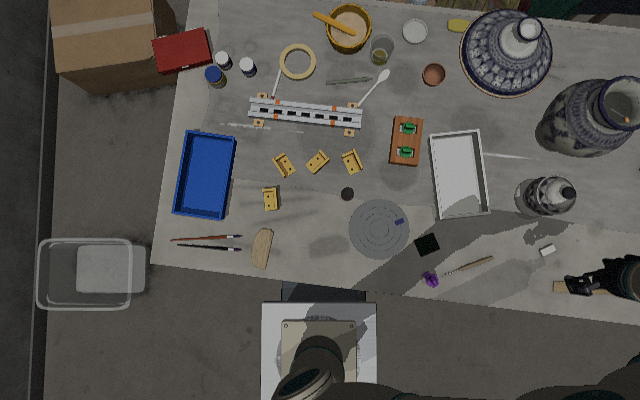

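Refused: every key is evidently needed in each row. Retrying with full rows.

```bash

python3 -m jog '[{"x":-132,"y":-58,"z":133,"ax":0,"ay":0,"az":0,"grip":40},{"x":-132,"y":-58,"z":133,"ax":0,"ay":0,"az":0,"grip":40},{"x":-132,"y":-58,"z":133,"ax":0,"ay":0,"az":0,"grip":40},{"x":-132,"y":-58,"z":133,"ax":0,"ay":0,"az":0,"grip":40},{"x":-132,"y":-58,"z":133,"ax":0,"ay":0,"az":0,"grip":40}]'; python3 go.py
```

```text
clock: 0.75
eef_pos: [334.9, -414.8, 302.3]
tool_rot: [-1.566, -0.0, -1.147]
force: [1.5, -0.3, 0.2]
width: 40.0
t 0.75 pos [ 334.9 -414.8  302.3] yaw -1.147 w 40.0 F [ 1.5 -0.3  0.2] q [ 0.82  0.39  0.02  1.77 -0.02  0.98 -0.29]
```

```bash

python3 -m jog '[{"x":-68,"y":0,"z":194,"ax":0,"ay":-0.456,"az":0,"grip":40},{"x":-68,"y":0,"z":194,"ax":0,"ay":-0.456,"az":0,"grip":40},{"x":-68,"y":0,"z":194,"ax":0,"ay":-0.456,"az":0,"grip":40},{"x":-68,"y":0,"z":194,"ax":0,"ay":-0.456,"az":0,"grip":40},{"x":-68,"y":0,"z":194,"ax":0,"ay":-0.456,"az":0,"grip":40}]'
python3 -m jog '[{"x":20,"y":40,"z":69,"ax":0,"ay":-0.566,"az":0,"grip":40},{"x":20,"y":40,"z":69,"ax":0,"ay":-0.566,"az":0,"grip":40},{"x":20,"y":40,"z":69,"ax":0,"ay":-0.566,"az":0,"grip":40},{"x":20,"y":40,"z":69,"ax":0,"ay":-0.566,"az":0,"grip":40},{"x":20,"y":40,"z":69,"ax":0,"ay":-0.566,"az":0,"grip":40}]'
python3 -c "
from h import *
save('wrist','w2');save('top','t2')"; python3 go.py
```

```text
clock: 1.25
eef_pos: [485.9, -273.9, 300.2]
tool_rot: [-1.565, -0.001, -0.69]
force: [0.8, -0.1, -0.8]
width: 39.9
clock: 1.75
eef_pos: [540.0, -241.2, 259.6]
tool_rot: [-1.571, 0.001, -0.135]
force: [-0.4, 0.0, -0.3]
width: 40.1
t 1.85 pos [ 540.  -241.2  260.1] yaw -0.138 w 39.9 F [-0.3  0.7 -0.3] q [ 0.55  0.53 -0.27  1.66  0.17  0.97  0.08]
```

View pics/w2.png

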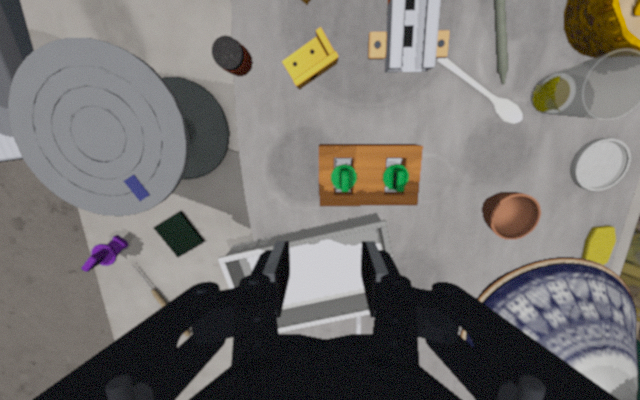

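View pics/t2.png

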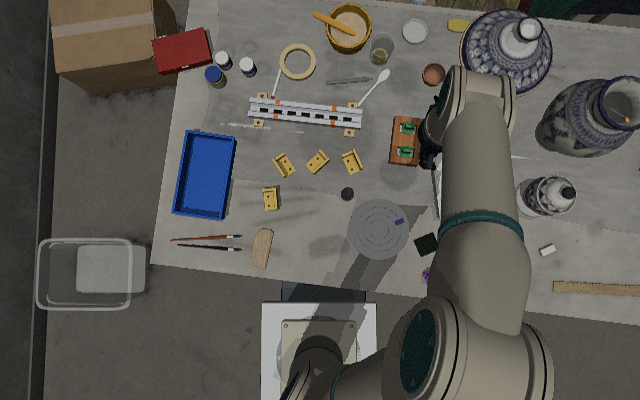

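```bash
python3 - <<'E'
from h import *
d=ld('w2');t=ld('top0')
crop('w2',300,120,460,220,'c3'); crop('top0',380,105,440,175,'c4'); crop('w2',210,0,460,120,'c5')
for p in [(600,-239,42),(660,-220,42),(680,36,30)]: print(proj(d,p),proj(t,p))
E
```

```text
scale 5.0
scale 8.571428571428571
scale 3.2
[372.1 173.4] [404.9 139. ]
[418.9 152.1] [397.7 117.5]
[ 425.  -102.2] [305.1 111.9]
```

View pics/c3.png

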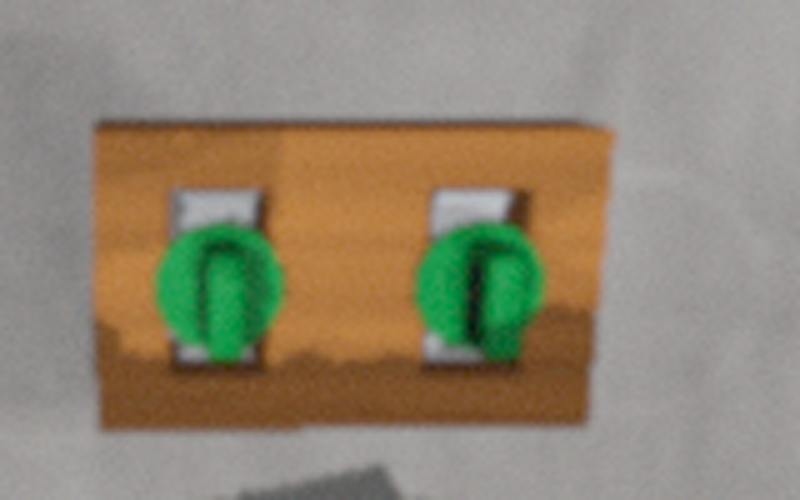

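View pics/c4.png

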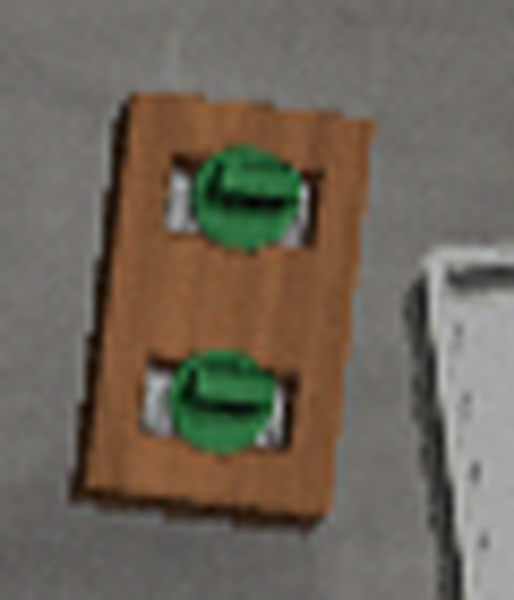

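View pics/c5.png

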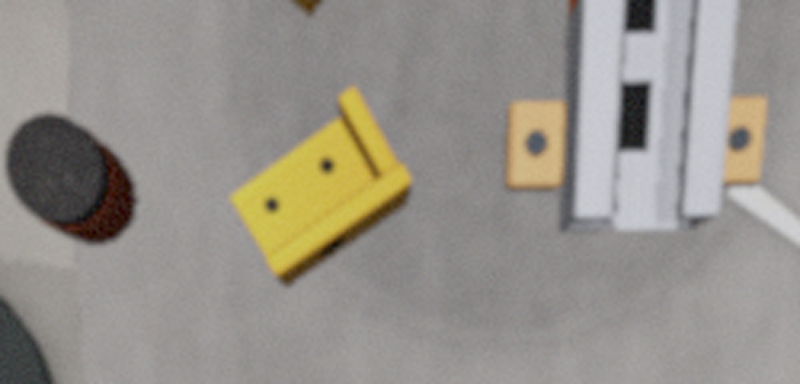

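```bash
python3 - <<'E'
from h import *
d=ld('w2');t=ld('top0')
print('near',tri([(d,343.8,177.6),(t,406.,151.9)]),atz(d,343.8,177.6,46),atz(t,406,151.9,46))
print('far',tri([(d,396,177.6),(t,408.7,128.1)]),atz(d,396,177.6,46),atz(t,408.7,128.1,46))
# caddy top corners
for c in [(95,122),(612,132),(585,425),(103,430)]: print(atz(d,300+c[0]/5,120+c[1]/5,42))
for c in [(135,95),(375,122),(325,515),(82,490)]: print(atz(t,380+c[0]/8.571,105+c[1]/8.571,42))
E
```

```text
near [ 563.9 -240.3   43.1] [ 563.6 -238.7   46. ] [ 563.6 -240.7   46. ]
far [ 637.5 -255.7    9.8] [ 628.9 -247.5   46. ] [ 629.4 -249.1   46. ]
[ 538.1 -194.1   42. ]
[ 664.6 -213.6   42. ]
[ 654.9 -288.6   42. ]
[ 529.1 -273.1   42. ]
[ 664.  -214.7   42. ]
[ 654.9 -291.4   42. ]
[ 527.8 -273.3   42. ]
[ 536.  -196.3   42. ]
```

```bash
python3 go.py 563.6 -239.7 110 -0.135
```

```text
t 1.85 pos [ 540.  -241.2  260.1] yaw -0.138 w 39.9 F [-0.3  0.7 -0.3] q [ 0.55  0.53 -0.27  1.66  0.17  0.97  0.08]
shift [ 23.2 150.1   4.8] rot [ 0.    -0.003 -0.   ] rows>= 4.0 yaw -0.135
```

```bash

python3 -m jog '[{"x":23.2,"y":150,"z":4.8,"ax":0,"ay":-0.003,"az":0,"grip":40},{"x":23.2,"y":150,"z":4.8,"ax":0,"ay":-0.003,"az":0,"grip":40},{"x":23.2,"y":150,"z":4.8,"ax":0,"ay":-0.003,"az":0,"grip":40},{"x":23.2,"y":150,"z":4.8,"ax":0,"ay":-0.003,"az":0,"grip":40},{"x":23.2,"y":150,"z":4.8,"ax":0,"ay":-0.003,"az":0,"grip":40}]'
python3 -c "
from h import *
save('wrist','w3');crop('w3',200,100,520,340,'c6');d=ld('w3');
print([proj(d,p) for p in [(563.6,-239.7,72),(563.6,-239.7,46),(629.1,-248.3,72)]])"; python3 go.py
```

```text
clock: 2.35
eef_pos: [563.5, -238.7, 110.1]
tool_rot: [-1.571, 0.002, -0.132]
force: [0.2, 0.0, 0.3]
width: 40.1
scale 2.5
[array([326. , 237.6]), array([326. , 223.8]), array([426.1, 237.6])]
t 2.4 pos [ 564.8 -239.2  112.1] yaw -0.132 w 39.6 F [-0.  -0.1  0.4] q [ 0.49  0.74 -0.22  1.73  0.24  0.69  0.01]
```

View pics/c6.png

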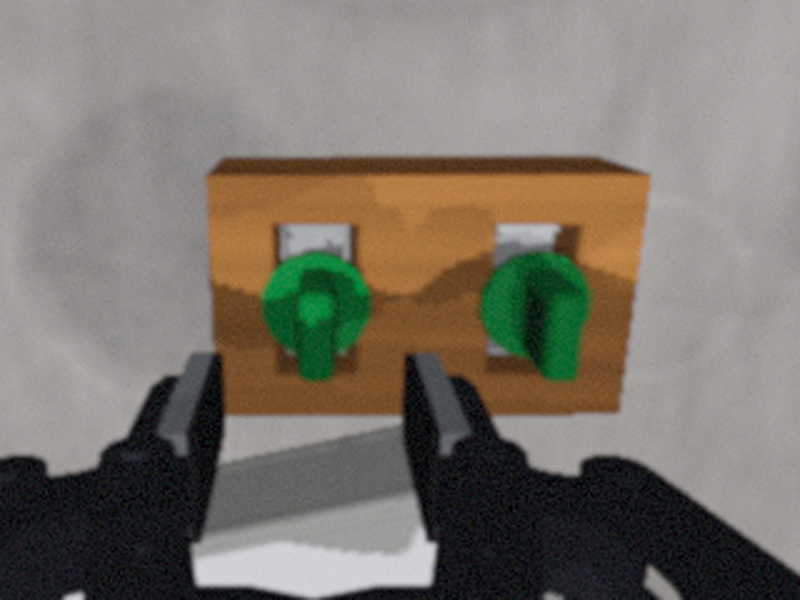

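```bash
python3 go.py 563.8 -239.5 59.5 -0.135
```

```text
t 2.4 pos [ 564.8 -239.2  112.1] yaw -0.132 w 39.6 F [-0.  -0.1  0.4] q [ 0.49  0.74 -0.22  1.73  0.24  0.69  0.01]
shift [-1.1 52.6 -0.4] rot [0.001 0.003 0.002] rows>= 2.0 yaw -0.135
```

```bash

python3 -m jog '[{"x":-0.7,"y":51,"z":-0.4,"ax":0,"ay":0.003,"az":0,"grip":40},{"x":-0.7,"y":51,"z":-0.4,"ax":0,"ay":0.003,"az":0,"grip":40},{"x":-0.7,"y":51,"z":-0.4,"ax":0,"ay":0.003,"az":0,"grip":40}]'
python3 go.py
python3 -m jog '[{"x":0,"y":0,"z":0,"ax":0,"ay":0,"az":0,"grip":4},{"x":0,"y":0,"z":0,"ax":0,"ay":0,"az":0,"grip":4},{"x":0,"y":0,"z":0,"ax":0,"ay":0,"az":0,"grip":4},{"x":0,"y":0,"z":0,"ax":0,"ay":0,"az":0,"grip":4},{"x":0,"y":0,"z":0,"ax":0,"ay":0,"az":0,"grip":4}]'
python3 go.py
python3 -c "
from h import *
save('wrist','w4');crop('w4',200,100,520,340,'c7')"
```

```text
clock: 2.7
eef_pos: [563.9, -239.4, 61.5]
tool_rot: [-1.572, -0.002, -0.135]
force: [0.9, -0.3, 0.6]
width: 40.3
t 2.7 pos [ 563.9 -239.4   61.5] yaw -0.135 w 40.3 F [ 0.9 -0.3  0.6] q [ 0.48  0.82 -0.2   1.76  0.26  0.59 -0.01]
clock: 3.2
eef_pos: [564.9, -239.6, 62.4]
tool_rot: [-1.572, -0.004, -0.134]
force: [-1.5, -0.1, 8.7]
width: 8.7
t 3.2 pos [ 564.9 -239.6   62.4] yaw -0.134 w 8.7 F [-1.5 -0.1  8.7] q [ 0.48  0.81 -0.2   1.76  0.26  0.59 -0.01]
scale 2.5
```

View pics/c7.png

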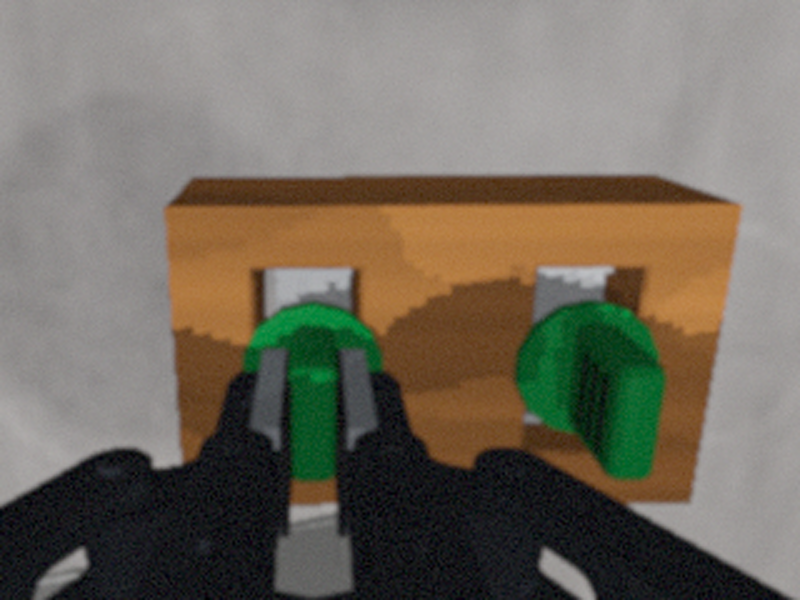

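```bash

python3 -m jog '[{"x":0,"y":-110,"z":0,"ax":0,"ay":0,"az":0,"grip":4},{"x":0,"y":-110,"z":0,"ax":0,"ay":0,"az":0,"grip":4},{"x":0,"y":-110,"z":0,"ax":0,"ay":0,"az":0,"grip":4},{"x":0,"y":-110,"z":0,"ax":0,"ay":0,"az":0,"grip":4},{"x":0,"y":-110,"z":0,"ax":0,"ay":0,"az":0,"grip":4}]'
python3 -c "
from h import *
save('wrist','w5');crop('w5',200,100,520,340,'c8')"
```

```text
clock: 3.75
eef_pos: [562.5, -238.8, 169.0]
tool_rot: [-1.571, 0.001, -0.134]
force: [-0.1, -0.7, -0.8]
width: 8.4
scale 2.5
```

View pics/c8.png

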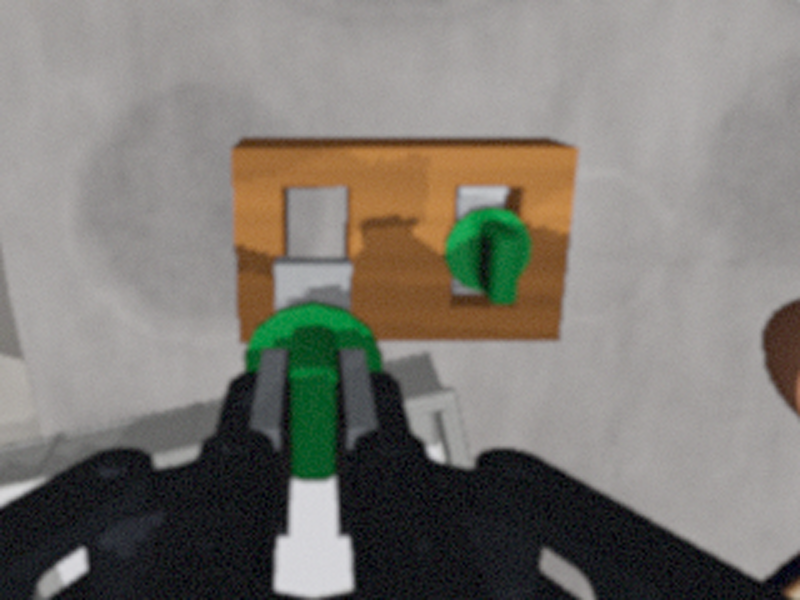

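```bash
python3 - <<'E'
from h import *
from scipy.spatial.transform import Rotation as Ro
print([read_state()['eef_pos'].round(1) for _ in range(3)])
s=read_state();R=Ro.from_euler('xyz',s['tool_rot'])
d=ld('w5')
T=d['T'];o=-T[:3,:3].T@T[:3,3]; print('cam in tool',R.inv().apply(o-s['eef_pos']).round(1), (T[:3,:3]@R.as_matrix()).round(3).tolist())
for z in (14,15.5,17): 
    p=atz(d,200+313.5/2.5,100+303/2.5,s['eef_pos'][2]-z); print(z,R.inv().apply(p-s['eef_pos']).round(1))
d4=ld('w4'); print(atz(d4,200+313.5/2.5,100+303/2.5,46), 'expected edge', np.array([563.8,-239.5])+17*np.array([.134,.991]))
E
```

```text
[array([ 562. , -238.6,  168.1]), array([ 562. , -238.6,  168.1]), array([ 562. , -238.6,  168.1])]
cam in tool [-1.000e-01 -1.319e+02  7.150e+01] [[1.0, -0.001, 0.001], [0.001, -0.282, -0.959], [0.001, 0.959, -0.282]]
14 [ 0.3 14.  18.7]
15.5 [ 0.3 15.5 18.2]
17 [ 0.3 17.  17.7]
[ 567.3 -221.4   46. ] expected edge [ 566.078 -222.653]
```

```bash
python3 - <<'E'
from h import *
t=ld('top0')
for u,v in [(150,88),(144,148),(377,113),(371,173)]: print(atz(t,240+u/4,80+v/4,30))
a=atz(t,276.75,109.5,30);b=atz(t,333.5,115.75,30);print(a,b,b-a,np.hypot(*(b-a)[:2]),np.arctan2((a-b)[1],(a-b)[0])-np.pi/2)
E
python3 go.py 640 -100 170 -0.1 670 -45 150 -0.1
```

```text
[708.7 113.6  30. ]
[665.9 117.4  30. ]
[690.1 -45.5  30. ]
[647.5 -41.2  30. ]
[687.2 115.5  30. ] [668.8 -43.3  30. ] [ -18.4 -158.8    0. ] 159.86244086714055 -0.11535461685276727
t 3.8 pos [ 562.  -238.6  168.1] yaw -0.134 w 8.7 F [-0.1  0.5 -1.4] q [ 0.51  0.67 -0.25  1.7   0.21  0.8   0.03]
shift [ 58.7  -2.  147.8] rot [-0.    -0.034 -0.003] rows>= 4.0 yaw -0.1
shift [24.4 20.  57.7] rot [0. 0. 0.] rows>= 2.0 yaw -0.1
```

```bash
python3 go.py 655 -125 170 -0.115
python3 -m jog '[{"x":77,"y":-2,"z":125,"ax":0,"ay":-0.019,"az":0,"grip":4},{"x":77,"y":-2,"z":125,"ax":0,"ay":-0.019,"az":0,"grip":4},{"x":77,"y":-2,"z":125,"ax":0,"ay":-0.019,"az":0,"grip":4},{"x":77,"y":-2,"z":125,"ax":0,"ay":-0.019,"az":0,"grip":4},{"x":77,"y":-2,"z":125,"ax":0,"ay":-0.019,"az":0,"grip":4}]'
python3 -c "
from h import *
save('wrist','w6')"; python3 go.py
```

```text
t 3.8 pos [ 562.  -238.6  168.1] yaw -0.134 w 8.7 F [-0.1  0.5 -1.4] q [ 0.51  0.67 -0.25  1.7   0.21  0.8   0.03]
shift [ 77.  -2. 125.] rot [-0.    -0.019 -0.003] rows>= 3.0 yaw -0.115
clock: 4.3
eef_pos: [655.6, -123.1, 168.9]
tool_rot: [-1.57, 0.004, -0.111]
force: [-0.8, -1.2, -0.8]
width: 8.6
t 4.35 pos [ 654.8 -125.5  169.1] yaw -0.114 w 8.7 F [-1.  -0.4 -0.6] q [ 0.28  0.74 -0.24  1.53  0.21  0.9  -0.14]
```

View pics/w6.png

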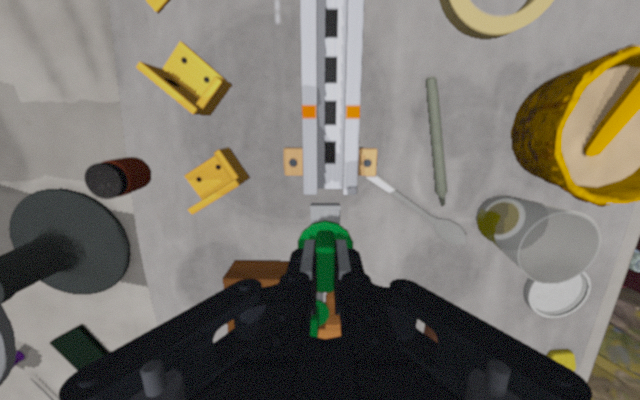

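```bash
python3 -c "
from h import *
crop('w6',280,0,380,210,'c9',3.8)
crop('w6',130,30,250,220,'c9b',3)"
```

```text
scale 3.8
scale 3
```

View pics/c9.png

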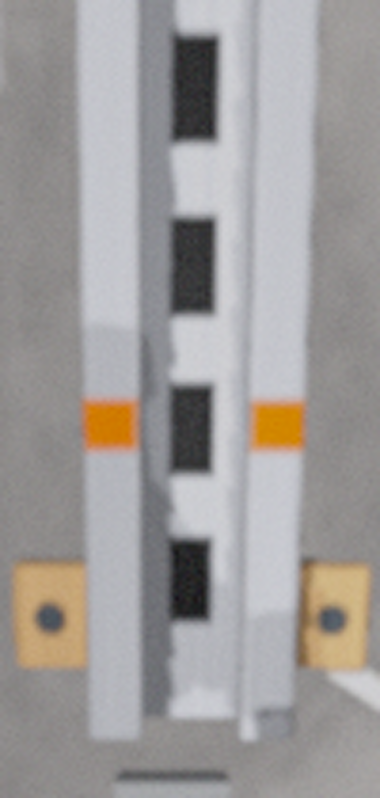

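```bash
python3 - <<'E'
from h import *
w=ld('w6'); t=ld('top0')
P=lambda x,y:(280+x/3.8,y/3.8)
print('b wrist',atz(w,*P(194.5,425),30)); print('tri',tri([(w,*P(194.5,425)),(t,333.5,115.75)]))
for (x,y) in [(78,0),(90,738),(318,0),(295,738),(84,425),(305,425)]: print(atz(w,*P(x,y),30))
l=atz(w,*P(90,738),30)-atz(w,*P(78,0),30); r=atz(w,*P(295,738),30)-atz(w,*P(318,0),30)
for v in (l,r): print(np.arctan2(-v[1],-v[0])-np.pi/2)
E
```

```text
b wrist [669.3 -42.4  30. ]
tri [669.2 -42.9  28.8]
[653.   48.8  30. ]
[ 633.5 -117.7   30. ]
[705.5  42.8  30. ]
[ 687.5 -123.6   30. ]
[642.5 -39.5  30. ]
[696.  -45.4  30. ]
-0.11658600546131548
-0.10775408865960112
```

```bash
python3 go.py 668.8 -43.9 110 -0.114
```

```text
t 4.35 pos [ 654.8 -125.5  169.1] yaw -0.114 w 8.7 F [-1.  -0.4 -0.6] q [ 0.28  0.74 -0.24  1.53  0.21  0.9  -0.14]
shift [ 4.8 59.  82.7] rot [ 0.001 -0.    -0.004] rows>= 3.0 yaw -0.114
```

```bash

python3 -m jog '[{"x":4.8,"y":20,"z":82.7,"ax":0,"ay":0,"az":0,"grip":4},{"x":4.8,"y":20,"z":82.7,"ax":0,"ay":0,"az":0,"grip":4},{"x":4.8,"y":59,"z":82.7,"ax":0,"ay":0,"az":0,"grip":4},{"x":4.8,"y":59,"z":82.7,"ax":0,"ay":0,"az":0,"grip":4},{"x":4.8,"y":59,"z":82.7,"ax":0,"ay":0,"az":0,"grip":4}]'
python3 go.py 668.8 -43.9 82 -0.114
python3 -c "
from h import *
save('wrist','w7');crop('w7',240,120,400,280,'c10');crop('w7',0,0,640,400,'c10b')"
```

```text
clock: 4.85
eef_pos: [669.0, -46.6, 111.3]
tool_rot: [-1.573, 0.003, -0.118]
force: [0.0, -0.2, -1.2]
width: 8.5
t 4.85 pos [669.  -46.6 111.3] yaw -0.118 w 8.5 F [ 0.  -0.2 -1.2] q [ 0.15  0.81 -0.21  1.56  0.22  0.8  -0.27]
shift [-0.5 29.2  2.7] rot [ 0.002 -0.004 -0.003] rows>= 1.0 yaw -0.114
scale 3.75
scale 1.25
```

View pics/c10.png

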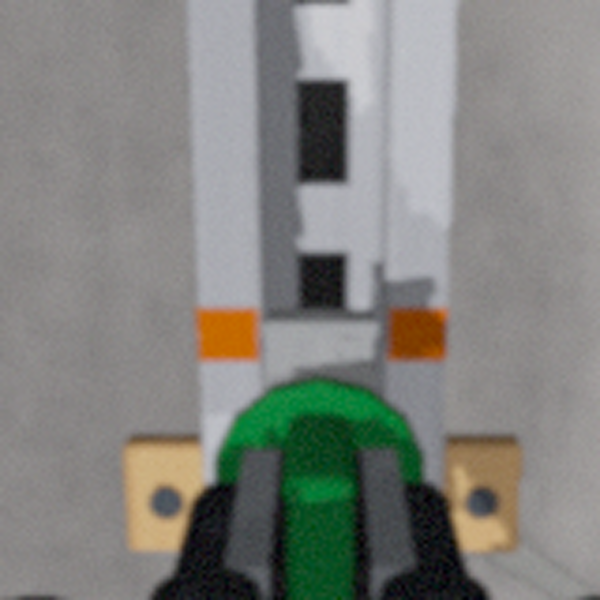

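```bash

python3 -m jog '[{"x":0,"y":29,"z":1.5,"ax":0,"ay":-0.002,"az":0,"grip":4},{"x":0,"y":38,"z":1.5,"ax":0,"ay":-0.002,"az":0,"grip":4},{"x":0,"y":46,"z":1.5,"ax":0,"ay":-0.002,"az":0,"grip":4},{"x":0,"y":46,"z":1.5,"ax":0,"ay":-0.002,"az":0,"grip":4},{"x":0,"y":46,"z":1.5,"ax":0,"ay":-0.002,"az":0,"grip":4}]'
python3 -c "
from h import *
save('wrist','w8');crop('w8',240,120,400,280,'c11')"; python3 go.py 668.8 -43.9 60 -0.114
```

```text
clock: 5.4
eef_pos: [671.3, -42.5, 67.2]
tool_rot: [-1.571, -0.001, -0.114]
force: [0.4, -1.1, -1.5]
width: 8.5
scale 3.75
t 5.45 pos [671.4 -42.3  67.3] yaw -0.113 w 8.7 F [-0.2  0.2 -1.7] q [ 0.14  0.87 -0.2   1.57  0.24  0.72 -0.29]
shift [-2.5  7.3 -1.9] rot [-0.     0.001  0.002] rows>= 1.0 yaw -0.114
```

View pics/c11.png

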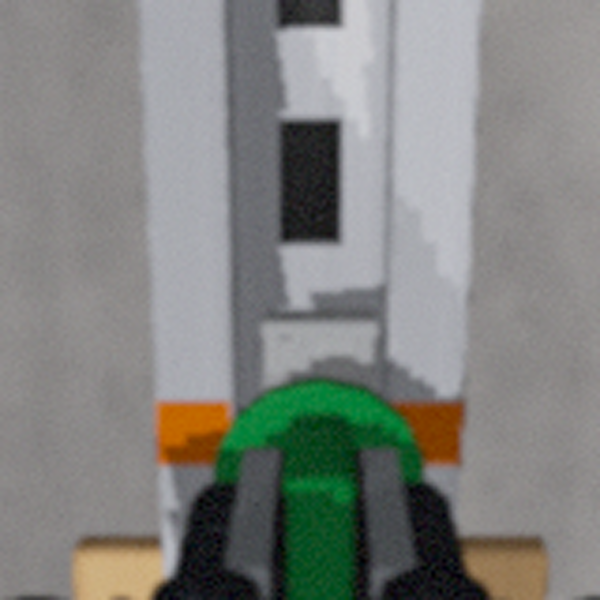

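```bash

python3 -m jog '[{"x":-2,"y":0,"z":-1.5,"ax":0,"ay":0.001,"az":0,"grip":4},{"x":-2,"y":6,"z":-1.5,"ax":0,"ay":0.001,"az":0,"grip":4},{"x":-2,"y":6,"z":-1.5,"ax":0,"ay":0.001,"az":0,"grip":4},{"x":-2,"y":6,"z":-1.5,"ax":0,"ay":0.001,"az":0,"grip":4}]'
python3 -c "
from h import *
save('wrist','w9');crop('w9',240,120,400,280,'c12')"; python3 go.py 668.8 -43.9 55 -0.114
```

```text
clock: 5.85
eef_pos: [668.4, -43.4, 60.1]
tool_rot: [-1.571, 0.001, -0.114]
force: [-0.9, -0.1, -0.1]
width: 8.6
scale 3.75
t 5.9 pos [668.5 -43.4  60.2] yaw -0.114 w 8.5 F [ 0.1  1.2 -0.5] q [ 0.14  0.88 -0.2   1.58  0.24  0.7  -0.29]
shift [ 0.3  5.2 -0.5] rot [-0.  0. -0.] rows>= 1.0 yaw -0.114
```

View pics/c12.png

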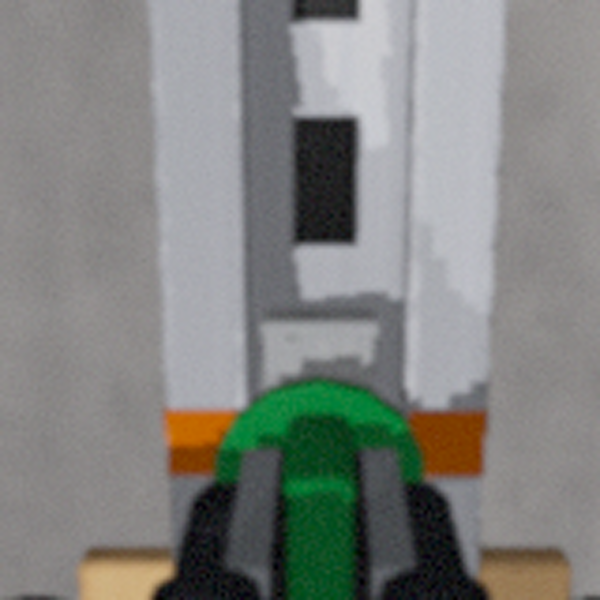

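```bash

python3 -m jog '[{"x":1,"y":3,"z":-0.5,"ax":0,"ay":0,"az":0,"grip":4},{"x":1,"y":6,"z":-0.5,"ax":0,"ay":0,"az":0,"grip":4},{"x":1,"y":9.5,"z":-0.5,"ax":0,"ay":0,"az":0,"grip":4},{"x":1,"y":9.5,"z":-0.5,"ax":0,"ay":0,"az":0,"grip":4},{"x":1,"y":9.5,"z":-0.5,"ax":0,"ay":0,"az":0,"grip":4}]'
python3 -c "
from h import *
save('wrist','w10');crop('w10',240,120,400,280,'c13')"; python3 go.py 668.8 -43.9 55 -0.114
```

```text
clock: 6.4
eef_pos: [669.9, -43.8, 51.5]
tool_rot: [-1.571, -0.001, -0.114]
force: [-1.1, 1.5, 5.9]
width: 8.6
scale 3.75
t 6.45 pos [669.9 -43.8  51.6] yaw -0.114 w 9.1 F [-2.1  0.4  7.2] q [ 0.14  0.89 -0.2   1.58  0.24  0.69 -0.29]
shift [-1.1 -3.4 -0.2] rot [-0.     0.     0.001] rows>= 1.0 yaw -0.114
```

View pics/c13.png

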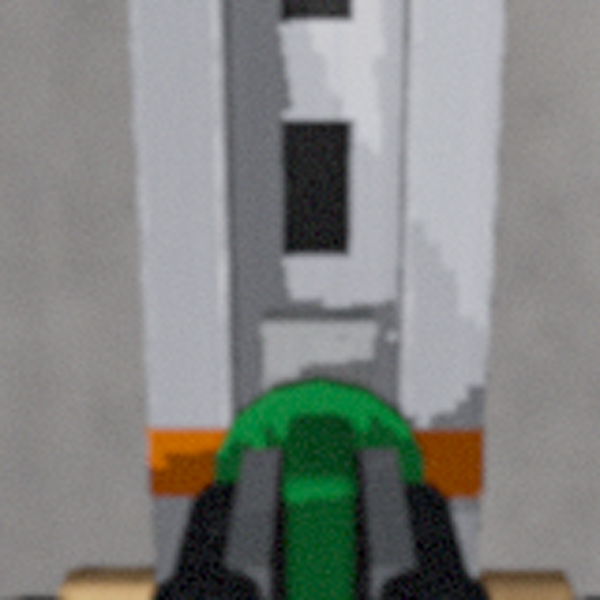

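```bash

python3 -m jog '[{"x":-0.3,"y":0.5,"z":0,"ax":0,"ay":-0.15,"az":0,"grip":4},{"x":0,"y":0.5,"z":0,"ax":0,"ay":-0.3,"az":0,"grip":4},{"x":0.2,"y":0.5,"z":0,"ax":0,"ay":-0.45,"az":0,"grip":4},{"x":0.3,"y":0.5,"z":0.1,"ax":0,"ay":-0.6,"az":0,"grip":4},{"x":0.4,"y":0.5,"z":0.1,"ax":0,"ay":-0.75,"az":0,"grip":4}]'
python3 -c "
from h import *
save('wrist','w11');crop('w11',220,120,420,280,'c14')"; python3 go.py 670.7 -43.1 51 1.457
```

```text
clock: 6.95
eef_pos: [671.1, -43.8, 51.4]
tool_rot: [-1.572, -0.002, 0.642]
force: [-0.1, 0.1, 5.8]
width: 8.6
scale 3.75
t 7.0 pos [671.1 -43.8  51.3] yaw 0.648 w 8.5 F [-0.4 -0.4  6.4] q [ 0.25  0.92 -0.4   1.58  0.47  0.74  0.29]
shift [0.1 0.3 0.8] rot [ 0.002 -0.809  0.002] rows>= 6.0 yaw 1.457
```

View pics/c14.png

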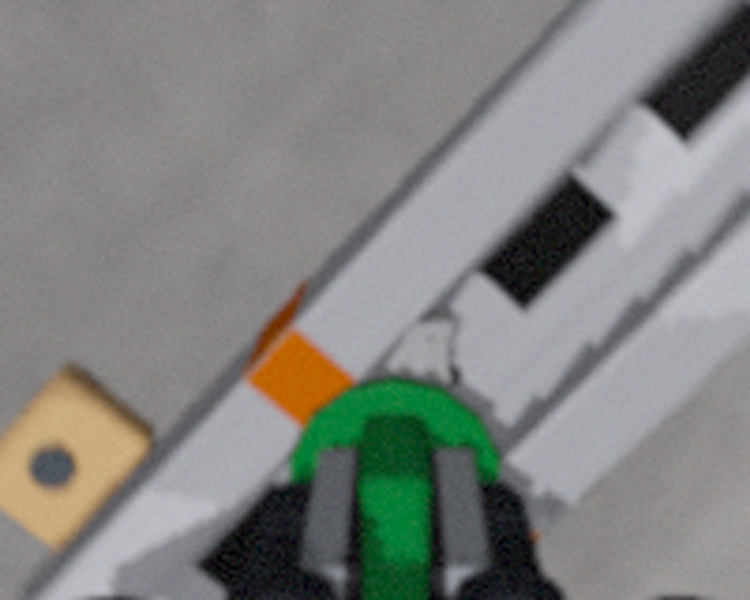

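```bash

python3 -m jog '[{"x":0.1,"y":0,"z":0.1,"ax":0,"ay":-0.15,"az":0,"grip":4},{"x":0.2,"y":0,"z":0.3,"ax":0,"ay":-0.3,"az":0,"grip":4},{"x":0.3,"y":0,"z":0.5,"ax":0,"ay":-0.45,"az":0,"grip":4},{"x":0.4,"y":0,"z":0.7,"ax":0,"ay":-0.6,"az":0,"grip":4},{"x":0.4,"y":0,"z":0.7,"ax":0,"ay":-0.75,"az":0,"grip":4}]'
python3 -m jog '[{"x":0,"y":0,"z":0,"ax":0,"ay":-0.06,"az":0,"grip":4},{"x":0,"y":0,"z":0,"ax":0,"ay":-0.06,"az":0,"grip":4},{"x":0,"y":0,"z":0,"ax":0,"ay":-0.06,"az":0,"grip":4}]'
python3 -c "
from h import *
save('wrist','w12');crop('w12',220,120,420,280,'c15')"; python3 go.py 671 -43.1 51 1.457
```

```text
clock: 7.5
eef_pos: [671.2, -43.3, 51.5]
tool_rot: [-1.574, -0.0, 1.392]
force: [-0.3, 0.2, 6.0]
width: 8.8
clock: 7.8
eef_pos: [671.2, -43.3, 51.4]
tool_rot: [-1.574, -0.001, 1.446]
force: [-0.3, -0.9, 7.9]
width: 8.5
scale 3.75
t 7.85 pos [671.2 -43.2  51.4] yaw 1.446 w 8.4 F [-0.4  0.1  6.8] q [ 0.35  0.96 -0.6   1.57  0.68  0.82  0.92]
shift [0.1 0.4 0.2] rot [ 0.003 -0.011  0.   ] rows>= 1.0 yaw 1.457
```

View pics/c15.png

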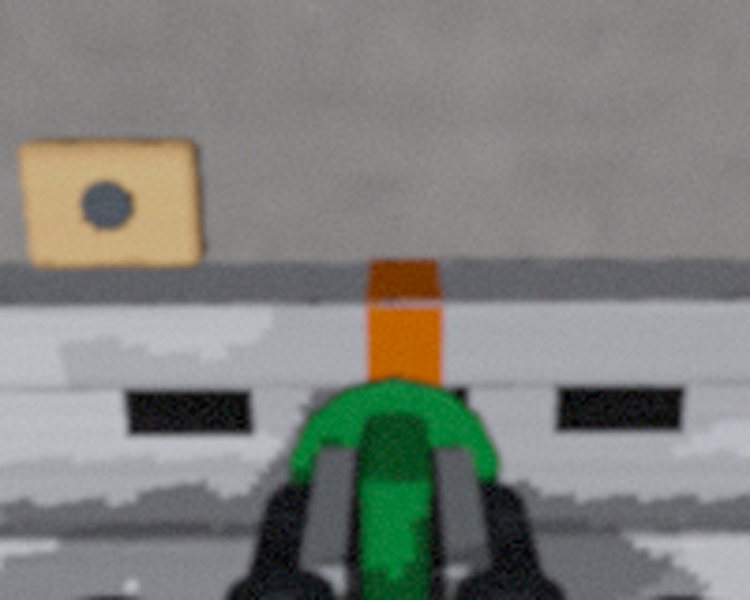

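```bash

python3 -m jog '[{"x":0,"y":-2,"z":0,"ax":0,"ay":-0.01,"az":0,"grip":4},{"x":0,"y":-3,"z":0,"ax":0,"ay":-0.01,"az":0,"grip":4},{"x":0,"y":-4.5,"z":0,"ax":0,"ay":-0.01,"az":0,"grip":4},{"x":0,"y":-4.5,"z":0,"ax":0,"ay":-0.01,"az":0,"grip":4},{"x":0,"y":-4.5,"z":0,"ax":0,"ay":-0.01,"az":0,"grip":4}]'
python3 -c "
from h import *
save('wrist','w13');crop('w13',220,120,420,280,'c16')"; python3 go.py 671 -43.1 51 1.457
```

```text
clock: 8.35
eef_pos: [670.9, -43.3, 55.1]
tool_rot: [-1.573, -0.0, 1.456]
force: [3.2, -0.0, 2.2]
width: 8.3
scale 3.75
t 8.4 pos [670.8 -43.2  55.1] yaw 1.456 w 8.6 F [ 2.9 -0.4  3.2] q [ 0.35  0.96 -0.6   1.57  0.68  0.83  0.94]
shift [ 0.1  4.1 -0.2] rot [ 0.002 -0.001  0.   ] rows>= 1.0 yaw 1.457
```

View pics/c16.png

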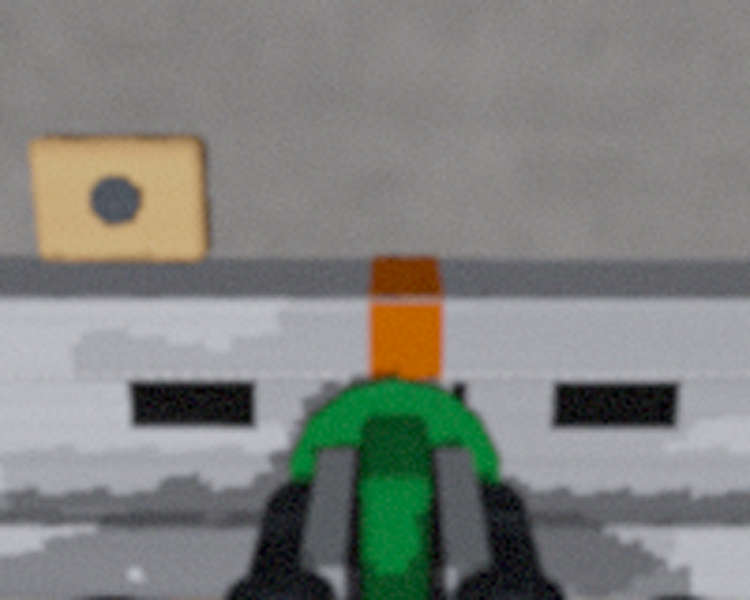

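```bash

python3 -m jog '[{"x":0,"y":0,"z":-0.6,"ax":0,"ay":0,"az":0,"grip":4},{"x":0,"y":-0.8,"z":-0.6,"ax":0,"ay":0,"az":0,"grip":4},{"x":0,"y":-0.8,"z":-0.6,"ax":0,"ay":0,"az":0,"grip":4},{"x":0,"y":-0.8,"z":-0.6,"ax":0,"ay":0,"az":0,"grip":4}]'
python3 go.py 671 -43.1 51 1.457
```

```text
clock: 8.8
eef_pos: [670.4, -43.2, 55.6]
tool_rot: [-1.571, -0.0, 1.456]
force: [2.9, -0.1, 2.7]
width: 8.8
t 8.8 pos [670.4 -43.2  55.6] yaw 1.456 w 8.8 F [ 2.9 -0.1  2.7] q [ 0.35  0.96 -0.6   1.57  0.68  0.83  0.94]
shift [ 0.2  4.6 -0.6] rot [-0.    -0.001  0.   ] rows>= 1.0 yaw 1.457
```

```bash

python3 -m jog '[{"x":0,"y":0,"z":0,"ax":0,"ay":0,"az":0,"grip":16},{"x":0,"y":0,"z":0,"ax":0,"ay":0,"az":0,"grip":30},{"x":0,"y":0,"z":0,"ax":0,"ay":0,"az":0,"grip":30},{"x":0,"y":0,"z":0,"ax":0,"ay":0,"az":0,"grip":30}]'
python3 go.py 671 -43.1 51 1.457
python3 -m jog '[{"x":0,"y":-60,"z":0,"ax":0,"ay":0,"az":0,"grip":30},{"x":0,"y":-100,"z":0,"ax":0,"ay":0,"az":0,"grip":30},{"x":0,"y":-100,"z":0,"ax":0,"ay":0,"az":0,"grip":30},{"x":0,"y":-100,"z":0,"ax":0,"ay":0,"az":0,"grip":40}]'
python3 -c "
from h import *
save('wrist','w14');crop('w14',220,120,420,280,'c17')"; python3 go.py 671 -43.1 51 1.457
```

```text
clock: 9.2
eef_pos: [669.7, -43.3, 55.1]
tool_rot: [-1.569, 0.0, 1.456]
force: [-0.7, 0.3, 0.1]
width: 29.9
t 9.2 pos [669.7 -43.3  55.1] yaw 1.456 w 29.9 F [-0.7  0.3  0.1] q [ 0.35  0.96 -0.6   1.57  0.68  0.83  0.94]
shift [ 0.3  4.1 -1.3] rot [-0.002 -0.001 -0.   ] rows>= 1.0 yaw 1.457
clock: 9.6
eef_pos: [671.0, -43.3, 157.0]
tool_rot: [-1.573, 0.0, 1.456]
force: [0.7, -0.6, -0.2]
width: 39.6
scale 3.75
t 9.65 pos [669.8 -43.6 155.3] yaw 1.456 w 39.8 F [ 0.2  0.5 -0.2] q [ 0.39  0.84 -0.67  1.52  0.59  0.99  1.01]
shift [  0.7 104.3  -1.2] rot [-0.001 -0.001 -0.001] rows>= 3.0 yaw 1.457
```

View pics/c17.png

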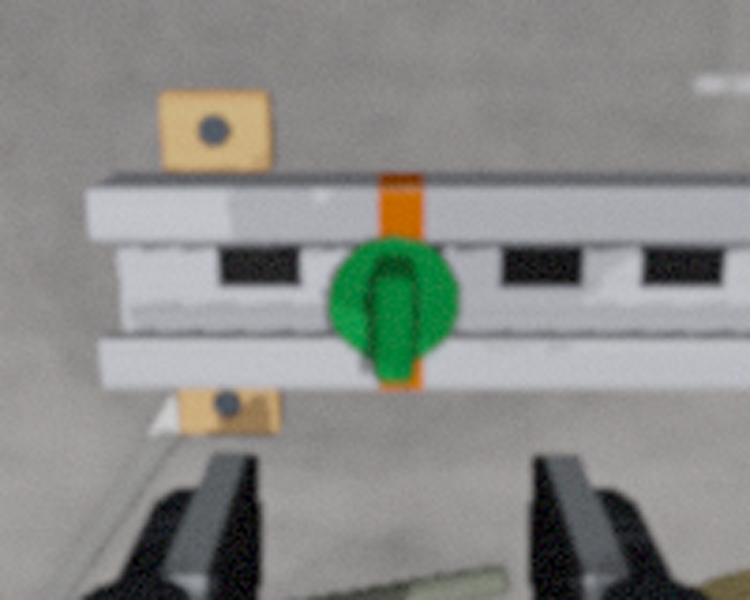

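```bash
python3 - <<'E'
from h import *
d=ld('w14')
for z in (34,36,40,42):
    p=atz(d,220+394.5/3.75,120+298/3.75,z); c=d['T'][:3,:3]@p+d['T'][:3,3]; print(z,p,'dia crop px',3.75*d['f']*34/c[2])
E
```

```text
34 [669.  -42.7  34. ] dia crop px 133.80200950042126
36 [668.5 -42.7  36. ] dia crop px 134.85580550804977
40 [667.4 -42.5  40. ] dia crop px 137.03238535750594
42 [666.8 -42.5  42. ] dia crop px 138.1531621267148
```

```bash
python3 go.py 655 -120 155 0.7 629.1 -248.3 150 -0.05 629.1 -248.3 112 -0.135
```

```text
t 9.65 pos [669.8 -43.6 155.3] yaw 1.456 w 39.8 F [ 0.2  0.5 -0.2] q [ 0.39  0.84 -0.67  1.52  0.59  0.99  1.01]
shift [-77.6   0.4   6. ] rot [-0.     0.756 -0.001] rows>= 6.0 yaw 0.7
shift [-102.5    5.   -81.4] rot [ 0.    0.75 -0.  ] rows>= 6.0 yaw -0.05
shift [ 0. 38. -0.] rot [-0.     0.085 -0.   ] rows>= 1.0 yaw -0.135
```

```bash

python3 -m jog '[{"x":-77,"y":0,"z":6,"ax":0,"ay":0.74,"az":0,"grip":40},{"x":-77,"y":0,"z":6,"ax":0,"ay":0.74,"az":0,"grip":40},{"x":-77,"y":0,"z":6,"ax":0,"ay":0.74,"az":0,"grip":40},{"x":-77,"y":0,"z":6,"ax":0,"ay":0.74,"az":0,"grip":40},{"x":-77,"y":0,"z":6,"ax":0,"ay":0.74,"az":0,"grip":40}]'
python3 go.py 629.1 -248.3 140 -0.02
python3 -m jog '[{"x":-102,"y":15,"z":-81,"ax":0,"ay":0.74,"az":0,"grip":40},{"x":-102,"y":15,"z":-81,"ax":0,"ay":0.74,"az":0,"grip":40},{"x":-102,"y":15,"z":-81,"ax":0,"ay":0.74,"az":0,"grip":40},{"x":-102,"y":15,"z":-81,"ax":0,"ay":0.74,"az":0,"grip":40},{"x":-102,"y":15,"z":-81,"ax":0,"ay":0.74,"az":0,"grip":40}]'
python3 go.py 629.1 -248.3 112 -0.135
```

```text
clock: 10.15
eef_pos: [654.0, -119.7, 153.3]
tool_rot: [-1.568, 0.003, 0.709]
force: [0.1, 0.1, 0.1]
width: 39.9
t 10.15 pos [ 654.  -119.7  153.3] yaw 0.709 w 39.9 F [0.1 0.1 0.1] q [ 0.41  0.79 -0.49  1.54  0.43  0.92  0.49]
shift [-102.6   13.3  -81.5] rot [-0.002  0.729 -0.004] rows>= 5.0 yaw -0.02
clock: 10.65
eef_pos: [629.4, -249.2, 137.9]
tool_rot: [-1.57, 0.005, -0.034]
force: [-0.4, 1.4, 0.1]
width: 40.0
t 10.65 pos [ 629.4 -249.2  137.9] yaw -0.034 w 40.0 F [-0.4  1.4  0.1] q [ 0.5   0.8  -0.3   1.52  0.28  0.87  0.07]
shift [-0.2 25.9  0.8] rot [-0.     0.101 -0.005] rows>= 1.0 yaw -0.135
```

```bash

python3 -m jog '[{"x":0,"y":26,"z":0.5,"ax":0,"ay":0.1,"az":0,"grip":40},{"x":0,"y":26,"z":0.5,"ax":0,"ay":0.1,"az":0,"grip":40},{"x":0,"y":26,"z":0.5,"ax":0,"ay":0.1,"az":0,"grip":40},{"x":0,"y":26,"z":0.5,"ax":0,"ay":0.1,"az":0,"grip":40}]'
python3 -c "
from h import *
save('wrist','w15');crop('w15',240,120,400,280,'c18');d=ld('w15');s=read_state()['eef_pos'];print(s, atz(d,326,223.8,46),proj(d,(629.1,-248.3,46)))"
```

```text
clock: 11.05
eef_pos: [631.9, -246.6, 114.6]
tool_rot: [-1.571, 0.0, -0.122]
force: [0.8, -0.6, 0.1]
width: 39.9
scale 3.75
[ 632.19895844 -246.7009579   115.10494131] [ 631.9 -249.3   46. ] [322.2 223.1]
```

View pics/c18.png

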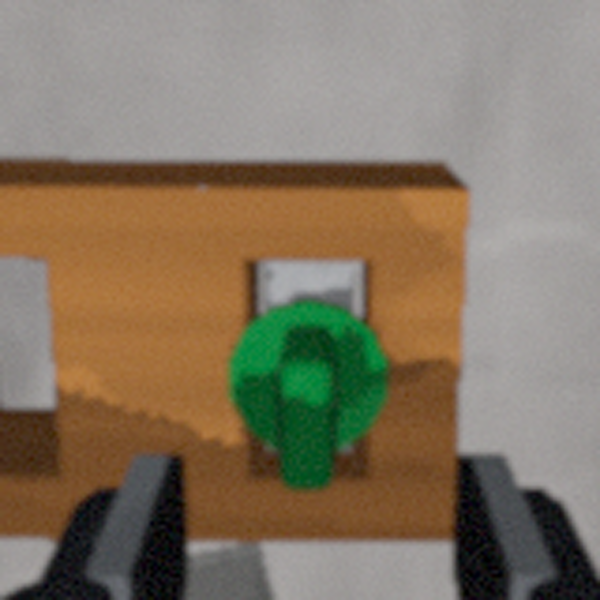

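```bash
python3 go.py 629.2 -247.2 61 -0.135
```

```text
t 11.1 pos [ 632.2 -246.7  115.1] yaw -0.123 w 40.2 F [0.7 0.2 1. ] q [ 0.48  0.82 -0.27  1.53  0.27  0.82 -0.01]
shift [-3.  54.1 -0.9] rot [0.    0.012 0.001] rows>= 2.0 yaw -0.135
```

```bash

python3 -m jog '[{"x":-2.7,"y":20,"z":-0.9,"ax":0,"ay":0.012,"az":0,"grip":40},{"x":-2.7,"y":53,"z":-0.9,"ax":0,"ay":0.012,"az":0,"grip":40},{"x":-2.7,"y":53,"z":-0.9,"ax":0,"ay":0.012,"az":0,"grip":40},{"x":-2.7,"y":53,"z":-0.9,"ax":0,"ay":0.012,"az":0,"grip":40}]'
python3 -m jog '[{"x":0,"y":0,"z":0,"ax":0,"ay":0,"az":0,"grip":4},{"x":0,"y":0,"z":0,"ax":0,"ay":0,"az":0,"grip":4},{"x":0,"y":0,"z":0,"ax":0,"ay":0,"az":0,"grip":4},{"x":0,"y":0,"z":0,"ax":0,"ay":0,"az":0,"grip":4},{"x":0,"y":0,"z":0,"ax":0,"ay":0,"az":0,"grip":4}]'
python3 go.py
python3 -m jog '[{"x":0,"y":-110,"z":0,"ax":0,"ay":0,"az":0,"grip":4},{"x":0,"y":-110,"z":0,"ax":0,"ay":0,"az":0,"grip":4},{"x":0,"y":-110,"z":0,"ax":0,"ay":0,"az":0,"grip":4},{"x":0,"y":-110,"z":0,"ax":0,"ay":0,"az":0,"grip":4},{"x":0,"y":-110,"z":0,"ax":0,"ay":0,"az":0,"grip":4}]'
python3 -c "
from h import *
save('wrist','w16');crop('w16',240,120,400,280,'c19')"; python3 go.py 674 10 170 -0.114
```

```text
clock: 11.5
eef_pos: [629.1, -247.2, 62.1]
tool_rot: [-1.571, 0.0, -0.136]
force: [0.5, -0.9, 0.4]
width: 39.9
clock: 12.0
eef_pos: [630.3, -247.5, 63.6]
tool_rot: [-1.571, -0.003, -0.136]
force: [-0.0, -0.4, 6.8]
width: 8.6
t 12.0 pos [ 630.3 -247.5   63.6] yaw -0.136 w 8.6 F [-0.  -0.4  6.8] q [ 0.47  0.89 -0.24  1.56  0.29  0.73 -0.04]
clock: 12.5
eef_pos: [628.1, -247.0, 170.7]
tool_rot: [-1.571, 0.002, -0.136]
force: [-0.6, 0.3, -1.6]
width: 8.4
scale 3.75
t 12.55 pos [ 627.6 -246.9  169.8] yaw -0.136 w 8.5 F [-0.1  0.  -1.4] q [ 0.49  0.75 -0.28  1.5   0.24  0.92 -0.  ]
shift [ 1.110e+01 -2.000e-01  2.608e+02] rot [-0.    -0.022 -0.003] rows>= 6.0 yaw -0.114
```

View pics/c19.png

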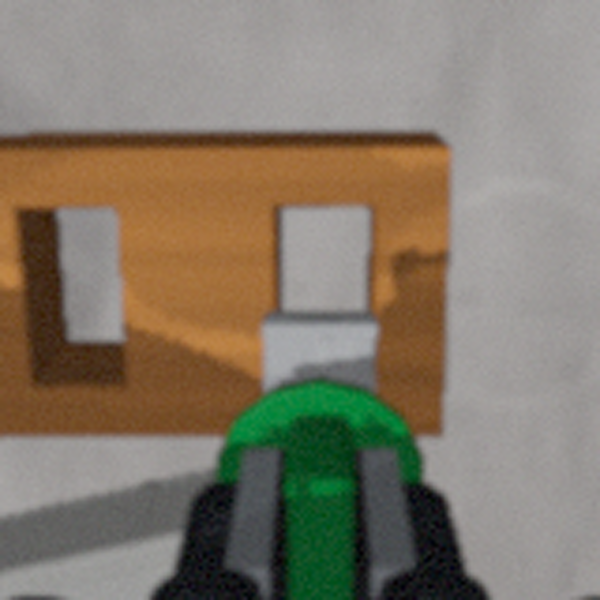

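```bash

python3 -m jog '[{"x":11,"y":0,"z":200,"ax":0,"ay":-0.022,"az":0,"grip":4},{"x":11,"y":0,"z":200,"ax":0,"ay":-0.022,"az":0,"grip":4},{"x":11,"y":0,"z":200,"ax":0,"ay":-0.022,"az":0,"grip":4},{"x":11,"y":0,"z":200,"ax":0,"ay":-0.022,"az":0,"grip":4},{"x":11,"y":0,"z":200,"ax":0,"ay":-0.022,"az":0,"grip":4}]'
python3 -m jog '[{"x":0,"y":0,"z":80,"ax":0,"ay":0,"az":0,"grip":4},{"x":0,"y":0,"z":80,"ax":0,"ay":0,"az":0,"grip":4},{"x":0,"y":0,"z":80,"ax":0,"ay":0,"az":0,"grip":4},{"x":0,"y":0,"z":80,"ax":0,"ay":0,"az":0,"grip":4}]'
python3 -c "
from h import *
save('wrist','w17');crop('w17',240,60,400,220,'c20')"; python3 go.py 687.2 114.5 110 -0.114
```

```text
clock: 13.05
eef_pos: [667.0, -37.6, 169.7]
tool_rot: [-1.562, 0.003, -0.101]
force: [0.2, 1.0, -0.7]
width: 8.4
clock: 13.45
eef_pos: [675.0, 29.6, 169.5]
tool_rot: [-1.572, 0.003, -0.112]
force: [0.1, -1.2, -1.5]
width: 8.4
scale 3.75
t 13.5 pos [675.2  27.7 169.8] yaw -0.114 w 8.4 F [ 0.6 -0.3 -0.7] q [ 0.07  0.75 -0.27  1.5   0.23  0.92 -0.38]
shift [ 2.2 59.7 87.7] rot [ 0.002 -0.    -0.003] rows>= 3.0 yaw -0.114
```

View pics/w17.png

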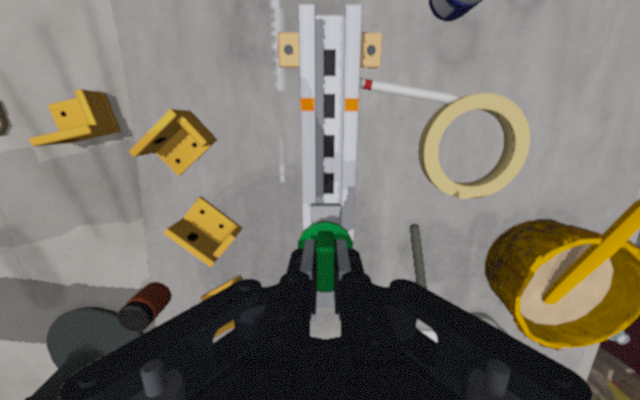

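View pics/c20.png

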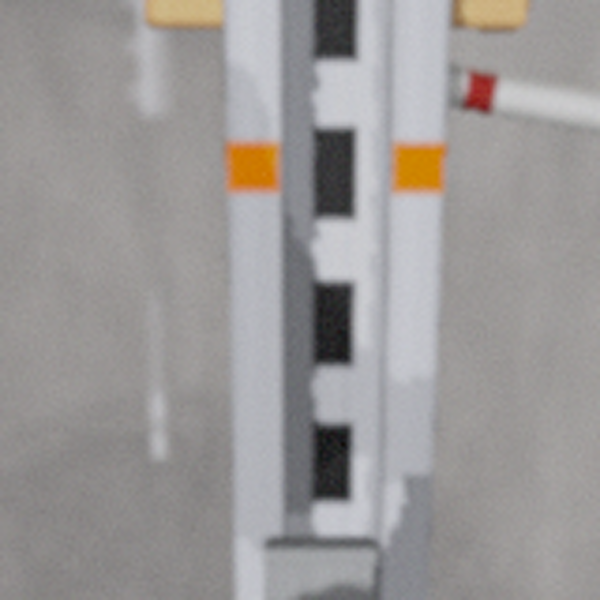

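```bash
python3 - <<'E'
from h import *
w=ld('w17'); t=ld('top0')
print(atz(w,329.5,104.8,30), tri([(w,329.5,104.8),(t,276.75,109.5)]))
E
python3 go.py 687.3 115 111 -0.114
```

```text
[687.9 116.4  30. ] [688.  116.3  26.8]
t 13.5 pos [675.2  27.7 169.8] yaw -0.114 w 8.4 F [ 0.6 -0.3 -0.7] q [ 0.07  0.75 -0.27  1.5   0.23  0.92 -0.38]
shift [ 2.2 58.7 88.2] rot [ 0.002 -0.    -0.003] rows>= 3.0 yaw -0.114
```

```bash

python3 -m jog '[{"x":2.6,"y":20,"z":88,"ax":0,"ay":0,"az":0,"grip":4},{"x":2.6,"y":20,"z":88,"ax":0,"ay":0,"az":0,"grip":4},{"x":2.6,"y":59,"z":88,"ax":0,"ay":0,"az":0,"grip":4},{"x":2.6,"y":80,"z":88,"ax":0,"ay":0,"az":0,"grip":4},{"x":2.6,"y":80,"z":88,"ax":0,"ay":0,"az":0,"grip":4}]'
python3 -m jog '[{"x":0,"y":0,"z":0,"ax":0,"ay":0,"az":0,"grip":4},{"x":0,"y":0,"z":0,"ax":0,"ay":0,"az":0,"grip":4}]'
python3 go.py 687.6 115 82 -0.114
python3 -c "
from h import *
save('wrist','w18');crop('w18',240,120,400,280,'c21')"
```

```text
clock: 14.0
eef_pos: [685.8, 112.8, 87.0]
tool_rot: [-1.575, 0.008, -0.116]
force: [-0.3, -1.3, -1.0]
width: 8.7
clock: 14.2
eef_pos: [690.1, 115.0, 93.1]
tool_rot: [-1.57, -0.003, -0.116]
force: [0.3, -0.8, -0.6]
width: 8.3
t 14.2 pos [690.1 115.   93.1] yaw -0.116 w 8.3 F [ 0.3 -0.8 -0.6] q [-0.08  0.87 -0.24  1.48  0.25  0.82 -0.52]
shift [-2.5 11.1 -0.3] rot [-0.    -0.002  0.003] rows>= 1.0 yaw -0.114
scale 3.75
```

View pics/c21.png

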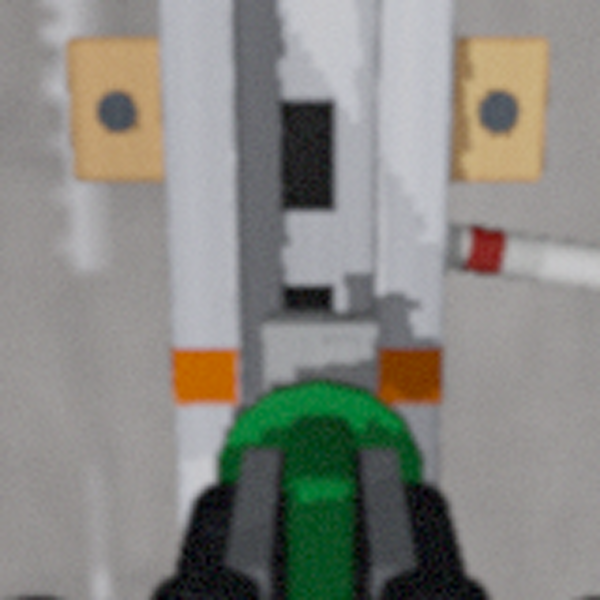

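```bash

python3 -m jog '[{"x":-2.5,"y":0,"z":0,"ax":0,"ay":0,"az":0,"grip":4},{"x":-2.5,"y":11,"z":0,"ax":0,"ay":0,"az":0,"grip":4},{"x":-2.5,"y":22,"z":0,"ax":0,"ay":0,"az":0,"grip":4},{"x":-2.5,"y":30,"z":0,"ax":0,"ay":0,"az":0,"grip":4},{"x":-2.5,"y":30,"z":0,"ax":0,"ay":0,"az":0,"grip":4}]'
python3 -m jog '[{"x":0,"y":0,"z":0,"ax":0,"ay":0,"az":0,"grip":4},{"x":0,"y":0,"z":0,"ax":0,"ay":0,"az":0,"grip":4}]'
python3 go.py 687.6 115 62 -0.114
python3 -c "
from h import *
save('wrist','w19');crop('w19',240,120,400,280,'c22')"
```

```text
clock: 14.75
eef_pos: [685.2, 116.2, 59.6]
tool_rot: [-1.572, 0.003, -0.114]
force: [-0.4, 0.1, 0.4]
width: 8.8
clock: 14.95
eef_pos: [686.5, 116.5, 61.7]
tool_rot: [-1.571, -0.0, -0.114]
force: [-0.5, 0.5, -0.5]
width: 8.7
t 14.95 pos [686.5 116.5  61.7] yaw -0.114 w 8.7 F [-0.5  0.5 -0.5] q [-0.08  0.91 -0.23  1.5   0.26  0.76 -0.53]
shift [ 1.3 -0.3 -1.4] rot [-0.  0.  0.] rows>= 1.0 yaw -0.114
scale 3.75
```

View pics/c22.png

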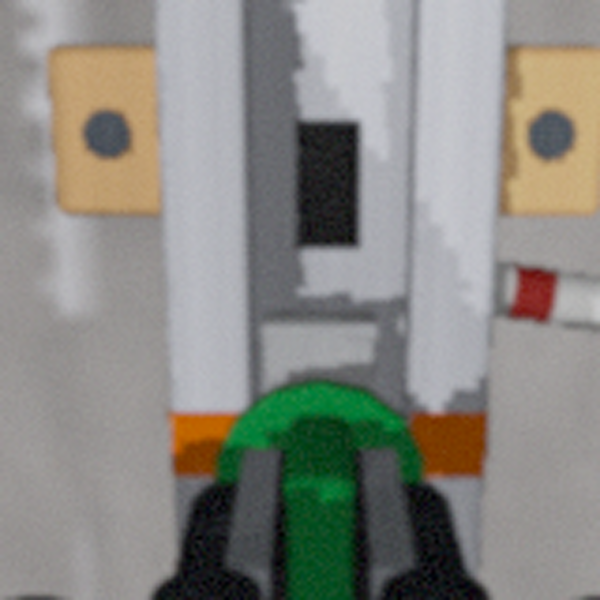

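```bash

python3 -m jog '[{"x":1.6,"y":0,"z":-1,"ax":0,"ay":0,"az":0,"grip":4},{"x":1.6,"y":4,"z":-1,"ax":0,"ay":0,"az":0,"grip":4},{"x":1.6,"y":8,"z":-1,"ax":0,"ay":0,"az":0,"grip":4},{"x":1.6,"y":11.5,"z":-1,"ax":0,"ay":0,"az":0,"grip":4},{"x":1.6,"y":11.5,"z":-1,"ax":0,"ay":0,"az":0,"grip":4}]'
python3 -m jog '[{"x":0,"y":0,"z":0,"ax":0,"ay":0,"az":0,"grip":4},{"x":0,"y":0,"z":0,"ax":0,"ay":0,"az":0,"grip":4}]'
python3 go.py 687.6 115 62 -0.114
python3 -c "
from h import *
save('wrist','w20');crop('w20',240,120,400,280,'c23')"
```

```text
clock: 15.5
eef_pos: [688.9, 115.1, 51.6]
tool_rot: [-1.571, -0.002, -0.114]
force: [-0.7, -1.0, 9.4]
width: 8.4
clock: 15.7
eef_pos: [688.9, 115.2, 51.6]
tool_rot: [-1.571, -0.002, -0.114]
force: [0.3, -0.6, 8.4]
width: 8.8
t 15.7 pos [688.9 115.2  51.6] yaw -0.114 w 8.8 F [ 0.3 -0.6  8.4] q [-0.08  0.92 -0.22  1.5   0.27  0.75 -0.53]
shift [ -1.2 -10.4  -0.3] rot [-0.    -0.     0.002] rows>= 1.0 yaw -0.114
scale 3.75
```

View pics/c23.png

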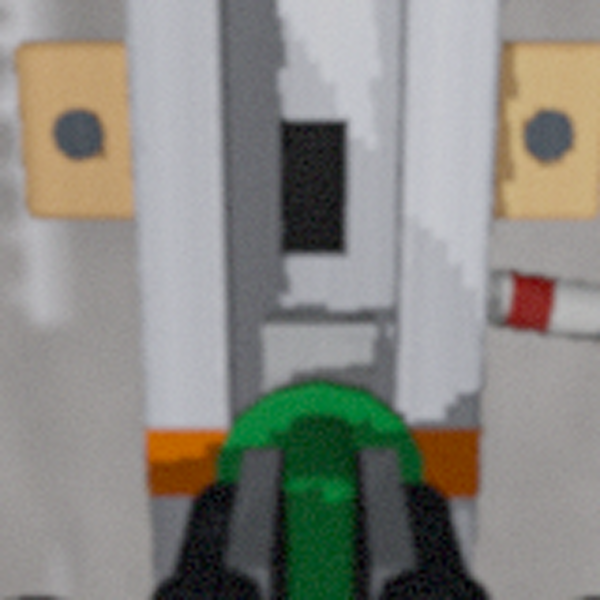

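```bash

python3 -m jog '[{"x":-0.6,"y":0.4,"z":0,"ax":0,"ay":-0.15,"az":0,"grip":4},{"x":-0.4,"y":0.4,"z":0,"ax":0,"ay":-0.3,"az":0,"grip":4},{"x":-0.2,"y":0.4,"z":0,"ax":0,"ay":-0.45,"az":0,"grip":4},{"x":0,"y":0.4,"z":0.1,"ax":0,"ay":-0.6,"az":0,"grip":4},{"x":0.1,"y":0.4,"z":0.1,"ax":0,"ay":-0.745,"az":0,"grip":4}]'
python3 go.py 690.2 115.9 51 1.457
```

```text
clock: 16.25
eef_pos: [689.3, 116.0, 51.6]
tool_rot: [-1.572, -0.003, 0.637]
force: [-0.0, 0.3, 10.0]
width: 8.8
t 16.25 pos [689.3 116.   51.6] yaw 0.637 w 8.8 F [-0.   0.3 10. ] q [ 0.02  0.95 -0.42  1.49  0.48  0.8   0.06]
shift [ 0.6  0.6 -0.6] rot [ 0.002 -0.82   0.003] rows>= 6.0 yaw 1.457
```

```bash

python3 -m jog '[{"x":0.2,"y":0,"z":-0.1,"ax":0,"ay":-0.15,"az":0,"grip":4},{"x":0.4,"y":0,"z":-0.2,"ax":0,"ay":-0.3,"az":0,"grip":4},{"x":0.6,"y":0,"z":-0.4,"ax":0,"ay":-0.45,"az":0,"grip":4},{"x":0.6,"y":0,"z":-0.6,"ax":0,"ay":-0.6,"az":0,"grip":4},{"x":0.6,"y":0,"z":-0.6,"ax":0,"ay":-0.745,"az":0,"grip":4}]'
python3 -m jog '[{"x":0,"y":0,"z":0,"ax":0,"ay":-0.07,"az":0,"grip":4},{"x":0,"y":0,"z":0,"ax":0,"ay":-0.07,"az":0,"grip":4},{"x":0,"y":0,"z":0,"ax":0,"ay":-0.07,"az":0,"grip":4}]'
python3 -c "
from h import *
save('wrist','w21');crop('w21',220,120,420,280,'c24')"; python3 go.py 690.2 115.9 51 1.457
```

```text
clock: 16.75
eef_pos: [689.6, 115.6, 51.7]
tool_rot: [-1.573, -0.001, 1.382]
force: [-2.0, -0.3, 10.7]
width: 9.1
clock: 17.05
eef_pos: [689.7, 115.6, 51.6]
tool_rot: [-1.573, -0.001, 1.446]
force: [-2.4, -0.4, 10.5]
width: 8.4
scale 3.75
t 17.1 pos [689.7 115.6  51.6] yaw 1.446 w 8.7 F [-1.3 -0.6  9.5] q [ 0.12  0.99 -0.62  1.49  0.68  0.88  0.72]
shift [ 0.3  0.6 -0.5] rot [ 0.002 -0.011  0.001] rows>= 1.0 yaw 1.457
```

View pics/c24.png

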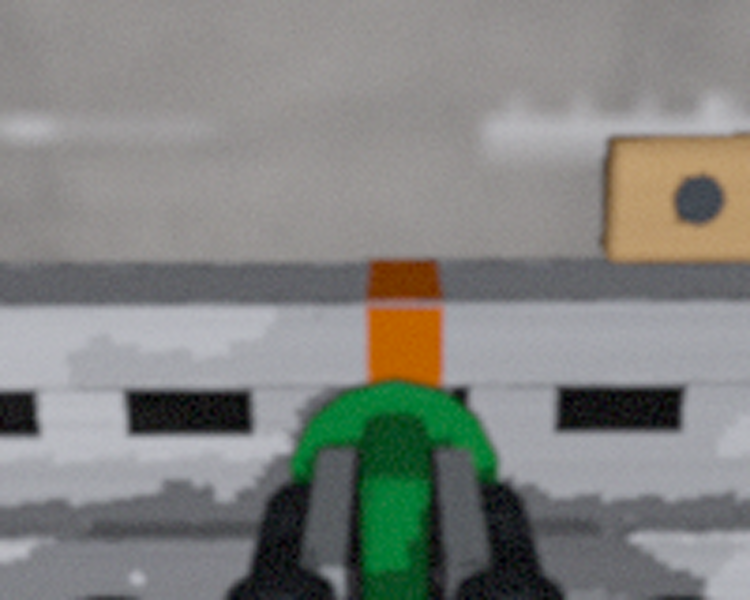

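```bash

python3 -m jog '[{"x":0,"y":-1.5,"z":0,"ax":0,"ay":-0.01,"az":0,"grip":4},{"x":0,"y":-3,"z":0,"ax":0,"ay":-0.01,"az":0,"grip":4},{"x":0,"y":-4.5,"z":0,"ax":0,"ay":-0.01,"az":0,"grip":4},{"x":0,"y":-5.5,"z":0,"ax":0,"ay":-0.01,"az":0,"grip":4},{"x":0,"y":-5.5,"z":0,"ax":0,"ay":-0.01,"az":0,"grip":4}]'
python3 go.py 690.2 115.9 51 1.457
python3 -m jog '[{"x":0,"y":-0.5,"z":0,"ax":0,"ay":0,"az":0,"grip":4},{"x":0,"y":-0.5,"z":0,"ax":0,"ay":0,"az":0,"grip":4}]'
```

```text
clock: 17.6
eef_pos: [689.5, 115.6, 55.7]
tool_rot: [-1.572, -0.001, 1.456]
force: [1.6, 1.0, 3.5]
width: 8.7
t 17.6 pos [689.5 115.6  55.7] yaw 1.456 w 8.7 F [1.6 1.  3.5] q [ 0.12  0.99 -0.62  1.48  0.68  0.89  0.73]
shift [ 0.4  4.7 -0.6] rot [ 0.002 -0.001  0.001] rows>= 1.0 yaw 1.457
clock: 17.8
eef_pos: [689.5, 115.6, 56.0]
tool_rot: [-1.572, -0.001, 1.456]
force: [3.1, 0.7, 2.6]
width: 8.5
```

Same signature as nut 1. Releasing, rising, and checking both nuts' heights.

```bash

python3 -m jog '[{"x":0,"y":0,"z":0,"ax":0,"ay":0,"az":0,"grip":16},{"x":0,"y":0,"z":0,"ax":0,"ay":0,"az":0,"grip":30},{"x":0,"y":0,"z":0,"ax":0,"ay":0,"az":0,"grip":30},{"x":0,"y":0,"z":0,"ax":0,"ay":0,"az":0,"grip":30}]'
python3 -m jog '[{"x":0,"y":-60,"z":0,"ax":0,"ay":0,"az":0,"grip":30},{"x":0,"y":-100,"z":0,"ax":0,"ay":0,"az":0,"grip":30},{"x":0,"y":-100,"z":0,"ax":0,"ay":0,"az":0,"grip":30},{"x":0,"y":-100,"z":0,"ax":0,"ay":0,"az":0,"grip":40}]'
python3 -c "
from h import *
save('wrist','w22');crop('w22',220,120,420,280,'c25')"; python3 go.py 600 60 240 1.45 500 90 290 0.8
```

```text
clock: 18.2
eef_pos: [688.0, 114.9, 55.1]
tool_rot: [-1.569, 0.001, 1.456]
force: [0.6, 0.5, 0.5]
width: 29.7
clock: 18.6
eef_pos: [689.4, 115.4, 157.3]
tool_rot: [-1.573, -0.001, 1.456]
force: [-0.3, -1.0, -0.1]
width: 39.7
scale 3.75
t 18.65 pos [688.4 114.8 155.6] yaw 1.456 w 39.8 F [-0.5 -0.7 -0.7] q [ 0.15  0.88 -0.69  1.43  0.6   1.05  0.79]
shift [-64.6 -84.3  81.5] rot [-0.     0.006 -0.001] rows>= 3.0 yaw 1.45
shift [ 17.7 -50.  102.9] rot [ 0.    0.65 -0.  ] rows>= 5.0 yaw 0.8
```

View pics/c25.png

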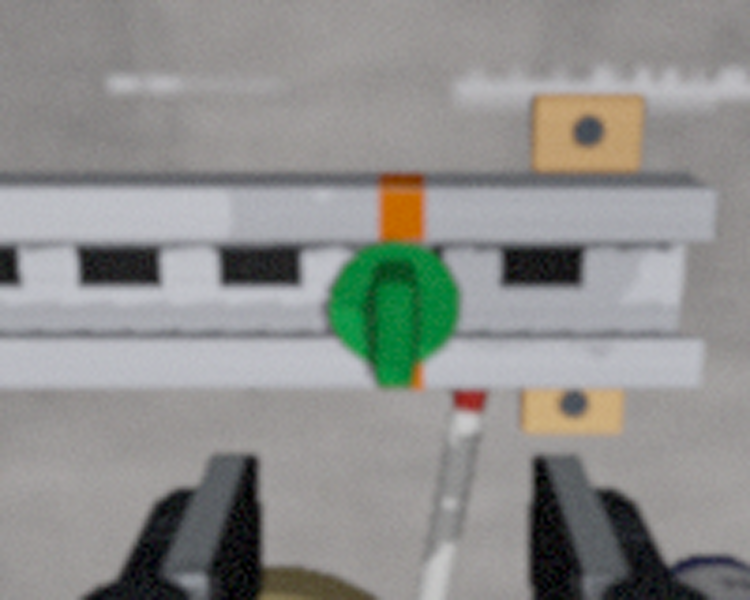

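```bash
python3 go.py 590 50 190 0.71 520 -30 190 -0.02
```

```text
t 18.65 pos [688.4 114.8 155.6] yaw 1.456 w 39.8 F [-0.5 -0.7 -0.7] q [ 0.15  0.88 -0.69  1.43  0.6   1.05  0.79]
shift [-75.6 -34.3  90.3] rot [ 0.     0.746 -0.001] rows>= 5.0 yaw 0.71
shift [-105.2   -0.   -15. ] rot [ 0.    0.73 -0.  ] rows>= 5.0 yaw -0.02
```

```bash

python3 -m jog '[{"x":0,"y":-34,"z":0,"ax":0,"ay":0.745,"az":0,"grip":50},{"x":-76,"y":-34,"z":90,"ax":0,"ay":0.745,"az":0,"grip":50},{"x":-76,"y":-34,"z":90,"ax":0,"ay":0.745,"az":0,"grip":50},{"x":-76,"y":-34,"z":90,"ax":0,"ay":0.745,"az":0,"grip":50},{"x":-76,"y":-34,"z":90,"ax":0,"ay":0.745,"az":0,"grip":50}]'
python3 -m jog '[{"x":-105,"y":0,"z":-15,"ax":0,"ay":0.73,"az":0,"grip":50},{"x":-105,"y":0,"z":-15,"ax":0,"ay":0.73,"az":0,"grip":50},{"x":-105,"y":0,"z":-15,"ax":0,"ay":0.73,"az":0,"grip":50},{"x":-105,"y":0,"z":-15,"ax":0,"ay":0.73,"az":0,"grip":50},{"x":-105,"y":0,"z":-15,"ax":0,"ay":0.73,"az":0,"grip":50}]'
python3 -c "
from h import *
save('wrist','w23');save('top','t23')
save('scene','s23')"; python3 go.py
```

```text
clock: 19.15
eef_pos: [586.7, 46.2, 187.9]
tool_rot: [-1.569, 0.007, 0.702]
force: [0.7, -0.2, 0.6]
width: 50.2
clock: 19.65
eef_pos: [519.3, -31.0, 188.4]
tool_rot: [-1.571, 0.003, -0.026]
force: [-0.2, 0.2, 0.0]
width: 50.1
t 19.8 pos [519.9 -30.  188.6] yaw -0.016 w 50.0 F [ 0.   0.6 -0.1] q [ 0.24  0.54 -0.35  1.92  0.27  0.73 -0.28]
```

View pics/w23.png

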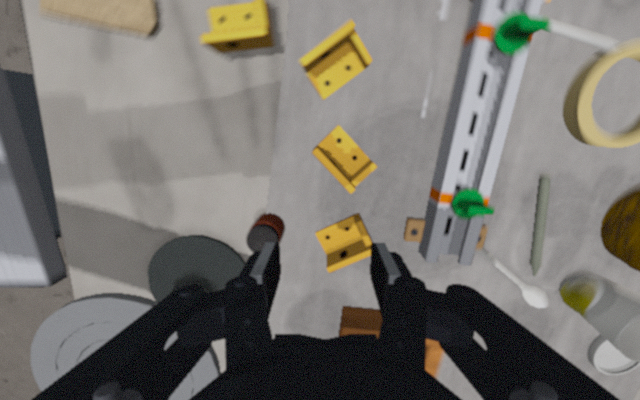

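View pics/s23.png

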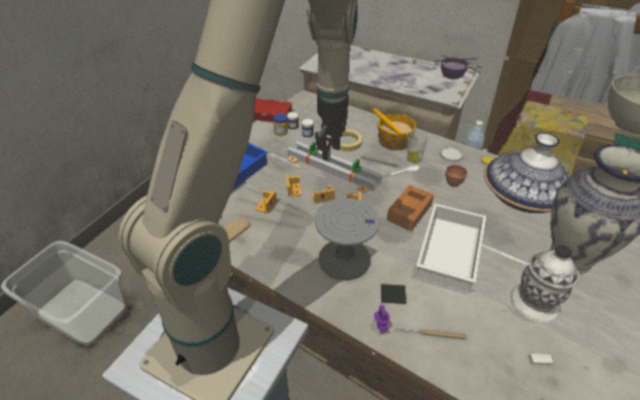

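View pics/t23.png

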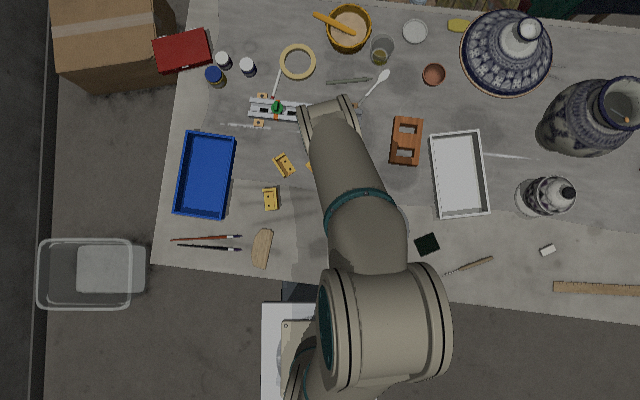

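```bash
python3 -c "
from h import *
crop('w23',420,180,520,255,'c26');crop('w23',460,0,560,75,'c27');crop('w23',190,0,390,290,'c28',2.7)"
```

```text
scale 8.0
scale 8.0
scale 2.7
```

View pics/c26.png

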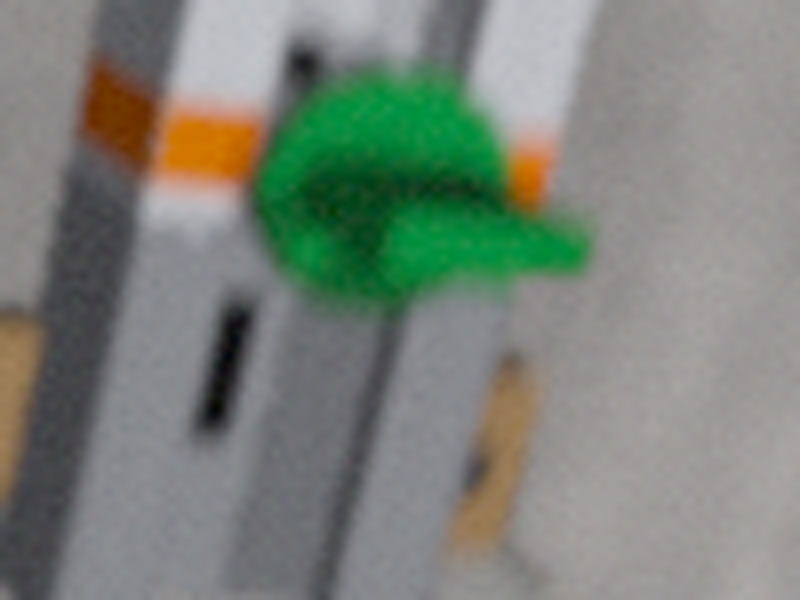

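View pics/c27.png

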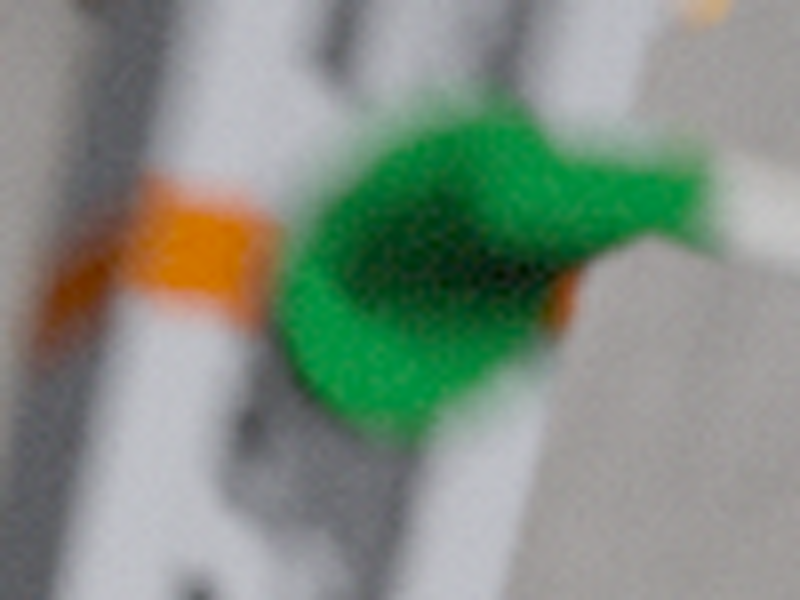

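View pics/c28.png

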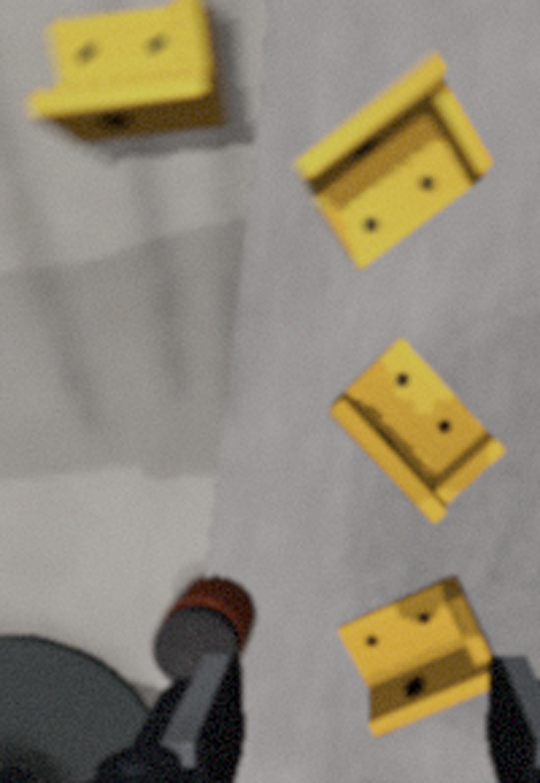

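```bash
python3 - <<'E'
from h import *
w=ld('w23');a=ld('w14');b=ld('w22')
print('nut b',tri([(w,467.9,203.4),(a,325.2,199.5)]),'nut a',tri([(w,513.1,33.1),(b,325.2,200.8)]))
# left tape centres (robot side) & slot edges: consistency
print('tape b', atz(w,420+210/8,180+147/8,30), atz(a,220+402/3.75,120+213/3.75,30))
print('tape a', atz(w,460+200/8,0+250/8,30), atz(b,220+402/3.75,120+213/3.75,30))
E
```

```text
nut b [666.  -42.6  44.5] nut a [688.8 114.7  38.5]
tape b [649.3 -40.9  30. ] [648.3 -38.4  30. ]
tape a [669.3 117.9  30. ] [666.8 120.3  30. ]
```

```bash
cat > fit.py <<'E'
from h import *
from scipy.optimize import minimize
from itertools import product
def parts(x,y,z,yaw):
    c,s=np.cos(yaw),np.sin(yaw); R=np.array([[c,-s],[s,c]])
    th=np.linspace(0,2*np.pi,40)
    cap=[(17*np.cos(t),17*np.sin(t),h) for t in th for h in (20,24)]
    box=[(sx*13,sy*5,h) for sx,sy,h in product((-1,1),(-1,1),(24,50))]
    out=[]
    for P in (cap,box):
        P=np.array(P); Q=P.copy(); Q[:,:2]=P[:,:2]@R.T+[x,y]; Q[:,2]+=z; out.append(Q)
    return out
def sil(d,off,pr,S,roi):
    x0,y0,x1,y1=roi; m=np.zeros(((y1-y0)*S,(x1-x0)*S),np.uint8)
    for Q in pr:
        C=d['T'][:3,:3]@Q.T+d['T'][:3,3:]; uv=(d['f']*C[:2]/C[2]).T+[d['cx'],d['cy']]+off
        h=cv2.convexHull(((uv-[x0,y0]+0.5)*S).astype(np.float32)); cv2.fillConvexPoly(m,np.round(h*16).astype(np.int32),1,shift=4)
    return m
def green(d,roi,S):
    x0,y0,x1,y1=roi; c=d['color'][y0:y1,x0:x1].astype(np.float32)
    c=cv2.resize(c,None,fx=S,fy=S,interpolation=cv2.INTER_CUBIC)
    return ((c[...,1]>1.35*c[...,0])&(c[...,1]>c[...,2]*1.25)&(c[...,1]>35)).astype(np.uint8)
def fit(views,x0,y0,yaw):
    S=6
    V=[(d,off,roi,green(d,roi,S)) for d,off,roi in views]
    for z in (10,11.5,13,14.5,16,17.5,19):
        def cost(p):
            pr=parts(p[0],p[1],z,yaw); return sum((sil(d,off,pr,S,roi)^g).mean()*1e4*1. for d,off,roi,g in V)
        best=min((minimize(cost,[x0+a,y0],method='Nelder-Mead',options=dict(initial_simplex=[[x0+a,y0],[x0+a+2,y0],[x0+a,y0+2]],maxiter=60)) for a in (-2,1)),key=lambda r:r.fun)
        print(z,best.x.round(2),round(best.fun,1))
if __name__=='__main__':
    w=ld('w23');a=ld('w14');b=ld('w22')
    ob=lambda d,p,u,v:np.array([u,v])-proj(d,p)
    tb=(649.3,-40.4,30);ta=(667.7,118.6,30)
    o1=ob(w,tb,420+210/8,180+147/8);o2=ob(a,tb,220+402/3.75,120+213/3.75)
    o3=ob(w,ta,460+200/8,250/8);o4=ob(b,ta,220+402/3.75,120+213/3.75); print(o1,o2,o3,o4)
    print('b');fit([(w,o1,(440,180,505,225)),(a,o2,(295,170,355,235))],669,-43,-.114)
    print('a');fit([(w,o3,(480,5,560,65)),(b,o4,(295,170,355,235))],687.5,115,-.114)
E
python3 fit.py
```

```text
[-0.05   0.375] [ 1.9 -1.3] [1.7  0.85] [ 1.6 -1.2]
b
10 [671.46 -45.54] 646.7Traceback (most recent call last):
  File "fit.py", line 37, in <module>
    print('b');fit([(w,o1,(440,180,505,225)),(a,o2,(295,170,355,235))],669,-43,-.114)
               ~~~^^^^^^^^^^^^^^^^^^^^^^^^^^^^^^^^^^^^^^^^^^^^^^^^^^^^^^^^^^^^^^^^^^^
  File "fit.py", line 29, in fit
    best=min((minimize(cost,[x0+a,y0],method='Nelder-Mead',options=dict(initial_simplex=[[x0+a,y0],[x0+a+2,y0],[x0+a,y0+2]],maxiter=60)) for a in (-2,1)),key=lambda r:r.fun)
  File "fit.py", line 29, in <genexpr>
    best=min((minimize(cost,[x0+a,y0],method='Nelder-Mead',options=dict(initial_simplex=[[x0+a,y0],[x0+a+2,y0],[x0+a,y0+2]],maxiter=60)) for a in (-2,1)),key=lambda r:r.fun)
              ~~~~~~~~^^^^^^^^^^^^^^^^^^^^^^^^^^^^^^^^^^^^^^^^^^^^^^^^^^^^^^^^^^^^^^^^^^^^^^^^^^^^^^^^^^^^^^^^^^^^^^^^^^^^^^^^^^^^^^^^^^
    res = _minimize_neldermead(fun, x0, args, callback, bounds=bounds,
                               **options)
    fsim[k] = func(sim[k])
              ~~~~^^^^^^^^
    fx = function(np.copy(x), *(wrapper_args + args))
  File "fit.py", line 28, in cost
    pr=parts(p[0],p[1],z,yaw); return sum((sil(d,off,pr,S,roi)^g).mean()*1e4*1. for d,off,roi,g in V)
  File "fit.py", line 11, in parts
    P=np.array(P); Q=P.copy(); Q[:,:2]=P[:,:2]@R.T+[x,y]; Q[:,2]+=z; out.append(Q)
                                                          ^^^^^^^^^
numpy._core._exceptions._UFuncOutputCastingError: Cannot cast ufunc 'add' output from dtype('float64') to dtype('int64') with casting rule 'same_kind'
```

```bash
sed -i 's/P=np.array(P);/P=np.array(P,float);/' fit.py; python3 fit.py
```

```text
[-0.05   0.375] [ 1.9 -1.3] [1.7  0.85] [ 1.6 -1.2]
b
10 [671.17 -45.45] 755.9
11.5 [670.85 -45.15] 813.5
13 [670.44 -44.94] 877.0
14.5 [669.55 -44.71] 952.3
16 [668.86 -44.43] 1033.0
17.5 [668.19 -44.25] 1117.9
19 [667.66 -44.  ] 1209.2
a
10 [690.72 114.07] 1157.3
11.5 [690.29 113.88] 1181.8
13 [690.05 114.09] 1219.7
14.5 [689.22 114.01] 1277.7
16 [688.39 113.7 ] 1347.0
17.5 [687.29 113.31] 1426.5
19 [687.28 113.02] 1507.6
```

```bash
cat >> fit.py <<'E'
    ims=[]
    for d,o,roi,p in [(w,o1,(440,180,505,225),(668.86,-44.4)),(a,o2,(295,170,355,235),(668.86,-44.4))]:
        x0,y0,x1,y1=roi;im=cv2.resize(d['color'][y0:y1,x0:x1,::-1],None,fx=6,fy=6,interpolation=cv2.INTER_CUBIC).copy()
        g=green(d,roi,6); 
        for m,col in ((g,(0,0,255)),(sil(d,o,parts(*p,16,-.114),6,roi),(255,0,0))):
            cs,_=cv2.findContours(m,0,1); cv2.drawContours(im,cs,-1,col,1)
        ims.append(cv2.copyMakeBorder(im,0,400-im.shape[0],0,395-im.shape[1],cv2.BORDER_CONSTANT))
    cv2.imwrite('pics/ov.png',np.hstack(ims))
E
python3 fit.py >/dev/null
```

```text
(no output)
```

View pics/ov.png

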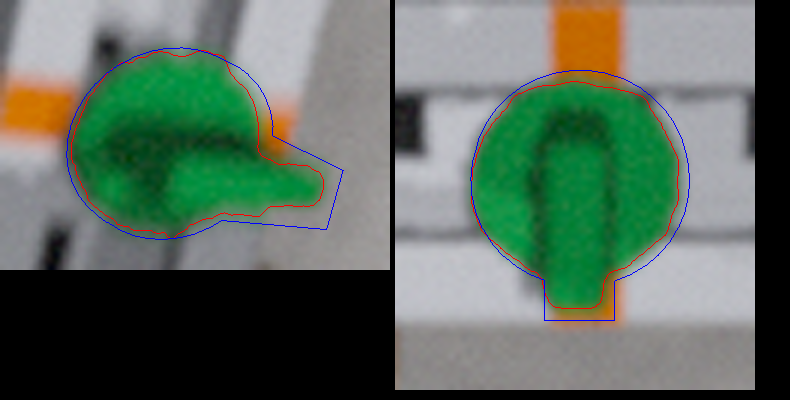

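```bash
cat > fit2.py <<'E'
from fit import *
def run(views,x0,y0):
    S=6; V=[(d,off,roi,green(d,roi,S)) for d,off,roi in views]
    for z in (10,12,13,14,15,16,17,18,20,22):
        def cost(p):
            pr=parts(p[0],p[1],z,-.114+p[3]); k=cv2.getStructuringElement(cv2.MORPH_ELLIPSE,(2*int(p[2])+1,)*2)
            return sum((cv2.erode(sil(d,off,pr,S,roi),k)^g).mean()*1e4 for d,off,roi,g in V)
        best=None
        for e in (4,5,6,7):
          f=lambda q:cost([q[0],q[1],e,q[2]])
          r=minimize(f,[x0,y0,0],method='Nelder-Mead',options=dict(initial_simplex=[[x0-1,y0,0],[x0+2,y0,0],[x0,y0+2,0],[x0,y0,.08]],maxiter=80))
          if best is None or r.fun<best[0]: best=(r.fun,e,r.x.round(2))
        print(z,best)
w=ld('w23');a=ld('w14');b=ld('w22')
ob=lambda d,p,u,v:np.array([u,v])-proj(d,p)
tb=(649.3,-40.4,30);ta=(667.7,118.6,30)
o1=ob(w,tb,420+210/8,180+147/8);o2=ob(a,tb,220+402/3.75,120+213/3.75)
o3=ob(w,ta,460+200/8,250/8);o4=ob(b,ta,220+402/3.75,120+213/3.75)
print('b');run([(w,o1,(440,180,505,225)),(a,o2,(295,170,355,235))],669,-43)
print('a');run([(w,o3,(480,5,560,65)),(b,o4,(295,170,355,235))],687.5,115)
E
time python3 fit2.py
```

```text
b
10 (np.float64(403.1339031339032), 5, array([ 6.7087e+02, -4.5840e+01,  2.0000e-02]))
12 (np.float64(355.7692307692308), 6, array([ 6.700e+02, -4.534e+01, -6.000e-02]))
13 (np.float64(362.8205128205128), 7, array([ 6.6966e+02, -4.5250e+01, -3.0000e-02]))
14 (np.float64(373.86039886039885), 7, array([ 6.6927e+02, -4.5000e+01, -4.0000e-02]))
15 (np.float64(408.0246913580247), 7, array([ 6.6885e+02, -4.4780e+01, -6.0000e-02]))
16 (np.float64(453.89363722697055), 7, array([ 6.684e+02, -4.457e+01, -6.000e-02]))
17 (np.float64(513.6752136752137), 7, array([ 6.680e+02, -4.431e+01, -8.000e-02]))
18 (np.float64(580.0094966761633), 7, array([ 6.6758e+02, -4.4010e+01, -1.0000e-01]))
20 (np.float64(728.2051282051282), 7, array([ 6.6673e+02, -4.3550e+01, -1.3000e-01]))
22 (np.float64(885.3276353276353), 7, array([ 6.6595e+02, -4.2940e+01, -1.8000e-01]))
a
10 (np.float64(805.6134259259259), 7, array([6.9052e+02, 1.1419e+02, 6.0000e-02]))
12 (np.float64(723.838141025641), 7, array([6.8976e+02, 1.1405e+02, 1.0000e-02]))
13 (np.float64(706.4592236467237), 7, array([6.8955e+02, 1.1389e+02, 3.0000e-02]))
14 (np.float64(698.2683404558404), 7, array([6.8921e+02, 1.1388e+02, 6.0000e-02]))
15 (np.float64(706.1342592592592), 7, array([6.8901e+02, 1.1374e+02, 4.0000e-02]))
16 (np.float64(713.1944444444443), 7, array([6.8862e+02, 1.1380e+02, 6.0000e-02]))
17 (np.float64(732.0112179487179), 7, array([6.8827e+02, 1.1379e+02, 7.0000e-02]))
18 (np.float64(766.9738247863247), 7, array([6.8789e+02, 1.1364e+02, 9.0000e-02]))
20 (np.float64(884.9581552706552), 7, array([6.8685e+02, 1.1345e+02, 9.0000e-02]))
22 (np.float64(1058.2487535612536), 7, array([6.8579e+02, 1.1323e+02, 7.0000e-02]))
real	1m10.997s
user	1m9.859s
sys	0m0.559s
```

```bash
python3 - <<'E'
from h import *
w=ld('w23');t=ld('top0')
P=lambda x,y:(190+x/2.7,y/2.7)
for n,e1,e2 in [('C',(372,727),(491,681)),('B',(334,405),(440,516)),('A',(303,170),(438,62)),('D',(30,106),(215,92))]:
    a=atz(w,*P(*e1),40);b=atz(w,*P(*e2),40); print(n,a,b,'mid',((a+b)/2).round(1),'len',np.hypot(*(a-b)[:2]).round(1),'plate dir',np.arctan2(*(b-a)[1::-1]).round(3))
E
```

```text
C [ 519.3 -118.1   40. ] [568.6 -98.1  40. ] mid [ 544.  -108.1   40. ] len 53.2 plate dir 0.385
B [508.3  15.2  40. ] [547.5 -27.8  40. ] mid [527.9  -6.3  40. ] len 58.2 plate dir -0.832
A [500.7  94.   40. ] [546.4 124.8  40. ] mid [523.6 109.4  40. ] len 55.1 plate dir 0.593
D [410.9 115.7  40. ] [472.7 118.1  40. ] mid [441.8 116.9  40. ] len 61.8 plate dir 0.039
```

```bash
python3 - <<'E'
from h import *
t=ld('top0')
crop('top0',165,120,245,225,'c29');crop('top0',420,120,500,225,'c30')
E
python3 go.py 544 -108 130 -0.7 544 -108 100 -1.186
```

```text
scale 5.714285714285714
scale 5.714285714285714
t 19.8 pos [519.9 -30.  188.6] yaw -0.016 w 50.0 F [ 0.   0.6 -0.1] q [ 0.24  0.54 -0.35  1.92  0.27  0.73 -0.28]
shift [ 25.5  58.6 -77.6] rot [ 0.001  0.684 -0.002] rows>= 5.0 yaw -0.7
shift [ 0. 30. -0.] rot [0.    0.486 0.   ] rows>= 4.0 yaw -1.186
```

View pics/c29.png

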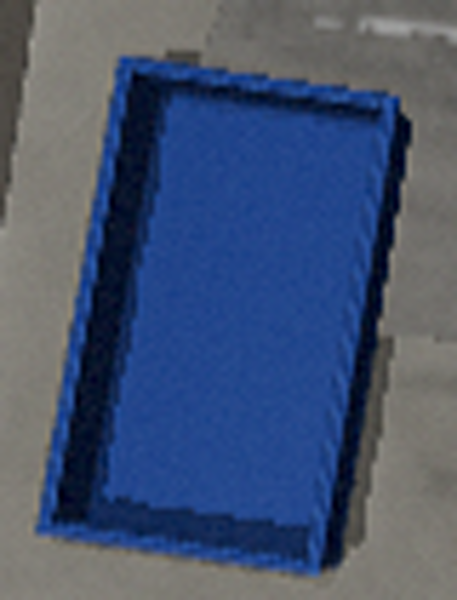

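View pics/c30.png

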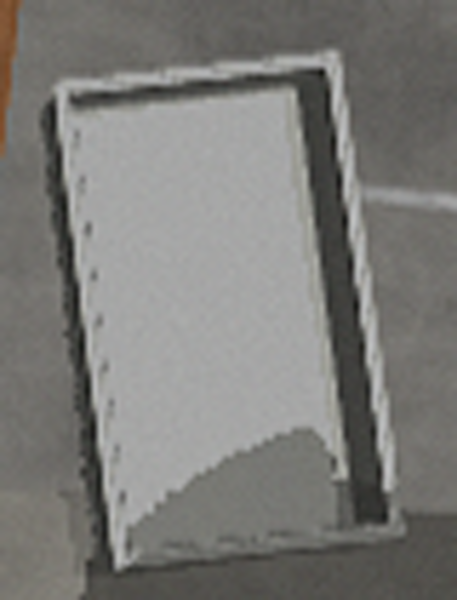

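```bash
python3 - <<'E'
from h import *
t=ld('top0')
for L,o in [([(122,58),(398,98),(322,572),(38,528)],165),([(57,85),(338,55),(402,530),(118,568)],420)]:
    q=np.array([atz(t,o+x/5.714,120+y/5.714,50)[:2] for x,y in L]); print(q.tolist(),q.mean(0).round(1))
    for i in range(4):
        v=q[(i+1)%4]-q[i]; print(np.hypot(*v).round(1),np.arctan2(v[1],v[0]).round(3))
E
python3 -m jog '[{"x":25,"y":58,"z":-78,"ax":0,"ay":0.68,"az":0,"grip":50},{"x":25,"y":58,"z":-78,"ax":0,"ay":0.68,"az":0,"grip":50},{"x":25,"y":58,"z":-78,"ax":0,"ay":0.68,"az":0,"grip":50},{"x":25,"y":58,"z":-78,"ax":0,"ay":0.68,"az":0,"grip":50},{"x":25,"y":58,"z":-78,"ax":0,"ay":0.68,"az":0,"grip":50}]'
python3 -m jog '[{"x":0,"y":30,"z":0,"ax":0,"ay":0.48,"az":0,"grip":50},{"x":0,"y":30,"z":0,"ax":0,"ay":0.48,"az":0,"grip":50},{"x":0,"y":30,"z":0,"ax":0,"ay":0.48,"az":0,"grip":50},{"x":0,"y":30,"z":0,"ax":0,"ay":0.48,"az":0,"grip":50},{"x":0,"y":30,"z":0,"ax":0,"ay":0.48,"az":0,"grip":50}]'
python3 -c "
from h import *
save('wrist','w24');crop('w24',200,100,440,280,'c31');d=ld('w24');print(proj(d,(544,-108.1,40)))"; python3 go.py
```

```text
[[624.9, 361.8], [604.9, 228.0], [377.7, 260.2], [398.5, 396.0]] [501.5 311.5]
135.3 -1.719
229.5 3.001
137.4 1.419
229.0 -0.15
[[609.5, -305.8], [623.6, -439.3], [397.6, -462.8], [379.8, -329.9]] [ 502.6 -384.5]
134.2 -1.466
227.2 -3.038
134.1 1.704
231.0 0.105
clock: 20.3
eef_pos: [543.5, -108.6, 130.3]
tool_rot: [-1.572, 0.002, -0.701]
force: [0.5, 1.0, 1.0]
width: 49.9
clock: 20.8
eef_pos: [544.0, -108.1, 101.2]
tool_rot: [-1.572, 0.001, -1.175]
force: [0.2, -0.0, 0.3]
width: 50.1
scale 3.3333333333333335
[325.3 223.3]
t 20.85 pos [ 544.2 -108.2  101.4] yaw -1.175 w 50.0 F [ 0.1 -0.3  0.4] q [ 0.14  0.69  0.01  1.91 -0.01  0.55 -1.02]
```

View pics/c31.png

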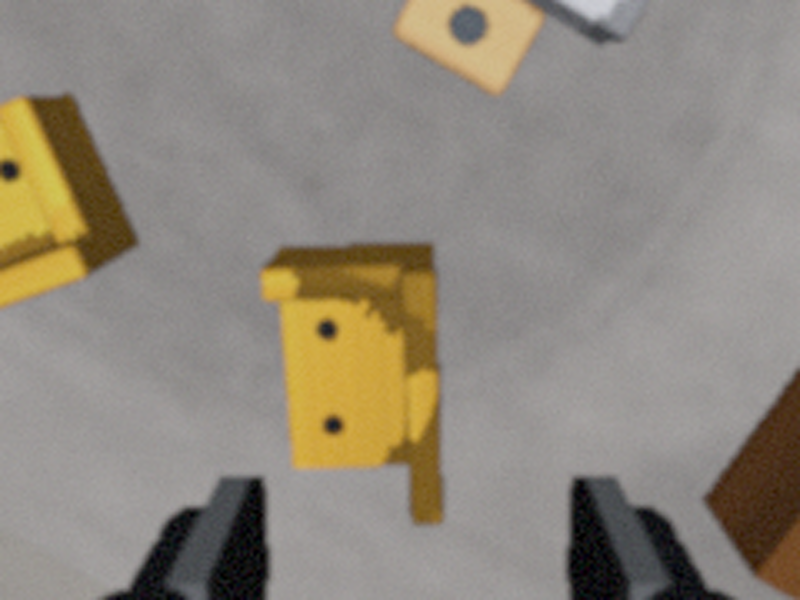

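```bash

python3 -m jog '[{"x":1.3,"y":40,"z":3,"ax":0,"ay":-0.027,"az":0,"grip":50},{"x":1.3,"y":79,"z":3,"ax":0,"ay":-0.027,"az":0,"grip":50},{"x":1.3,"y":79,"z":3,"ax":0,"ay":-0.027,"az":0,"grip":50},{"x":1.3,"y":79,"z":3,"ax":0,"ay":-0.027,"az":0,"grip":50}]'
python3 -m jog '[{"x":0,"y":0,"z":0,"ax":0,"ay":0,"az":0,"grip":2},{"x":0,"y":0,"z":0,"ax":0,"ay":0,"az":0,"grip":2},{"x":0,"y":0,"z":0,"ax":0,"ay":0,"az":0,"grip":2},{"x":0,"y":0,"z":0,"ax":0,"ay":0,"az":0,"grip":2},{"x":0,"y":0,"z":0,"ax":0,"ay":0,"az":0,"grip":2}]'
python3 -c "
from h import *
save('wrist','w25');crop('w25',200,100,440,280,'c32')"; python3 go.py
```

```text
clock: 21.25
eef_pos: [547.2, -108.4, 22.7]
tool_rot: [-1.572, 0.001, -1.151]
force: [0.5, -0.2, 0.4]
width: 50.1
clock: 21.75
eef_pos: [548.7, -108.5, 24.4]
tool_rot: [-1.569, -0.001, -1.152]
force: [-1.1, -0.7, 8.1]
width: 6.8
scale 3.3333333333333335
t 21.8 pos [ 548.6 -108.5   24.4] yaw -1.152 w 7.3 F [-1.8  0.5  9.1] q [ 0.15  0.82 -0.    1.92  0.    0.39 -1.01]
```

View pics/c32.png

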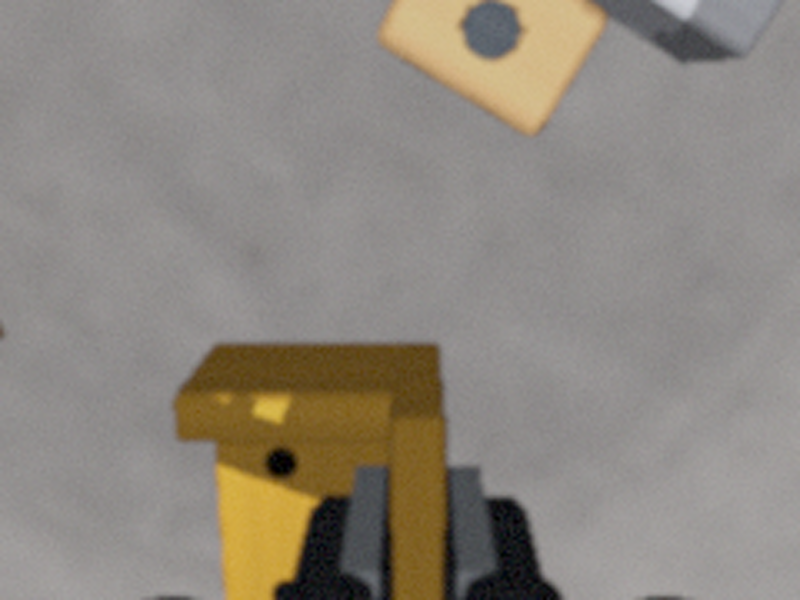

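```bash

python3 -m jog '[{"x":0,"y":-50,"z":0,"ax":0,"ay":0,"az":0,"grip":2},{"x":0,"y":-110,"z":0,"ax":0,"ay":0,"az":0,"grip":2},{"x":0,"y":-110,"z":0,"ax":0,"ay":0,"az":0,"grip":2},{"x":0,"y":-110,"z":0,"ax":0,"ay":0,"az":0,"grip":2}]'
python3 go.py 550 60 135 -0.5 568.8 301.7 135 -0.145
```

```text
clock: 22.2
eef_pos: [549.1, -108.7, 135.2]
tool_rot: [-1.567, -0.003, -1.152]
force: [-0.4, 0.6, -1.6]
width: 7.2
t 22.2 pos [ 549.1 -108.7  135.2] yaw -1.152 w 7.2 F [-0.4  0.6 -1.6] q [ 0.14  0.64  0.    1.88 -0.    0.62 -1.01]
shift [-153.7    0.    69.4] rot [-0.003 -0.652  0.004] rows>= 5.0 yaw -0.5
shift [-99.4   0.  221.1] rot [ 0.    -0.355  0.   ] rows>= 5.0 yaw -0.145
```

```bash

python3 -m jog '[{"x":-154,"y":0,"z":69,"ax":0,"ay":-0.65,"az":0,"grip":2},{"x":-154,"y":0,"z":69,"ax":0,"ay":-0.65,"az":0,"grip":2},{"x":-154,"y":0,"z":69,"ax":0,"ay":-0.65,"az":0,"grip":2},{"x":-154,"y":0,"z":69,"ax":0,"ay":-0.65,"az":0,"grip":2},{"x":-154,"y":0,"z":69,"ax":0,"ay":-0.65,"az":0,"grip":2}]'
python3 -m jog '[{"x":-99,"y":0,"z":220,"ax":0,"ay":-0.355,"az":0,"grip":2},{"x":-99,"y":0,"z":220,"ax":0,"ay":-0.355,"az":0,"grip":2},{"x":-99,"y":0,"z":220,"ax":0,"ay":-0.355,"az":0,"grip":2},{"x":-99,"y":0,"z":220,"ax":0,"ay":-0.355,"az":0,"grip":2},{"x":-99,"y":0,"z":220,"ax":0,"ay":-0.355,"az":0,"grip":2}]'
python3 -m jog '[{"x":0,"y":0,"z":0,"ax":0,"ay":0,"az":0,"grip":2},{"x":0,"y":0,"z":0,"ax":0,"ay":0,"az":0,"grip":2}]'
python3 go.py 568.8 301.7 80 -0.145
```

```text
clock: 22.7
eef_pos: [546.4, 65.8, 131.0]
tool_rot: [-1.57, 0.004, -0.49]
force: [0.1, -0.9, -1.1]
width: 7.1
clock: 23.2
eef_pos: [565.3, 303.8, 130.5]
tool_rot: [-1.571, 0.003, -0.145]
force: [0.4, -0.8, -1.4]
width: 6.7
clock: 23.4
eef_pos: [565.2, 301.7, 130.4]
tool_rot: [-1.573, 0.003, -0.144]
force: [-0.2, -0.3, -1.5]
width: 7.1
t 23.4 pos [565.2 301.7 130.4] yaw -0.144 w 7.1 F [-0.2 -0.3 -1.5] q [-0.4   0.75 -0.23  1.64  0.22  0.78 -0.87]
shift [ 3.7 50.4  0.6] rot [ 0.002  0.001 -0.003] rows>= 2.0 yaw -0.145
```

```bash

python3 -c "
from h import *
save('wrist','w26')"
python3 -m jog '[{"x":3,"y":45,"z":0,"ax":0,"ay":0,"az":0,"grip":2},{"x":3,"y":85,"z":0,"ax":0,"ay":0,"az":0,"grip":2},{"x":3,"y":98,"z":0,"ax":0,"ay":0,"az":0,"grip":2},{"x":3,"y":98,"z":0,"ax":0,"ay":0,"az":0,"grip":2}]'; python3 go.py
```

```text
clock: 23.85
eef_pos: [568.6, 297.7, 32.3]
tool_rot: [-1.575, 0.004, -0.149]
force: [0.4, 1.0, -1.4]
width: 6.9
t 23.85 pos [568.6 297.7  32.3] yaw -0.149 w 6.9 F [ 0.4  1.  -1.4] q [-0.42  0.89 -0.19  1.67  0.26  0.61 -0.9 ]
```

View pics/w26.png

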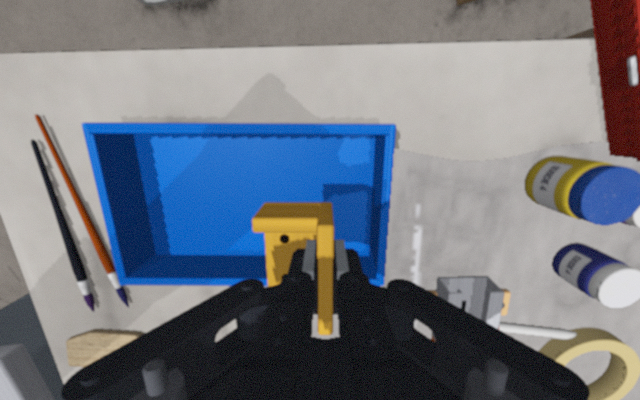

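```bash

python3 -c "
from h import *
d=ld('w26')
for p in [(624.9,361.8,50),(604.9,228,50),(377.7,260.2,50),(398.5,396,50)]: print(proj(d,p))
print(atz(d,394,126,50),atz(d,386,280,50),atz(d,84,126,50),atz(d,120,284,50))
save('wrist','w27')"
```

```text
[394.6 128. ]
[382.7 288.3]
[121.3 288.2]
[ 84.1 125.7]
[624.6 363.2  50. ] [608.4 235.9  50. ] [398.3 395.8  50. ] [378.  264.4  50. ]
```

View pics/w27.png

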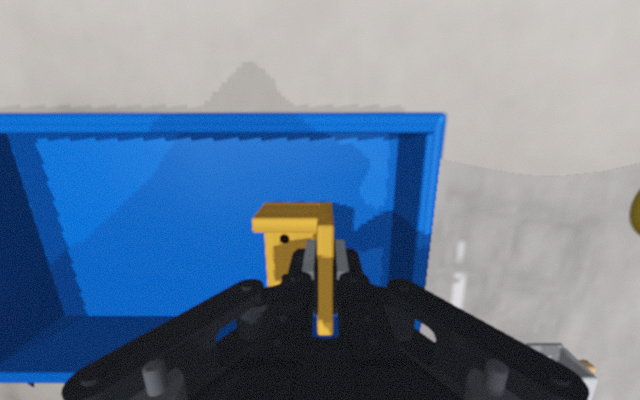

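```bash

python3 -m jog '[{"x":0,"y":2,"z":0,"ax":0,"ay":0,"az":0,"grip":2},{"x":0,"y":2,"z":0,"ax":0,"ay":0,"az":0,"grip":24},{"x":0,"y":2,"z":0,"ax":0,"ay":0,"az":0,"grip":24},{"x":0,"y":2,"z":0,"ax":0,"ay":0,"az":0,"grip":24}]'
python3 -m jog '[{"x":0,"y":-30,"z":0,"ax":0,"ay":0,"az":0,"grip":24},{"x":0,"y":-80,"z":0,"ax":0,"ay":0,"az":0,"grip":24},{"x":0,"y":-110,"z":0,"ax":0,"ay":0,"az":0,"grip":30},{"x":0,"y":-150,"z":0,"ax":0,"ay":0,"az":0,"grip":50},{"x":0,"y":-150,"z":0,"ax":0,"ay":0,"az":0,"grip":50}]'
python3 -c "
from h import *
save('wrist','w28')"; python3 go.py 480 80 180 -1.1
```

```text
clock: 24.3
eef_pos: [570.8, 300.8, 34.0]
tool_rot: [-1.57, -0.002, -0.147]
force: [0.1, -0.2, 0.4]
width: 24.0
clock: 24.8
eef_pos: [573.4, 302.7, 189.4]
tool_rot: [-1.563, -0.009, -0.147]
force: [0.3, 0.4, -0.3]
width: 50.0
t 24.85 pos [571.9 301.6 186.6] yaw -0.147 w 50.2 F [-0.2 -0.3  0.5] q [-0.38  0.69 -0.24  1.59  0.2   0.88 -0.85]
shift [ -58.5    5.2 -232.7] rot [-0.007  0.953  0.003] rows>= 7.0 yaw -1.1
```

View pics/w28.png

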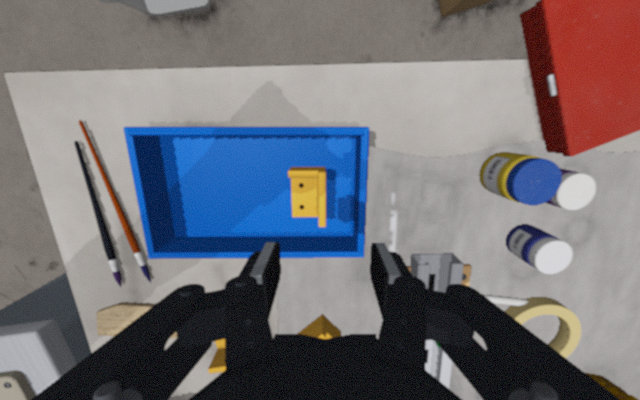

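```bash
python3 go.py 500 200 165 -0.85 442 117 110 -1.53 
```

```text
t 24.85 pos [571.9 301.6 186.6] yaw -0.147 w 50.2 F [-0.2 -0.3  0.5] q [-0.38  0.69 -0.24  1.59  0.2   0.88 -0.85]
shift [ -56.4   20.7 -111.2] rot [-0.006  0.703  0.004] rows>= 5.0 yaw -0.85
shift [ 24.1  55.  -98.4] rot [-0.    0.68 -0.  ] rows>= 5.0 yaw -1.53
```

```bash

python3 -m jog '[{"x":-56,"y":20,"z":-111,"ax":0,"ay":0.7,"az":0,"grip":50},{"x":-56,"y":20,"z":-111,"ax":0,"ay":0.7,"az":0,"grip":50},{"x":-56,"y":20,"z":-111,"ax":0,"ay":0.7,"az":0,"grip":50},{"x":-56,"y":20,"z":-111,"ax":0,"ay":0.7,"az":0,"grip":50},{"x":-56,"y":20,"z":-111,"ax":0,"ay":0.7,"az":0,"grip":50}]'
python3 -m jog '[{"x":24,"y":55,"z":-98,"ax":0,"ay":0.68,"az":0,"grip":50},{"x":24,"y":55,"z":-98,"ax":0,"ay":0.68,"az":0,"grip":50},{"x":24,"y":55,"z":-98,"ax":0,"ay":0.68,"az":0,"grip":50},{"x":24,"y":55,"z":-98,"ax":0,"ay":0.68,"az":0,"grip":50},{"x":24,"y":55,"z":-98,"ax":0,"ay":0.68,"az":0,"grip":50}]'
python3 -m jog '[{"x":0,"y":0,"z":0,"ax":0,"ay":0,"az":0,"grip":50}]'
python3 -c "
from h import *
save('wrist','w29');crop('w29',200,100,440,280,'c33');d=ld('w29');print(proj(d,(442,117,40)))"; python3 go.py 442 117 110 -1.53
```

```text
clock: 25.35
eef_pos: [497.3, 197.3, 162.0]
tool_rot: [-1.573, 0.0, -0.854]
force: [-0.5, 1.4, -0.7]
width: 49.8
clock: 25.85
eef_pos: [439.7, 114.9, 106.8]
tool_rot: [-1.573, -0.001, -1.533]
force: [0.1, 0.6, -0.9]
width: 50.0
clock: 25.95
eef_pos: [440.2, 115.6, 107.1]
tool_rot: [-1.572, -0.001, -1.527]
force: [-0.7, 0.2, -1.6]
width: 49.6
scale 3.3333333333333335
[323.2 218.1]
t 26.0 pos [440.4 115.8 107.2] yaw -1.525 w 50.1 F [1.  0.1 0.3] q [-0.4   0.6   0.11  2.17 -0.16  0.39 -1.68]
shift [-1.1 -2.8  1.7] rot [0.001 0.005 0.001] rows>= 1.0 yaw -1.53
```

View pics/c33.png

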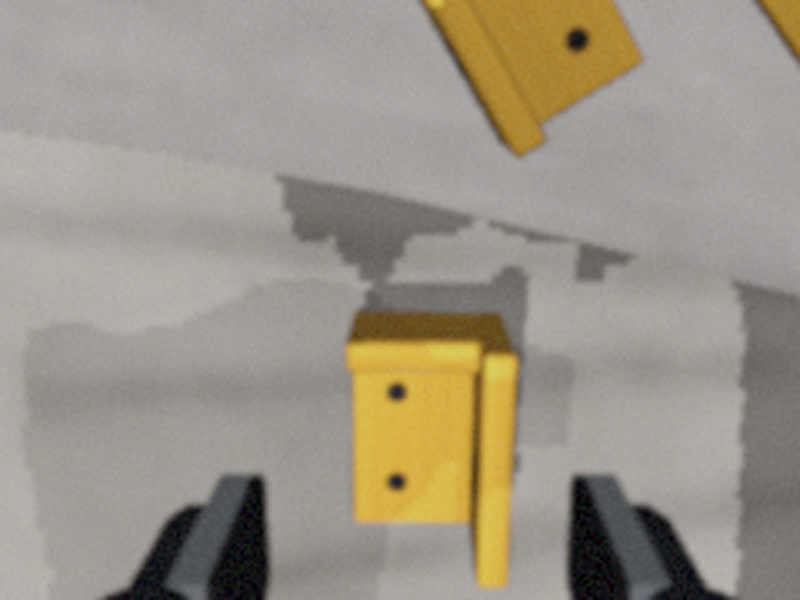

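```bash

python3 -c "
from h import *
d=ld('w29')
P=lambda x,y:(200+x/3.3333,100+y/3.3333)
a=atz(d,*P(500,353),40);b=atz(d,*P(492,585),40);m=(a+b)/2;print(a,b,m,np.arctan2(*(a-b)[1::-1]))
t=ld('top0');print(proj(t,m))"; python3 go.py 444 96.5 22.5 -1.56
```

```text
[452.6  97.4  40. ] [393.7  95.2  40. ] [423.15  96.3   40.  ] 0.037334087606156294
[282.4 203.5]
t 26.0 pos [440.4 115.8 107.2] yaw -1.525 w 50.1 F [1.  0.1 0.3] q [-0.4   0.6   0.11  2.17 -0.16  0.39 -1.68]
shift [19.4 84.8  2.8] rot [0.001 0.035 0.001] rows>= 2.0 yaw -1.56
```

```bash
python3 go.py 423.2 96.3 100 -1.534
python3 -m jog '[{"x":19,"y":7,"z":-18,"ax":0,"ay":0.009,"az":0,"grip":50},{"x":19,"y":7,"z":-18,"ax":0,"ay":0.009,"az":0,"grip":50},{"x":19,"y":7,"z":-18,"ax":0,"ay":0.009,"az":0,"grip":50}]'
python3 -c "
from h import *
save('wrist','w30');crop('w30',200,100,440,280,'c34')"; python3 go.py 423.2 96.3 22.5 -1.534
```

```text
t 26.0 pos [440.4 115.8 107.2] yaw -1.525 w 50.1 F [1.  0.1 0.3] q [-0.4   0.6   0.11  2.17 -0.16  0.39 -1.68]
shift [ 18.7   7.3 -18. ] rot [0.001 0.009 0.001] rows>= 1.0 yaw -1.534
clock: 26.3
eef_pos: [423.5, 96.0, 100.6]
tool_rot: [-1.571, -0.0, -1.535]
force: [0.2, 0.8, -0.4]
width: 50.2
scale 3.3333333333333335
t 26.35 pos [424.3  96.5 100.8] yaw -1.535 w 50.0 F [ 0.4 -0.5 -0.2] q [-0.36  0.59  0.1   2.23 -0.17  0.33 -1.65]
shift [ 0.2 78.3 -1.1] rot [-0.001 -0.001 -0.   ] rows>= 2.0 yaw -1.534
```

View pics/c34.png

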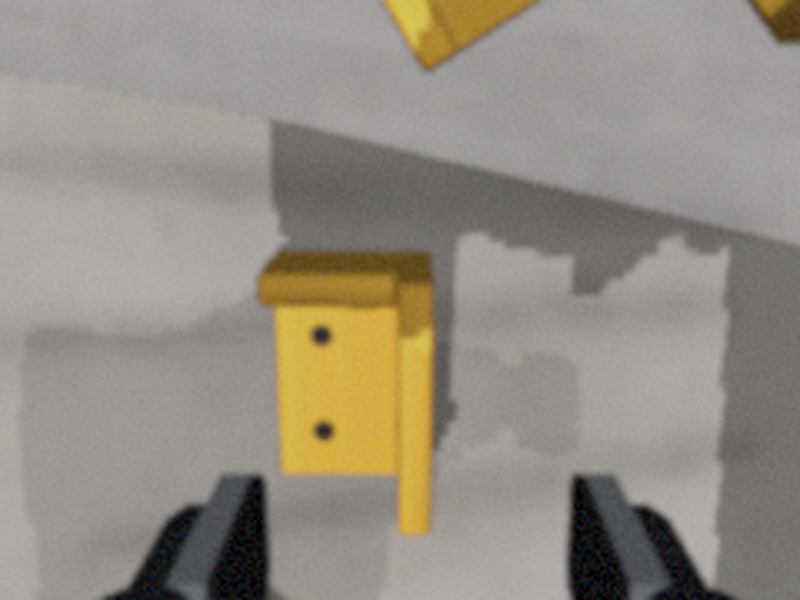

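```bash

python3 -m jog '[{"x":-0.5,"y":40,"z":1,"ax":0,"ay":0,"az":0,"grip":50},{"x":-0.5,"y":78,"z":1,"ax":0,"ay":0,"az":0,"grip":50},{"x":-0.5,"y":78,"z":1,"ax":0,"ay":0,"az":0,"grip":50},{"x":-0.5,"y":78,"z":1,"ax":0,"ay":0,"az":0,"grip":50}]'
python3 -m jog '[{"x":0,"y":0,"z":0,"ax":0,"ay":0,"az":0,"grip":2},{"x":0,"y":0,"z":0,"ax":0,"ay":0,"az":0,"grip":2},{"x":0,"y":0,"z":0,"ax":0,"ay":0,"az":0,"grip":2},{"x":0,"y":0,"z":0,"ax":0,"ay":0,"az":0,"grip":2},{"x":0,"y":0,"z":0,"ax":0,"ay":0,"az":0,"grip":2}]'
python3 -m jog '[{"x":0,"y":-50,"z":0,"ax":0,"ay":0,"az":0,"grip":2},{"x":0,"y":-110,"z":0,"ax":0,"ay":0,"az":0,"grip":2},{"x":0,"y":-110,"z":0,"ax":0,"ay":0,"az":0,"grip":2},{"x":0,"y":-110,"z":0,"ax":0,"ay":0,"az":0,"grip":2}]'
python3 -c "
from h import *
save('wrist','w31')"; python3 go.py 450 210 135 -0.85 505 311 100 -0.145
```

```text
clock: 26.75
eef_pos: [423.1, 99.0, 26.6]
tool_rot: [-1.578, 0.005, -1.535]
force: [-1.6, -0.3, 0.8]
width: 50.3
clock: 27.25
eef_pos: [422.6, 98.4, 27.9]
tool_rot: [-1.578, 0.006, -1.537]
force: [0.2, 0.0, 4.5]
width: 6.8
clock: 27.65
eef_pos: [424.1, 98.2, 138.7]
tool_rot: [-1.575, 0.006, -1.536]
force: [0.0, 0.4, -1.6]
width: 6.6
t 27.7 pos [423.1  98.3 137.4] yaw -1.536 w 6.8 F [ 0.2 -0.7 -1.4] q [-0.72  0.6   0.65  2.21 -0.71  0.56 -1.07]
shift [-110.7    2.8   30.8] rot [ 0.005 -0.686 -0.008] rows>= 5.0 yaw -0.85
shift [-39.6  35.  108. ] rot [ 0.    -0.705  0.   ] rows>= 5.0 yaw -0.145
```

View pics/w31.png

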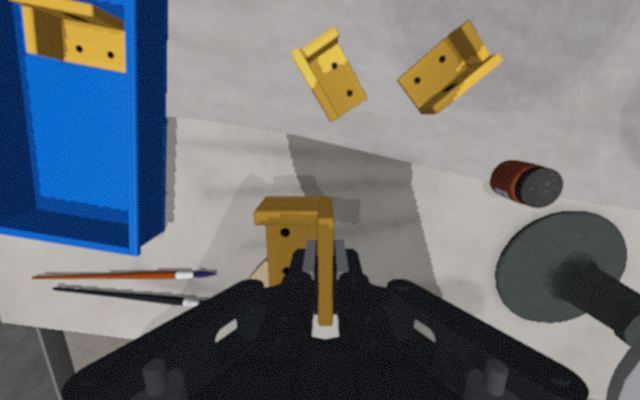

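```bash

python3 -m jog '[{"x":-110,"y":3,"z":30,"ax":0,"ay":-0.69,"az":0,"grip":2},{"x":-110,"y":3,"z":30,"ax":0,"ay":-0.69,"az":0,"grip":2},{"x":-110,"y":3,"z":30,"ax":0,"ay":-0.69,"az":0,"grip":2},{"x":-110,"y":3,"z":30,"ax":0,"ay":-0.69,"az":0,"grip":2},{"x":-110,"y":3,"z":30,"ax":0,"ay":-0.69,"az":0,"grip":2}]'
python3 go.py 493.6 312.7 115 -0.145
```

```text
clock: 28.2
eef_pos: [447.9, 209.2, 132.3]
tool_rot: [-1.577, 0.011, -0.84]
force: [-0.7, -0.4, -1.3]
width: 6.9
t 28.2 pos [447.9 209.2 132.3] yaw -0.84 w 6.9 F [-0.7 -0.4 -1.3] q [-0.81  0.63  0.48  2.05 -0.53  0.59 -0.8 ]
shift [-46.4  17.1 103.2] rot [ 0.003 -0.695 -0.013] rows>= 5.0 yaw -0.145
```

```bash

python3 -m jog '[{"x":-46,"y":17,"z":103,"ax":0,"ay":-0.695,"az":-0.01,"grip":2},{"x":-46,"y":17,"z":103,"ax":0,"ay":-0.695,"az":-0.01,"grip":2},{"x":-46,"y":17,"z":103,"ax":0,"ay":-0.695,"az":-0.01,"grip":2},{"x":-46,"y":17,"z":103,"ax":0,"ay":-0.695,"az":-0.01,"grip":2},{"x":-46,"y":17,"z":103,"ax":0,"ay":-0.695,"az":-0.01,"grip":2}]'
python3 -m jog '[{"x":0,"y":0,"z":0,"ax":0,"ay":0,"az":0,"grip":2},{"x":0,"y":0,"z":0,"ax":0,"ay":0,"az":0,"grip":2}]'
python3 go.py 493.6 312.7 37 -0.145;python3 -c "
from h import *
save('wrist','w32')"
```

```text
clock: 28.7
eef_pos: [494.4, 311.6, 114.7]
tool_rot: [-1.572, 0.004, -0.146]
force: [-0.8, -0.8, -2.2]
width: 6.9
clock: 28.9
eef_pos: [495.1, 310.8, 116.0]
tool_rot: [-1.572, 0.002, -0.155]
force: [-0.7, 0.5, -1.0]
width: 6.8
t 28.9 pos [495.1 310.8 116. ] yaw -0.155 w 6.8 F [-0.7  0.5 -1. ] q [-0.8   0.72  0.31  1.82 -0.34  0.65 -0.45]
shift [-1.6 79.   1.8] rot [ 0.001 -0.01  -0.002] rows>= 2.0 yaw -0.145
```

View pics/w32.png

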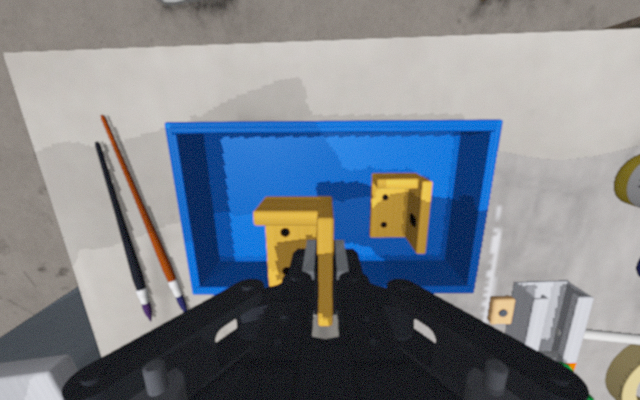

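```bash

python3 -m jog '[{"x":-2,"y":40,"z":1,"ax":0,"ay":-0.01,"az":0,"grip":2},{"x":-2,"y":82,"z":1,"ax":0,"ay":-0.01,"az":0,"grip":2},{"x":-2,"y":82,"z":1,"ax":0,"ay":-0.01,"az":0,"grip":2},{"x":-2,"y":82,"z":1,"ax":0,"ay":-0.01,"az":0,"grip":2}]'
python3 -m jog '[{"x":0,"y":0,"z":0,"ax":0,"ay":0,"az":0,"grip":22},{"x":0,"y":0,"z":0,"ax":0,"ay":0,"az":0,"grip":22},{"x":0,"y":0,"z":0,"ax":0,"ay":0,"az":0,"grip":22}]'
python3 -m jog '[{"x":0,"y":-30,"z":0,"ax":0,"ay":0,"az":0,"grip":22},{"x":0,"y":-80,"z":0,"ax":0,"ay":0,"az":0,"grip":22},{"x":0,"y":-110,"z":0,"ax":0,"ay":0,"az":0,"grip":30},{"x":0,"y":-130,"z":0,"ax":0,"ay":0,"az":0,"grip":50},{"x":0,"y":-130,"z":0,"ax":0,"ay":0,"az":0,"grip":50}]'
python3 -c "
from h import *
save('wrist','w33')"; python3 go.py 510 180 165 -0.1 500 60 165 0.6
```

```text
clock: 29.35
eef_pos: [493.4, 312.0, 35.0]
tool_rot: [-1.573, 0.002, -0.143]
force: [-0.4, -0.5, -0.7]
width: 6.8
clock: 29.65
eef_pos: [494.5, 313.1, 36.8]
tool_rot: [-1.57, -0.001, -0.142]
force: [-0.8, 0.5, -0.3]
width: 21.7
clock: 30.15
eef_pos: [496.0, 313.8, 169.5]
tool_rot: [-1.566, -0.006, -0.142]
force: [0.1, -0.4, 1.0]
width: 50.5
t 30.2 pos [494.8 313.3 167.5] yaw -0.142 w 50.2 F [-0.4  0.6 -0.4] q [-0.83  0.65  0.35  1.79 -0.31  0.75 -0.47]
shift [  33.9    2.3 -129.9] rot [-0.003 -0.042  0.003] rows>= 3.0 yaw -0.1
shift [   2.    -0.  -120.4] rot [ 0.  -0.7  0. ] rows>= 5.0 yaw 0.6
```

View pics/w33.png

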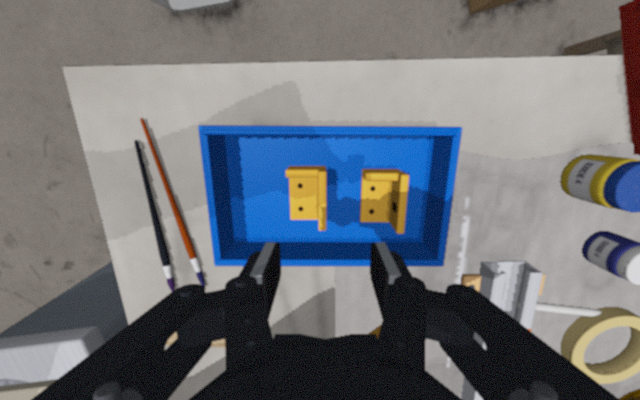

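```bash

python3 -m jog '[{"x":34,"y":0,"z":-130,"ax":0,"ay":-0.04,"az":0,"grip":50},{"x":34,"y":0,"z":-130,"ax":0,"ay":-0.04,"az":0,"grip":50},{"x":34,"y":0,"z":-130,"ax":0,"ay":-0.04,"az":0,"grip":50},{"x":34,"y":0,"z":-130,"ax":0,"ay":-0.04,"az":0,"grip":50}]'
python3 go.py 515 0 130 0.6
python3 -m jog '[{"x":20,"y":35,"z":-180,"ax":0,"ay":-0.7,"az":0,"grip":50},{"x":20,"y":35,"z":-180,"ax":0,"ay":-0.7,"az":0,"grip":50},{"x":20,"y":35,"z":-180,"ax":0,"ay":-0.7,"az":0,"grip":50},{"x":20,"y":35,"z":-180,"ax":0,"ay":-0.7,"az":0,"grip":50},{"x":20,"y":35,"z":-180,"ax":0,"ay":-0.7,"az":0,"grip":50}]'
python3 -m jog '[{"x":0,"y":0,"z":0,"ax":0,"ay":0,"az":0,"grip":50}]'
python3 -c "
from h import *
save('wrist','w34')"; python3 go.py 528 -6 110 0.739
```

```text
clock: 30.6
eef_pos: [509.3, 172.1, 165.0]
tool_rot: [-1.575, 0.001, -0.111]
force: [-0.6, -0.1, -0.0]
width: 49.7
t 30.6 pos [509.3 172.1 165. ] yaw -0.111 w 49.7 F [-0.6 -0.1 -0. ] q [-0.59  0.6   0.32  1.91 -0.28  0.68 -0.21]
shift [  24.7   35.8 -170.3] rot [ 0.004 -0.711 -0.002] rows>= 5.0 yaw 0.6
clock: 31.1
eef_pos: [509.4, -8.1, 129.1]
tool_rot: [-1.571, 0.004, 0.594]
force: [0.0, 0.4, -0.3]
width: 49.9
clock: 31.2
eef_pos: [510.2, -2.7, 129.7]
tool_rot: [-1.569, 0.001, 0.596]
force: [0.7, 0.4, -0.3]
width: 50.1
t 31.25 pos [510.5  -1.4 129.9] yaw 0.596 w 50.0 F [ 0.7  0.8 -0.3] q [-0.09  0.6   0.06  2.01 -0.07  0.53  0.61]
shift [ 12.   19.9 -13.7] rot [-0.001 -0.143 -0.   ] rows>= 1.0 yaw 0.739
```

View pics/w34.png

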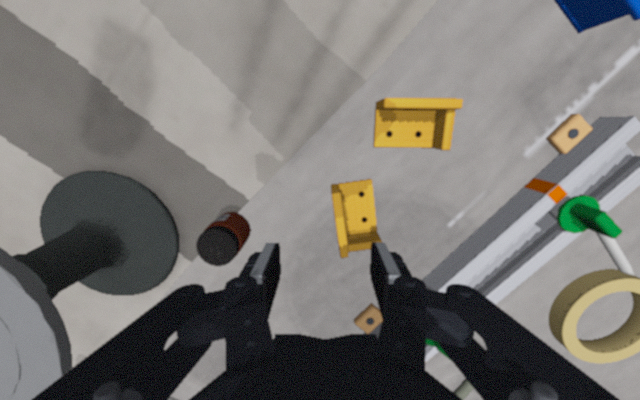

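```bash

python3 -m jog '[{"x":12,"y":22,"z":-14,"ax":0,"ay":-0.143,"az":0,"grip":50},{"x":12,"y":22,"z":-14,"ax":0,"ay":-0.143,"az":0,"grip":50},{"x":12,"y":22,"z":-14,"ax":0,"ay":-0.143,"az":0,"grip":50}]'
python3 -c "
from h import *
save('wrist','w35');crop('w35',200,100,440,280,'c35')"; python3 go.py
```

```text
clock: 31.55
eef_pos: [528.0, -5.3, 108.2]
tool_rot: [-1.569, 0.001, 0.739]
force: [-0.3, 0.7, 0.6]
width: 49.9
scale 3.3333333333333335
t 31.6 pos [528.   -5.4 108.7] yaw 0.74 w 50.0 F [ 0.3  0.1 -0.2] q [-0.06  0.65  0.02  1.97 -0.03  0.51  0.72]
```

View pics/c35.png

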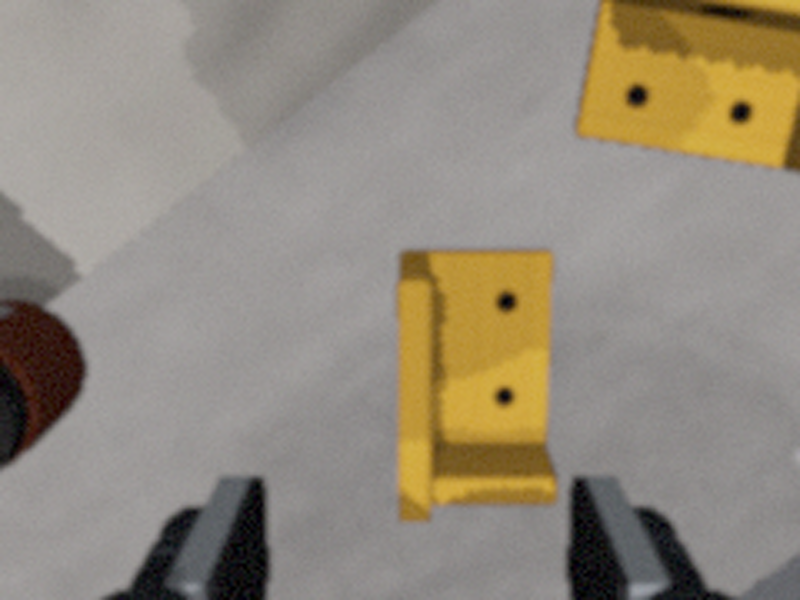

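```bash

python3 -m jog '[{"x":-0.5,"y":40,"z":1,"ax":0,"ay":0,"az":0,"grip":50},{"x":-0.5,"y":85,"z":1,"ax":0,"ay":0,"az":0,"grip":50},{"x":-0.5,"y":85,"z":1,"ax":0,"ay":0,"az":0,"grip":50},{"x":-0.5,"y":85,"z":1,"ax":0,"ay":0,"az":0,"grip":50}]'
python3 -m jog '[{"x":0,"y":0,"z":0,"ax":0,"ay":0,"az":0,"grip":2},{"x":0,"y":0,"z":0,"ax":0,"ay":0,"az":0,"grip":2},{"x":0,"y":0,"z":0,"ax":0,"ay":0,"az":0,"grip":2},{"x":0,"y":0,"z":0,"ax":0,"ay":0,"az":0,"grip":2},{"x":0,"y":0,"z":0,"ax":0,"ay":0,"az":0,"grip":2}]'
python3 -m jog '[{"x":0,"y":-50,"z":0,"ax":0,"ay":0,"az":0,"grip":2},{"x":0,"y":-110,"z":0,"ax":0,"ay":0,"az":0,"grip":2},{"x":0,"y":-110,"z":0,"ax":0,"ay":0,"az":0,"grip":2},{"x":0,"y":-110,"z":0,"ax":0,"ay":0,"az":0,"grip":2}]'
python3 -c "
from h import *
save('wrist','w36')"; python3 go.py 470 150 135 0.1 420.4 323.3 120 -0.145
```

```text
clock: 32.0
eef_pos: [527.0, -5.8, 24.1]
tool_rot: [-1.57, 0.001, 0.741]
force: [0.8, -0.6, 0.6]
width: 49.8
clock: 32.5
eef_pos: [529.1, -6.4, 26.0]
tool_rot: [-1.573, -0.003, 0.741]
force: [-1.6, -0.2, 10.7]
width: 6.9
clock: 32.9
eef_pos: [529.3, -6.4, 136.5]
tool_rot: [-1.575, -0.004, 0.741]
force: [-0.1, -0.7, -1.8]
width: 6.8
t 32.95 pos [528.   -6.3 134.7] yaw 0.741 w 6.7 F [-0.3 -0.5 -1.4] q [-0.06  0.61  0.02  1.96 -0.02  0.57  0.72]
shift [ 62.8  -0.5 154.5] rot [0.001 0.641 0.002] rows>= 5.0 yaw 0.1
shift [-32.1  15.  177.4] rot [ 0.     0.245 -0.   ] rows>= 4.0 yaw -0.145
```

View pics/w36.png

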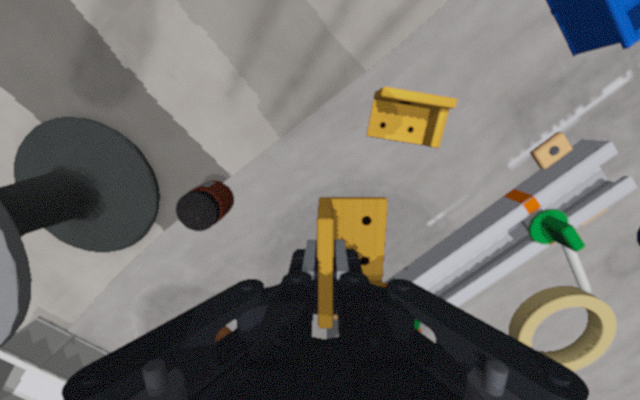

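```bash

python3 -m jog '[{"x":63,"y":0,"z":154,"ax":0,"ay":0.64,"az":0,"grip":2},{"x":63,"y":0,"z":154,"ax":0,"ay":0.64,"az":0,"grip":2},{"x":63,"y":0,"z":154,"ax":0,"ay":0.64,"az":0,"grip":2},{"x":63,"y":0,"z":154,"ax":0,"ay":0.64,"az":0,"grip":2},{"x":63,"y":0,"z":154,"ax":0,"ay":0.64,"az":0,"grip":2}]'
python3 -m jog '[{"x":-32,"y":15,"z":177,"ax":0,"ay":0.245,"az":0,"grip":2},{"x":-32,"y":15,"z":177,"ax":0,"ay":0.245,"az":0,"grip":2},{"x":-32,"y":15,"z":177,"ax":0,"ay":0.245,"az":0,"grip":2},{"x":-32,"y":15,"z":177,"ax":0,"ay":0.245,"az":0,"grip":2},{"x":-32,"y":15,"z":177,"ax":0,"ay":0.245,"az":0,"grip":2}]'
python3 -m jog '[{"x":0,"y":0,"z":0,"ax":0,"ay":0,"az":0,"grip":2},{"x":0,"y":0,"z":0,"ax":0,"ay":0,"az":0,"grip":2}]'
python3 go.py 420.4 323.3 85 -0.145;python3 -c "
from h import *
save('wrist','w37')"
```

```text
clock: 33.45
eef_pos: [467.4, 153.1, 131.9]
tool_rot: [-1.571, 0.004, 0.105]
force: [1.4, 0.9, -1.1]
width: 6.6
clock: 33.95
eef_pos: [418.2, 326.6, 116.7]
tool_rot: [-1.571, 0.002, -0.136]
force: [-0.2, 0.2, -0.9]
width: 7.0
clock: 34.15
eef_pos: [421.4, 319.9, 118.0]
tool_rot: [-1.573, -0.0, -0.147]
force: [0.8, -0.1, -0.3]
width: 6.5
t 34.15 pos [421.4 319.9 118. ] yaw -0.147 w 6.5 F [ 0.8 -0.1 -0.3] q [-0.93  0.67  0.34  1.97 -0.39  0.57 -0.47]
shift [-1.5 33.   3.3] rot [ 0.003 -0.002  0.   ] rows>= 1.0 yaw -0.145
```

View pics/w37.png

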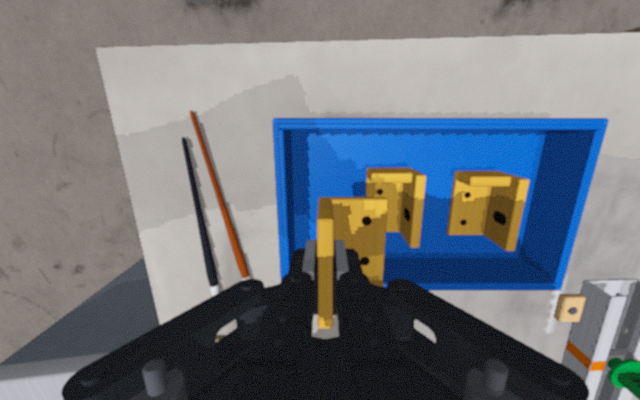

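```bash
python3 - <<'E'
from h import *
d=ld('w37');c=np.array([501.5,311.5]);u=np.array([.9895,-.1445])
for n,p,z in [('D foot corner',(366,178),10),('D cheek top',(365,172),34),('D plate back end',(425,175),44),('wall inner L top',(288,130),50),('wall inner L bot',(292,275),50),('wall outer R',(605,120),50)]:
    q=atz(d,*p,z); print(n,q,((q[:2]-c)@u).round(1))
E
```

```text
D foot corner [460.2 339.6  10. ] -44.9
D cheek top [457.  349.7  34. ] -49.6
D plate back end [500.1 342.8  44. ] -5.9
wall inner L top [405.3 389.8  50. ] -106.5
wall inner L bot [387.7 277.4  50. ] -107.7
wall outer R [622.3 364.7  50. ] 111.8
```

```bash

python3 -m jog '[{"x":-2.5,"y":30,"z":3,"ax":0,"ay":0,"az":0,"grip":2},{"x":-2.5,"y":60,"z":3,"ax":0,"ay":0,"az":0,"grip":2},{"x":-2.5,"y":74,"z":3,"ax":0,"ay":0,"az":0,"grip":2},{"x":-2.5,"y":74,"z":3,"ax":0,"ay":0,"az":0,"grip":2}]'
python3 go.py
python3 -m jog '[{"x":0,"y":6,"z":0,"ax":0,"ay":0,"az":0,"grip":2},{"x":0,"y":10,"z":0,"ax":0,"ay":0,"az":0,"grip":2},{"x":0,"y":10,"z":0,"ax":0,"ay":0,"az":0,"grip":2}]'
python3 go.py;python3 -c "
from h import *
save('wrist','w38')"
```

```text
clock: 34.6
eef_pos: [418.2, 323.8, 43.1]
tool_rot: [-1.574, 0.002, -0.146]
force: [-0.1, -0.5, -0.1]
width: 7.0
t 34.6 pos [418.2 323.8  43.1] yaw -0.146 w 7.0 F [-0.1 -0.5 -0.1] q [-0.87  0.79  0.25  2.   -0.45  0.41 -0.42]
clock: 34.9
eef_pos: [418.8, 326.0, 34.9]
tool_rot: [-1.571, -0.001, -0.144]
force: [1.3, -0.3, -1.6]
width: 6.8
t 34.9 pos [418.8 326.   34.9] yaw -0.144 w 6.8 F [ 1.3 -0.3 -1.6] q [-0.87  0.8   0.24  2.   -0.46  0.39 -0.42]
```

View pics/w38.png

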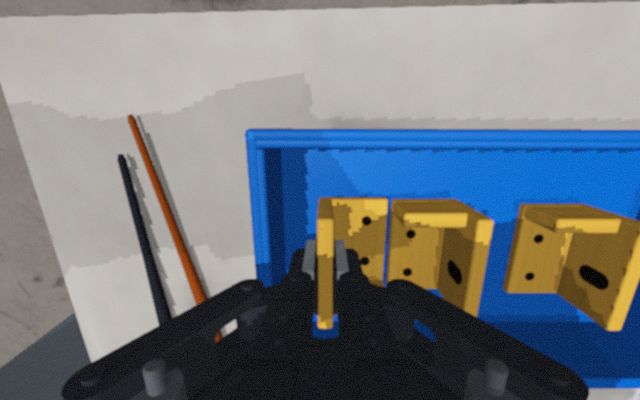

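```bash

python3 -m jog '[{"x":0,"y":3,"z":0,"ax":0,"ay":0,"az":0,"grip":2},{"x":0,"y":3,"z":0,"ax":0,"ay":0,"az":0,"grip":15},{"x":0,"y":3,"z":0,"ax":0,"ay":0,"az":0,"grip":15},{"x":0,"y":3,"z":0,"ax":0,"ay":0,"az":0,"grip":15}]'
python3 -m jog '[{"x":0,"y":-20,"z":0,"ax":0,"ay":0,"az":0,"grip":15},{"x":0,"y":-60,"z":0,"ax":0,"ay":0,"az":0,"grip":15},{"x":0,"y":-110,"z":0,"ax":0,"ay":0,"az":0,"grip":20},{"x":0,"y":-130,"z":0,"ax":0,"ay":0,"az":0,"grip":50},{"x":0,"y":-130,"z":0,"ax":0,"ay":0,"az":0,"grip":50}]'
python3 -c "
from h import *
save('wrist','w39')"; python3 go.py 470 190 165 -0.55 515 95 130 -0.978
```

```text
clock: 35.35
eef_pos: [418.6, 326.1, 31.8]
tool_rot: [-1.571, -0.001, -0.144]
force: [0.8, 0.1, 0.4]
width: 14.9
clock: 35.85
eef_pos: [420.3, 327.3, 164.9]
tool_rot: [-1.566, -0.005, -0.144]
force: [-0.1, 0.5, 0.5]
width: 48.0
t 35.9 pos [419.1 326.7 163.1] yaw -0.144 w 50.2 F [ 0.3  0.1 -0.2] q [-0.97  0.6   0.39  1.94 -0.36  0.67 -0.51]
shift [  69.9   -2.1 -128.1] rot [-0.003  0.406  0.002] rows>= 3.0 yaw -0.55
shift [ 88.   35.  -57.5] rot [ 0.     0.428 -0.   ] rows>= 3.0 yaw -0.978
```

View pics/w39.png

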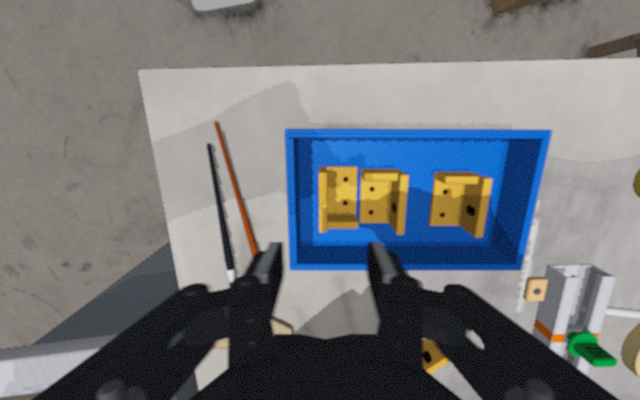

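```bash

python3 -m jog '[{"x":70,"y":0,"z":-128,"ax":0,"ay":0.406,"az":0,"grip":50},{"x":70,"y":0,"z":-128,"ax":0,"ay":0.406,"az":0,"grip":50},{"x":70,"y":0,"z":-128,"ax":0,"ay":0.406,"az":0,"grip":50},{"x":70,"y":0,"z":-128,"ax":0,"ay":0.406,"az":0,"grip":50},{"x":70,"y":0,"z":-128,"ax":0,"ay":0.406,"az":0,"grip":50}]'
python3 -m jog '[{"x":88,"y":50,"z":-57,"ax":0,"ay":0.428,"az":0,"grip":50},{"x":88,"y":50,"z":-57,"ax":0,"ay":0.428,"az":0,"grip":50},{"x":88,"y":50,"z":-57,"ax":0,"ay":0.428,"az":0,"grip":50},{"x":88,"y":50,"z":-57,"ax":0,"ay":0.428,"az":0,"grip":50},{"x":88,"y":50,"z":-57,"ax":0,"ay":0.428,"az":0,"grip":50}]'
python3 -c "
from h import *
save('wrist','w40');crop('w40',200,100,440,280,'c36')"; python3 go.py 523.6 109.4 100 -0.978
```

```text
clock: 36.4
eef_pos: [468.9, 187.9, 160.5]
tool_rot: [-1.573, 0.001, -0.552]
force: [-0.2, 1.0, 0.2]
width: 49.8
clock: 36.9
eef_pos: [513.6, 96.6, 110.8]
tool_rot: [-1.572, 0.002, -0.973]
force: [-0.6, 0.8, -1.1]
width: 49.7
scale 3.3333333333333335
t 36.95 pos [513.7  97.2 111.2] yaw -0.972 w 49.8 F [-0.1  0.5  0.7] q [-0.57  0.71  0.51  2.   -0.61  0.6  -0.62]
shift [-4.5 11.2 15. ] rot [ 0.001  0.006 -0.002] rows>= 1.0 yaw -0.978
```

View pics/c36.png

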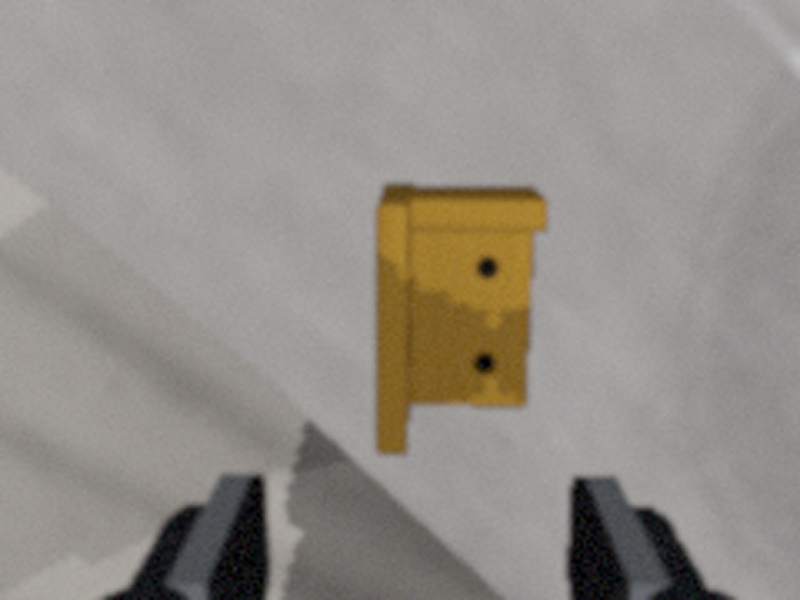

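```bash

python3 -c "
from h import *
d=ld('w40')
P=lambda x,y:(200+x/3.3333,100+y/3.3333)
a=atz(d,*P(395,198),40);b=atz(d,*P(392,453),40);m=(a+b)/2;print(a,b,m,np.arctan2(*(a-b)[1::-1])-np.pi/2)"; python3 go.py 522 108.6 22.5 -0.985
```

```text
[548.6 126.6  40. ] [498.4  93.8  40. ] [523.5 110.2  40. ] -0.9920441531858364
t 36.95 pos [513.7  97.2 111.2] yaw -0.972 w 49.8 F [-0.1  0.5  0.7] q [-0.57  0.71  0.51  2.   -0.61  0.6  -0.62]
shift [-4.6 88.7 13.3] rot [ 0.001  0.013 -0.002] rows>= 2.0 yaw -0.985
```

```bash

python3 -m jog '[{"x":-5,"y":20,"z":15,"ax":0,"ay":0.016,"az":0,"grip":50},{"x":-5,"y":50,"z":15,"ax":0,"ay":0.016,"az":0,"grip":50},{"x":-5,"y":87,"z":15,"ax":0,"ay":0.016,"az":0,"grip":50},{"x":-5,"y":87,"z":15,"ax":0,"ay":0.016,"az":0,"grip":50},{"x":-5,"y":87,"z":15,"ax":0,"ay":0.016,"az":0,"grip":50}]'
python3 -c "
from h import *
save('wrist','w41');crop('w41',200,100,440,280,'c37')"; python3 go.py
```

```text
clock: 37.45
eef_pos: [523.8, 108.6, 25.1]
tool_rot: [-1.571, 0.001, -0.991]
force: [-0.6, -0.5, -0.1]
width: 49.7
scale 3.3333333333333335
t 37.5 pos [524.7 108.2  26. ] yaw -0.992 w 50.3 F [ 1.5 -0.1  0.3] q [-0.5   0.85  0.38  1.99 -0.72  0.44 -0.56]
```

View pics/c37.png

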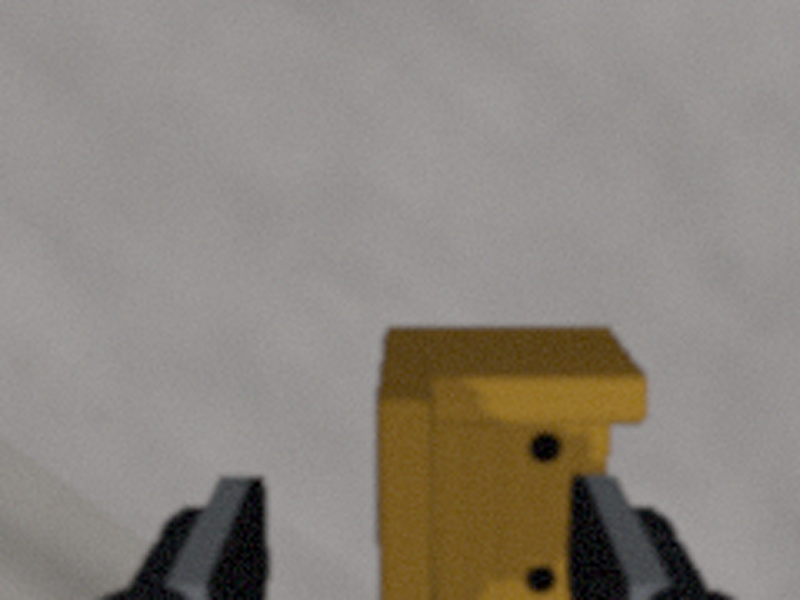

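```bash

python3 -m jog '[{"x":0,"y":2,"z":0,"ax":0,"ay":0,"az":0,"grip":2},{"x":0,"y":2,"z":0,"ax":0,"ay":0,"az":0,"grip":2},{"x":0,"y":2,"z":0,"ax":0,"ay":0,"az":0,"grip":2},{"x":0,"y":2,"z":0,"ax":0,"ay":0,"az":0,"grip":2},{"x":0,"y":2,"z":0,"ax":0,"ay":0,"az":0,"grip":2}]'
python3 -m jog '[{"x":0,"y":-50,"z":0,"ax":0,"ay":0,"az":0,"grip":2},{"x":0,"y":-130,"z":0,"ax":0,"ay":0,"az":0,"grip":2},{"x":0,"y":-130,"z":0,"ax":0,"ay":0,"az":0,"grip":2},{"x":0,"y":-130,"z":0,"ax":0,"ay":0,"az":0,"grip":2}]'
python3 -c "
from h import *
save('wrist','w42')"; python3 go.py 540 -60 165 -0.5 540 -240 165 -0.1 505 -384 130 0.105
```

```text
clock: 38.0
eef_pos: [524.7, 107.8, 23.8]
tool_rot: [-1.569, 0.0, -0.994]
force: [-1.0, 2.4, 5.9]
width: 7.2
clock: 38.4
eef_pos: [527.1, 107.3, 157.0]
tool_rot: [-1.563, -0.003, -0.994]
force: [0.1, 0.1, -1.0]
width: 7.0
t 38.45 pos [525.5 107.6 154.7] yaw -0.994 w 7.1 F [-0.4 -0.3 -2.5] q [-0.64  0.66  0.6   1.94 -0.56  0.71 -0.7 ]
shift [148.4 -10.4 -79.2] rot [-0.004 -0.494  0.003] rows>= 4.0 yaw -0.5
shift [  86.3   -0.  -158. ] rot [ 0.  -0.4  0. ] rows>= 4.0 yaw -0.1
shift [ -20.4   35.  -146.8] rot [ 0.    -0.205  0.   ] rows>= 4.0 yaw 0.105
```

View pics/w42.png

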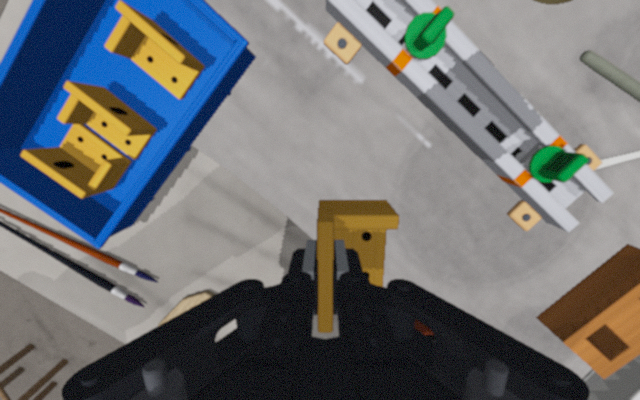

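```bash

python3 -m jog '[{"x":148,"y":-10,"z":-79,"ax":0,"ay":-0.49,"az":0,"grip":2},{"x":148,"y":-10,"z":-79,"ax":0,"ay":-0.49,"az":0,"grip":2},{"x":148,"y":-10,"z":-79,"ax":0,"ay":-0.49,"az":0,"grip":2},{"x":148,"y":-10,"z":-79,"ax":0,"ay":-0.49,"az":0,"grip":2},{"x":148,"y":-10,"z":-79,"ax":0,"ay":-0.49,"az":0,"grip":2}]'
python3 -m jog '[{"x":86,"y":0,"z":-158,"ax":0,"ay":-0.4,"az":0,"grip":2},{"x":86,"y":0,"z":-158,"ax":0,"ay":-0.4,"az":0,"grip":2},{"x":86,"y":0,"z":-158,"ax":0,"ay":-0.4,"az":0,"grip":2},{"x":86,"y":0,"z":-158,"ax":0,"ay":-0.4,"az":0,"grip":2},{"x":86,"y":0,"z":-158,"ax":0,"ay":-0.4,"az":0,"grip":2}]'
python3 go.py 505 -384 130 0.105
python3 -m jog '[{"x":-20,"y":35,"z":-146,"ax":0,"ay":-0.2,"az":0,"grip":2},{"x":-20,"y":35,"z":-146,"ax":0,"ay":-0.2,"az":0,"grip":2},{"x":-20,"y":35,"z":-146,"ax":0,"ay":-0.2,"az":0,"grip":2},{"x":-20,"y":35,"z":-146,"ax":0,"ay":-0.2,"az":0,"grip":2},{"x":-20,"y":35,"z":-146,"ax":0,"ay":-0.2,"az":0,"grip":2}]'
python3 -c "
from h import *
save('wrist','w43')"; python3 go.py 495 -384 33 0.105
```

```text
clock: 38.95
eef_pos: [537.8, -64.5, 161.9]
tool_rot: [-1.573, -0.0, -0.511]
force: [-0.5, 0.4, -2.2]
width: 7.1
clock: 39.45
eef_pos: [536.2, -244.7, 161.7]
tool_rot: [-1.574, 0.001, -0.111]
force: [-0.0, -0.0, -0.9]
width: 6.9
t 39.45 pos [ 536.2 -244.7  161.7] yaw -0.111 w 6.9 F [-0.  -0.  -0.9] q [ 0.19  0.66  0.3   1.78 -0.27  0.75  0.52]
shift [ -15.6   32.1 -141.8] rot [ 0.003 -0.216 -0.001] rows>= 3.0 yaw 0.105
clock: 39.95
eef_pos: [501.9, -381.8, 125.9]
tool_rot: [-1.568, 0.002, 0.094]
force: [0.1, 1.5, -1.4]
width: 7.2
t 40.0 pos [ 503.2 -380.1  126.4] yaw 0.097 w 7.5 F [ 1.   1.5 -0.3] q [ 0.48  0.75  0.21  1.68 -0.21  0.74  0.89]
shift [-8.5 93.4 -3.5] rot [-0.004 -0.008 -0.001] rows>= 2.0 yaw 0.105
```

View pics/w43.png

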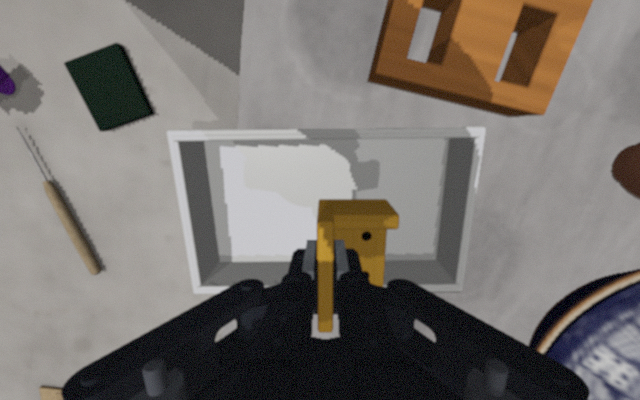

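```bash

python3 -m jog '[{"x":-8,"y":40,"z":-3,"ax":0,"ay":0,"az":0,"grip":2},{"x":-8,"y":85,"z":-3,"ax":0,"ay":0,"az":0,"grip":2},{"x":-8,"y":94,"z":-3,"ax":0,"ay":0,"az":0,"grip":2},{"x":-8,"y":94,"z":-3,"ax":0,"ay":0,"az":0,"grip":2}]'
python3 -m jog '[{"x":0,"y":0,"z":0,"ax":0,"ay":0,"az":0,"grip":24},{"x":0,"y":0,"z":0,"ax":0,"ay":0,"az":0,"grip":24},{"x":0,"y":0,"z":0,"ax":0,"ay":0,"az":0,"grip":24}]'
python3 -m jog '[{"x":0,"y":-30,"z":0,"ax":0,"ay":0,"az":0,"grip":24},{"x":0,"y":-80,"z":0,"ax":0,"ay":0,"az":0,"grip":24},{"x":0,"y":-130,"z":0,"ax":0,"ay":0,"az":0,"grip":30},{"x":0,"y":-140,"z":0,"ax":0,"ay":0,"az":0,"grip":30},{"x":0,"y":-140,"z":0,"ax":0,"ay":0,"az":0,"grip":30}]'
python3 -c "
from h import *
save('wrist','w44');save('top','t44');crop('t44',165,80,445,225,'c38')"; python3 go.py
```

```text
clock: 40.4
eef_pos: [495.6, -383.3, 32.4]
tool_rot: [-1.567, 0.002, 0.099]
force: [-0.9, 0.0, -0.4]
width: 7.0
clock: 40.7
eef_pos: [496.5, -387.4, 35.9]
tool_rot: [-1.573, -0.003, 0.096]
force: [-0.2, -1.8, -0.3]
width: 24.0
clock: 41.2
eef_pos: [496.6, -387.9, 177.5]
tool_rot: [-1.575, -0.006, 0.096]
force: [-0.1, 0.4, -0.4]
width: 30.5
scale 2.857142857142857
t 41.3 pos [ 494.7 -386.1  173.5] yaw 0.096 w 30.1 F [-0.5  0.9 -1.9] q [ 0.48  0.68  0.23  1.66 -0.19  0.82  0.89]
```

View pics/w44.png

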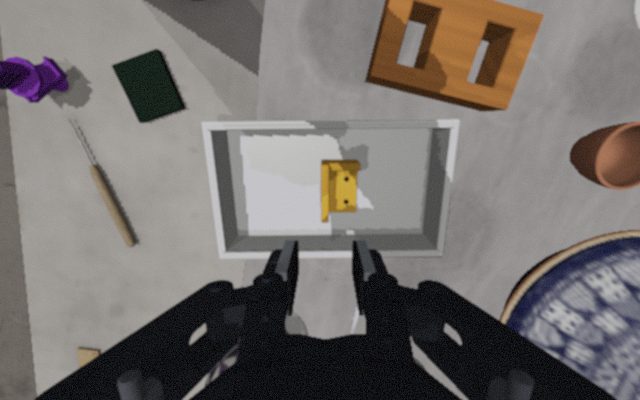

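View pics/c38.png

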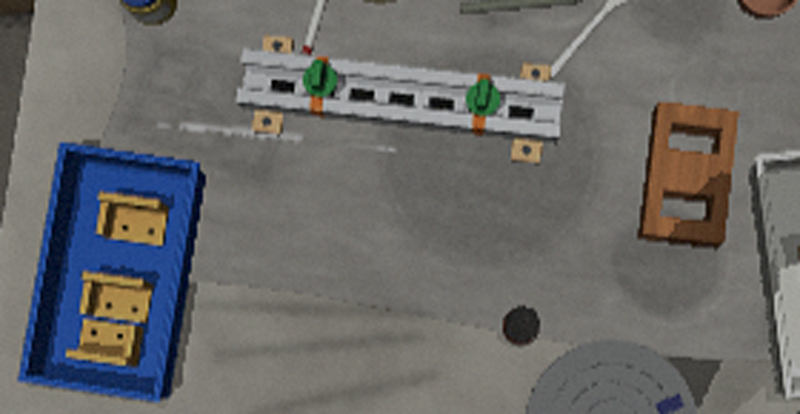

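```bash
python3 -c "
from h import *
crop('t44',250,90,370,140,'c39')"
```

```text
scale 6.666666666666667
```

View pics/c39.png

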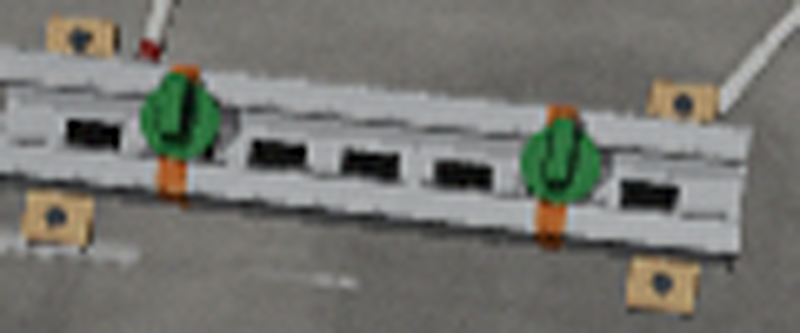

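```bash
python3 go.py 590 -190 180 0.5 660 0 160 1.1 689 115 110 1.457
```

```text
t 41.3 pos [ 494.7 -386.1  173.5] yaw 0.096 w 30.1 F [-0.5  0.9 -1.9] q [ 0.48  0.68  0.23  1.66 -0.19  0.82  0.89]
shift [113.7  -6.4 186.1] rot [-0.    -0.404  0.   ] rows>= 5.0 yaw 0.5
shift [152.5  20.  133.2] rot [ 0.  -0.6  0. ] rows>= 5.0 yaw 1.1
shift [115.6  50.   26.3] rot [-0.    -0.357  0.   ] rows>= 3.0 yaw 1.457
```

```bash

python3 -m jog '[{"x":114,"y":-7,"z":186,"ax":0,"ay":-0.4,"az":0,"grip":30},{"x":114,"y":-7,"z":186,"ax":0,"ay":-0.4,"az":0,"grip":30},{"x":114,"y":-7,"z":186,"ax":0,"ay":-0.4,"az":0,"grip":30},{"x":114,"y":-7,"z":186,"ax":0,"ay":-0.4,"az":0,"grip":30},{"x":114,"y":-7,"z":186,"ax":0,"ay":-0.4,"az":0,"grip":30}]'
python3 -m jog '[{"x":152,"y":20,"z":133,"ax":0,"ay":-0.6,"az":0,"grip":30},{"x":152,"y":20,"z":133,"ax":0,"ay":-0.6,"az":0,"grip":30},{"x":152,"y":20,"z":133,"ax":0,"ay":-0.6,"az":0,"grip":30},{"x":152,"y":20,"z":133,"ax":0,"ay":-0.6,"az":0,"grip":30},{"x":152,"y":20,"z":133,"ax":0,"ay":-0.6,"az":0,"grip":30}]'
python3 go.py 689 114.6 110 1.457
```

```text
clock: 41.8
eef_pos: [592.3, -182.7, 178.5]
tool_rot: [-1.565, -0.001, 0.504]
force: [-0.3, -0.4, -1.4]
width: 30.1
clock: 42.3
eef_pos: [661.2, 9.4, 157.7]
tool_rot: [-1.565, -0.005, 1.109]
force: [-0.6, 0.2, 0.6]
width: 30.3
t 42.3 pos [661.2   9.4 157.7] yaw 1.109 w 30.3 F [-0.6  0.2  0.6] q [-0.04  0.74 -0.03  1.56  0.01  0.85  1.04]
shift [106.3  48.4  21.7] rot [-0.005 -0.348  0.006] rows>= 3.0 yaw 1.457
```

```bash

python3 -m jog '[{"x":106,"y":0,"z":22,"ax":0,"ay":-0.348,"az":0,"grip":30},{"x":106,"y":0,"z":22,"ax":0,"ay":-0.348,"az":0,"grip":30},{"x":106,"y":40,"z":22,"ax":0,"ay":-0.348,"az":0,"grip":30},{"x":106,"y":40,"z":22,"ax":0,"ay":-0.348,"az":0,"grip":30},{"x":106,"y":40,"z":22,"ax":0,"ay":-0.348,"az":0,"grip":30}]'
python3 -c "
from h import *
save('wrist','w45');crop('w45',240,120,400,280,'c40')"; python3 go.py 689 114.6 58 1.457
```

```text
clock: 42.8
eef_pos: [688.3, 101.3, 118.3]
tool_rot: [-1.566, 0.003, 1.442]
force: [-0.0, -0.7, 0.0]
width: 30.1
scale 3.75
t 42.85 pos [689.7 100.6 120. ] yaw 1.441 w 30.4 F [-1.2 -0.8  0.6] q [-0.13  0.83 -0.1   1.47  0.1   0.85  1.18]
shift [14.  62.   2.4] rot [-0.001 -0.016 -0.002] rows>= 2.0 yaw 1.457
```

View pics/c40.png

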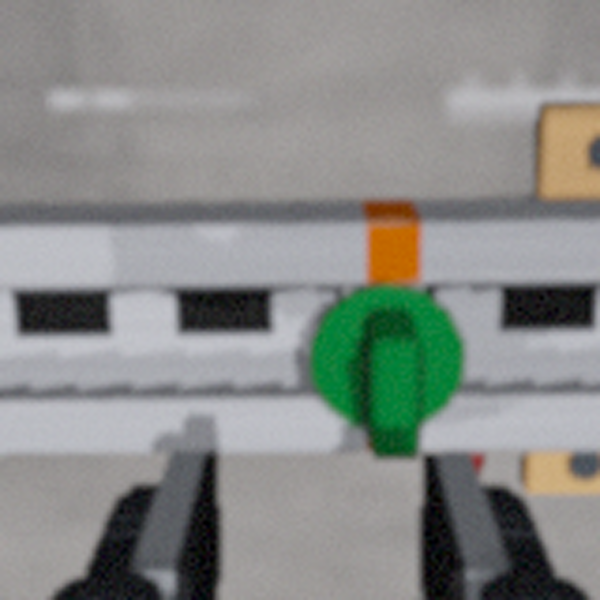

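```bash

python3 -m jog '[{"x":14,"y":0,"z":2,"ax":0,"ay":-0.016,"az":0,"grip":30},{"x":14,"y":30,"z":2,"ax":0,"ay":-0.016,"az":0,"grip":30},{"x":14,"y":42,"z":2,"ax":0,"ay":-0.016,"az":0,"grip":30},{"x":14,"y":42,"z":2,"ax":0,"ay":-0.016,"az":0,"grip":30}]'
python3 -m jog '[{"x":0,"y":0,"z":0,"ax":0,"ay":0,"az":0,"grip":30},{"x":0,"y":0,"z":0,"ax":0,"ay":0,"az":0,"grip":30}]'
python3 -c "
from h import *
save('wrist','w46');crop('w46',240,120,400,280,'c41')"; python3 go.py 689 114.6 58 1.457
```

```text
clock: 43.25
eef_pos: [688.4, 116.5, 77.3]
tool_rot: [-1.568, 0.002, 1.46]
force: [-0.4, 0.0, 0.4]
width: 30.1
clock: 43.45
eef_pos: [690.8, 117.0, 80.1]
tool_rot: [-1.573, -0.0, 1.459]
force: [-0.7, 0.2, -0.2]
width: 29.9
scale 3.75
t 43.5 pos [690.7 117.1  80.1] yaw 1.46 w 30.0 F [-0.   0.2 -0.2] q [-0.15  0.88 -0.1   1.48  0.11  0.78  1.17]
shift [-2.7 22.1  1.5] rot [0.002 0.003 0.   ] rows>= 1.0 yaw 1.457
```

View pics/c41.png

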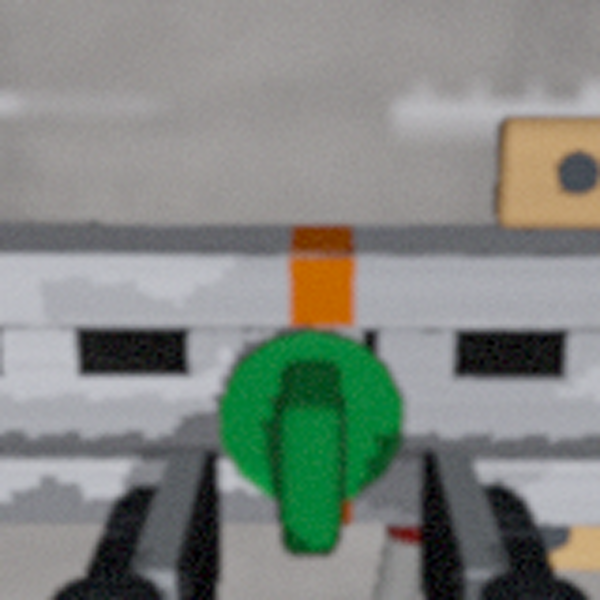

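```bash

python3 -m jog '[{"x":-2,"y":10,"z":1.5,"ax":0,"ay":0,"az":0,"grip":30},{"x":-2,"y":21,"z":1.5,"ax":0,"ay":0,"az":0,"grip":30},{"x":-2,"y":21,"z":1.5,"ax":0,"ay":0,"az":0,"grip":30},{"x":-2,"y":21,"z":1.5,"ax":0,"ay":0,"az":0,"grip":30}]'
python3 go.py
python3 -m jog '[{"x":0,"y":0,"z":0,"ax":0,"ay":0,"az":0,"grip":4},{"x":0,"y":0,"z":0,"ax":0,"ay":0,"az":0,"grip":4},{"x":0,"y":0,"z":0,"ax":0,"ay":0,"az":0,"grip":4},{"x":0,"y":0,"z":0,"ax":0,"ay":0,"az":0,"grip":4}]'
python3 -m jog '[{"x":0,"y":-2,"z":0,"ax":0,"ay":0,"az":0,"grip":4},{"x":0,"y":-2,"z":0,"ax":0,"ay":0,"az":0,"grip":4},{"x":0,"y":-2,"z":0,"ax":0,"ay":0,"az":0,"grip":4}]'

```

```text
clock: 43.9
eef_pos: [687.5, 115.2, 56.8]
tool_rot: [-1.57, 0.001, 1.46]
force: [0.1, -1.0, 0.9]
width: 30.1
t 43.9 pos [687.5 115.2  56.8] yaw 1.46 w 30.1 F [ 0.1 -1.   0.9] q [-0.15  0.91 -0.1   1.5   0.11  0.74  1.16]
clock: 44.3
eef_pos: [688.3, 115.5, 58.0]
tool_rot: [-1.572, -0.0, 1.46]
force: [0.4, 0.4, 1.1]
width: 8.6
clock: 44.6
eef_pos: [688.2, 115.5, 58.2]
tool_rot: [-1.571, -0.0, 1.46]
force: [4.8, 1.5, -14.9]
width: 8.7
```

```bash

python3 -m jog '[{"x":0,"y":0,"z":-2,"ax":0,"ay":0,"az":0,"grip":4},{"x":0,"y":0,"z":-2,"ax":0,"ay":0,"az":0,"grip":4},{"x":0,"y":0,"z":-2,"ax":0,"ay":0,"az":0,"grip":4}]'
python3 -m jog '[{"x":0,"y":0,"z":4,"ax":0,"ay":0,"az":0,"grip":4},{"x":0,"y":0,"z":4,"ax":0,"ay":0,"az":0,"grip":4},{"x":0,"y":0,"z":4,"ax":0,"ay":0,"az":0,"grip":4}]'
python3 -m jog '[{"x":0,"y":2,"z":-2,"ax":0,"ay":0,"az":0,"grip":4},{"x":0,"y":2,"z":-2,"ax":0,"ay":0,"az":0,"grip":4},{"x":0,"y":2,"z":-2,"ax":0,"ay":0,"az":0,"grip":4}]'

```

```text
clock: 44.9
eef_pos: [688.4, 115.5, 58.2]
tool_rot: [-1.567, 0.001, 1.46]
force: [1.6, 2.2, -16.7]
width: 8.4
clock: 45.2
eef_pos: [688.0, 115.4, 58.3]
tool_rot: [-1.575, -0.001, 1.46]
force: [9.1, 2.7, -25.5]
width: 8.3
clock: 45.5
eef_pos: [688.3, 115.5, 58.2]
tool_rot: [-1.572, -0.0, 1.46]
force: [1.9, 2.3, -10.2]
width: 8.2
```

```bash

python3 -m jog '[{"x":0,"y":0.5,"z":0,"ax":0,"ay":0,"az":0,"grip":16},{"x":0,"y":0.5,"z":0,"ax":0,"ay":0,"az":0,"grip":30},{"x":0,"y":0.5,"z":0,"ax":0,"ay":0,"az":0,"grip":30}]'
python3 -m jog '[{"x":0,"y":-40,"z":0,"ax":0,"ay":0,"az":0,"grip":30},{"x":0,"y":-60,"z":0,"ax":0,"ay":0,"az":0,"grip":30},{"x":-80,"y":-60,"z":0,"ax":0,"ay":0,"az":0,"grip":30},{"x":-150,"y":-60,"z":0,"ax":0,"ay":0,"az":0,"grip":30},{"x":-150,"y":-60,"z":0,"ax":0,"ay":0,"az":0,"grip":30}]'
python3 -m jog '[{"x":0,"y":0,"z":0,"ax":0,"ay":0,"az":0,"grip":30},{"x":0,"y":0,"z":0,"ax":0,"ay":0,"az":0,"grip":30}]'
python3 go.py 669.9 -43.3 80 1.457
```

```text
clock: 45.8
eef_pos: [689.0, 114.9, 58.7]
tool_rot: [-1.573, 0.0, 1.46]
force: [-0.3, 1.2, 0.7]
width: 29.9
clock: 46.3
eef_pos: [671.7, -35.4, 118.6]
tool_rot: [-1.573, 0.001, 1.461]
force: [0.7, -1.1, 0.1]
width: 29.9
clock: 46.5
eef_pos: [671.7, -36.7, 118.1]
tool_rot: [-1.572, 0.001, 1.456]
force: [0.3, 0.8, 0.0]
width: 30.2
t 46.5 pos [671.7 -36.7 118.1] yaw 1.456 w 30.2 F [0.3 0.8 0. ] q [ 0.08  0.8  -0.12  1.55  0.12  0.8   1.37]
shift [-6.7 38.2  1.1] rot [ 0.002 -0.001 -0.001] rows>= 1.0 yaw 1.457
```

```bash

python3 -m jog '[{"x":-6.7,"y":0,"z":1,"ax":0,"ay":0,"az":0,"grip":30},{"x":-6.7,"y":38,"z":1,"ax":0,"ay":0,"az":0,"grip":30},{"x":-6.7,"y":38,"z":1,"ax":0,"ay":0,"az":0,"grip":30},{"x":-6.7,"y":38,"z":1,"ax":0,"ay":0,"az":0,"grip":30}]'
python3 -c "
from h import *
save('wrist','w47');crop('w47',240,120,400,280,'c42')"; python3 go.py 669.9 -43.3 58 1.457
```

```text
clock: 46.9
eef_pos: [669.2, -38.7, 78.9]
tool_rot: [-1.569, -0.0, 1.462]
force: [0.3, -0.1, 0.7]
width: 29.9
scale 3.75
t 46.95 pos [670.2 -39.   80. ] yaw 1.462 w 29.7 F [-0.3 -1.   0.3] q [ 0.08  0.85 -0.12  1.57  0.13  0.73  1.37]
shift [-4.4 22.  -0.1] rot [0.001 0.005 0.   ] rows>= 1.0 yaw 1.457
```

View pics/c42.png

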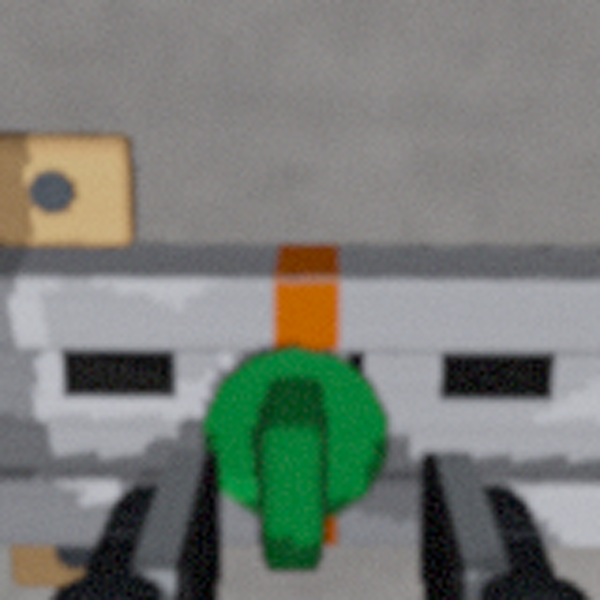

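```bash

python3 -m jog '[{"x":0,"y":-50,"z":0,"ax":0,"ay":0,"az":0,"grip":30},{"x":0,"y":-100,"z":0,"ax":0,"ay":0,"az":0,"grip":30},{"x":0,"y":-120,"z":80,"ax":0,"ay":0,"az":0,"grip":30},{"x":0,"y":-120,"z":130,"ax":0,"ay":0,"az":0,"grip":30},{"x":0,"y":-120,"z":150,"ax":0,"ay":0,"az":0,"grip":30}]'
python3 -m jog '[{"x":0,"y":0,"z":0,"ax":0,"ay":0,"az":0,"grip":30},{"x":0,"y":0,"z":0,"ax":0,"ay":0,"az":0,"grip":30},{"x":0,"y":0,"z":0,"ax":0,"ay":0,"az":0,"grip":30}]'
python3 -c "
from h import *
save('scene','s48');save('wrist','w48');save('top','t48');crop('t48',165,80,505,225,'c43')"; python3 go.py
```

```text
clock: 47.45
eef_pos: [522.2, -23.1, 201.7]
tool_rot: [-1.576, -0.0, 1.461]
force: [1.0, 0.5, 0.8]
width: 30.1
clock: 47.75
eef_pos: [524.9, -23.6, 200.6]
tool_rot: [-1.576, -0.0, 1.46]
force: [0.1, 0.2, 0.3]
width: 29.8
scale 2.3529411764705883
t 47.9 pos [524.1 -23.8 199.4] yaw 1.46 w 29.9 F [0.2 0.4 0. ] q [ 0.09  0.51 -0.14  1.91  0.1   0.73  1.35]
```

View pics/s48.png

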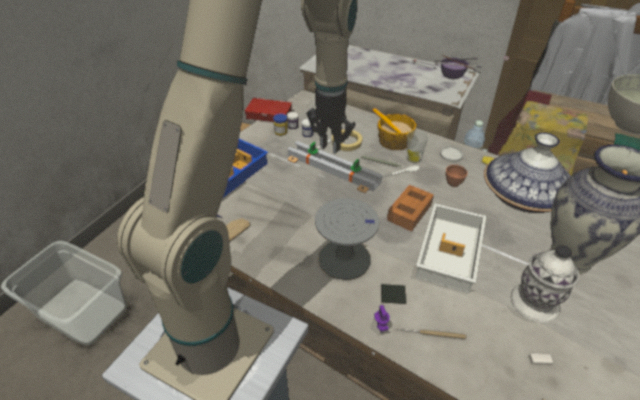

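View pics/c43.png

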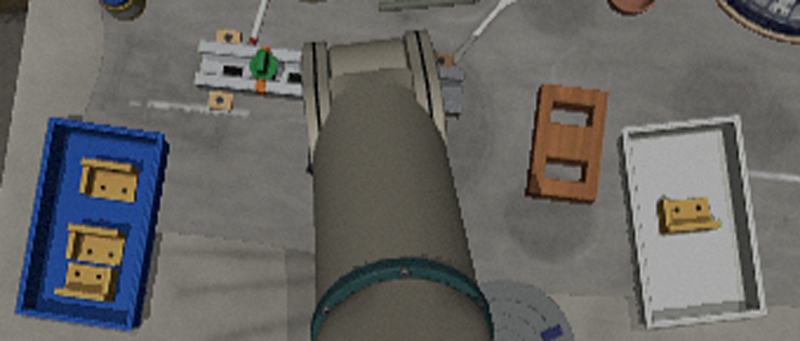

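```bash
python3 -c "
from cell import *
print(finish_job())"
```

```text
the job is handed in; nothing more can be done
None
```

I handed the job in at about 48 s: a spring nut is fitted at each orange mark and all the brackets are sorted. No verdict was reported.

**Brackets:** Only four were there. The three left-hand ones are in the blue bin and the right-hand one is in the white bin, as the last pictures show. One bracket was knocked about 28 mm aside during the run; I measured it again before grasping it. The pot was not touched and stood upright in the last clear view of it.

**Nuts:**
- **At `mark_a`:** I gripped the nut again and pulled up, up to about 25 N of resistance, while nudging ±2 mm across. It rose only 0.3 mm and moved 0.4 mm sideways, so its grooves have caught the lips. Its cap size in the picture gives a height of about 16.6 mm ± 1.5 mm.
- **At `mark_b`:** I did not pull-test this one. It showed the same cap size from the same height, and its force and height readings during fitting matched the other nut's.

**Checks that disagreed:** My outline fit from two views favoured lower nut heights, about 12 to 14 mm. A rough two-view triangulation of the caps gave heights of about 20 mm and 14.5 mm. I gave these less weight because the outlines were blurred and the fit was shallow. The height of the nut at `mark_b` is therefore the least certain result.

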